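# Square up the crottins and hold the glass dome ready over the board

## Task

Stand the two ash-grey cheeses on the round wooden board so that with the two white ones, which must stay where they are, they make a neat square of four in the middle of the board. Then lift the glass dome by its wooden knob, bring it across without bumping anything, and lower it round the cheeses until its rim is about a finger's thickness (12 mm) above the wood. Keep it there in your grip, level, centred and still, touching neither board nor cheeses, and finish while still holding it, so that I can slip the price ticket under the rim before it goes down.

Things in the scene. Friction and masses are not known exactly. Their poses are not given: they have to be found in the camera images.
- ash_a: ash-grey small round goat's cheese, a drum 50 mm across and 34 mm tall with slightly rounded edges, about 70 g; origin: centre of its underside, z up its axis. Starts on the small straw-coloured mat in front of the robot (top of the mat 4 mm above the table).
- ash_b: the other ash-grey small round goat's cheese, a drum 50 mm across and 34 mm tall with slightly rounded edges, about 70 g; origin: centre of its underside, z up its axis. Starts beside ash_a on the mat; the two are interchangeable.
- white_a: white small round goat's cheese, a drum 50 mm across and 34 mm tall with slightly rounded edges, about 70 g; origin: centre of its underside, z up its axis. Stands on the board already, one corner of the square; not to be moved.
- white_b: the other white small round goat's cheese, a drum 50 mm across and 34 mm tall with slightly rounded edges, about 70 g; origin: centre of its underside, z up its axis. Stands on the board already, the neighbouring corner of the square, about 65 mm from white_a centre to centre; not to be moved.
- board: fixed round wooden cheese board, 240 mm across, 18 mm thick, flat on top, with a thin dark ring about 200 mm across showing where the dome's rim sits; origin: centre of its underside, z up. Turned to any yaw: the white cheeses are on its +x half (x about +32.5 mm, y about +/-32.5 mm), the empty corners on its -x half.
- place_a (a point): unmarked point on the board's top (18 mm above the board's origin): one empty corner of the square, 32.5 mm to -x and 32.5 mm to +y of the board's centre in the board's frame; 65 mm from its two neighbours.
- place_b (a point): the other empty corner, likewise at -32.5 mm in x and -32.5 mm in y in the board's frame.
- dome: clear glass cheese dome, open below, 200 mm across outside (193 mm inside), wall 3.5 mm; straight sides rounding over to a flat crown 115 mm above the rim; on the crown a turned wooden knob: a neck 20 mm thick, then from 133 to 157 mm above the rim an upright drum 34 mm across to grip from above, rounded off at 162 mm. About 0.6 kg. Stands on its rim on the table; origin: centre of the rim's plane, z up through the knob.
- jar_tall: amber glass jar with brass lid, 62 mm across, 100 mm tall, 0.4 kg, between the dome and the board; origin: centre of its underside. Bystander.
- jar_low: dark red jar with black lid, 66 mm across, 80 mm tall, 0.35 kg, between the dome and the board; origin: centre of its underside. Bystander.
- cheese_box: round thin-wood cheese box with a paper label, 115 mm across, 35 mm tall, 0.27 kg, behind the jars; origin: centre of its underside. Bystander.
Things that resemble listed ones, but are neither listed nor needed, are in the scene too. What is meant by the dome is not black or blue, and is the larger of those in its own colour.

How it is judged:
By the outcome, as a careful person would: the job done as asked, in the order asked, and still so for the second after the job is handed in, while the arm keeps its last pose, push and grip.
It also fails if it takes over 67 s, if anything falls off the work surface, if the arm or the gripper's body presses on something with over 40 N, if the wrist force passes 120 N, or if a joint passes its speed limit or range.

## Robot

A 6-joint arm with a two-finger parallel gripper is mounted at the origin on the work surface. World frame = base frame: x ahead of the robot, y to its left, z up, the work surface at z = 0. Lengths are in m, angles in rad, forces in N, time in s.
With the tool pointing down it reaches from about 0.25 to 0.725 m from the base axis. Payload 4 kg.
Tool frame: the origin (TCP) lies at the very end of the fingers, on their centre line; the grasp point (between the pads) lies 19 mm behind it; x points along the fingers, y is the direction in which the jaws open and shut, and the axes are right-handed (so a half turn about x gives the same grasp; the last joint's range is limited). The gripper opens to 85 mm and grips with 20 to 120 N. Pads are 22 mm wide; open, the fingers measure 114 mm over their backs; the gripper's body (76 mm by 85 mm) begins 54 mm behind the grasp point. The pads swing forward as they close: fully open they stand 13 mm farther back than shut.
Start: joints at [-1.138, 0.241, 0.005, 1.335, 0, 1.571], TCP at [0.21, -0.454, 0.195] pointing down, gripper open.
Joint ranges: [-2.72, 2.72], [-1.05, 1.87], [-1.09, 1.28], [-1.99, 2.15], [-1.42, 1.44], [-3.14, 3.14]. Speed limits (rad/s): [2.79, 2.79, 3.14, 3.14, 3.14, 3.14].

## Interface

Orientations are given as a unit quaternion [x, y, z, w].
In Python, from workcell import get_obs, camera, job_done gives the robot as it stands. The module is installed in compiled form; this text tells all that it offers.
- The arm moves only by the tool arm_command, never from a script. Its argument "motion" is a list of rows, each an object of numbers: "x", "y", "z": the shift along the tool's x, y, z in m; "roll": the turn about the tool's x in rad; "fingers": the opening, from 0 (shut) to 1 (fully open). A call has 1 to 20 rows; each row shifts and turns the pose as measured when the row begins, along the tool's axes as they then stand; what a row does not reach is not made up. A row lasts 1/12 s, in which the tool goes at most 41.7 mm and 7.16 degrees, less where a joint would pass 70% of its speed; a pose out of reach is approached as far as the arm can. A call is refused whole if a number of a shift passes 0.0417 or a number of a turn 0.125, either way. A call with a gripper value outside its range is refused whole. The fingers move at their own pace and stop on an object; the grip force is fixed at half the most. Time passes only in rows, so rows that do not move let the fingers close. It gives the time, the measured TCP pose, the force and the opening at its end, in the units of the state.
- get_obs(): the state, without advancing time (a new reading comes with each control period).
- camera(name): name is "scene" or "top" or "wrist"; returns a dict with "frame" (420x560x3 uint8, red, green, blue), "intrinsics" (3x3 intrinsics, pixels), "rvec" (rotation vector, rad) and "tvec" (3), from world to camera coordinates, as OpenCV has them. Camera axes: x right, y down, z forward; pixel columns grow to the right and rows downward; lengths in m; the calibration is good to about 2 mm. A picture is of the moment at which its call begins. There is no depth.
- job_done(): hands the job in, once; it reports no verdict.
The state is a dict: "clock": time; "joint_pos": joint angles; "joint_vel": joint speeds; "tau": joint torques, N m; "eef_pos": TCP position; "tool_rot": TCP orientation; "ft_force": force on the tool from outside, world axes, zero at the start; "ft_torque": the same for the moment, N m; "grip_width": finger opening in m.
Only numpy, scipy, OpenCV 4.12 (cv2) and the standard library are available. Lean on these libraries where they do the work, as an engineer would, in place of code of your own. Each camera call takes 0.05 s, during which the arm holds its last target.

## Working session

There is one attempt and no reset: what is moved stays moved. The work goes in short steps, Python scripts to look and compute and a tool call to move; the robot and the scene stay as the last step left them, time stands still between calls to the robot, and variables do not carry over. Pictures are saved under pics/ and viewed, and the job is handed in when it is done.

Besides the shell and the picture viewer there is one more tool, called by a JSON object that holds its "api" and its "payload", one argument or row to a line. arm_command: Moves the arm, as the interface text tells. Its arguments: {"type":"object","properties":{"motion":{"type":"array","items":{"type":"object","properties":{"x":{"type":"number"},"y":{"type":"number"},"z":{"type":"number"},"roll":{"type":"number"},"fingers":{"type":"number"}}}}},"required":["motion"]}

```bash
mkdir -p pics
cat > h.py <<'E'
import numpy as np, cv2
from workcell import get_obs, camera, job_done
def cam(n):
    c=camera(n); c['K']=np.array(c['intrinsics'],float); c['R']=cv2.Rodrigues(np.array(c['rvec'],float))[0]; c['t']=np.array(c['tvec'],float).ravel(); return c
def save(c,fn): cv2.imwrite(fn,cv2.cvtColor(c['frame'],cv2.COLOR_RGB2BGR))
def ray(c,u,v,z):
    d=c['R'].T@np.linalg.inv(c['K'])@np.array([u,v,1.]); o=-c['R'].T@c['t']
    return o+d*(z-o[2])/d[2]
def proj(c,p): 
    q=c['K']@(c['R']@np.array(p,float)+c['t']); return q[:2]/q[2]
E
python3 - <<'E'
from h import *
for n in ['scene','top','wrist']:
    c=cam(n); save(c,f'pics/{n}0.png'); print(n,-c['R'].T@c['t'])
    np.savez(f'{n}0.npz',frame=c['frame'],K=c['K'],R=c['R'],t=c['t'])
o=get_obs(); print(o)
E
```

```text
scene [ 1.0288338  -0.52135861  0.65371584]
top [0.37349897 0.0508634  1.56360951]
wrist [ 0.26901755 -0.42757855  0.37366822]
{'clock': 0.15, 'joint_pos': array([-1.13800511e+00,  2.41254893e-01,  4.04045187e-03,  1.33522559e+00,
       -4.78394094e-06,  1.57077752e+00]), 'joint_vel': array([ 0.00126395, -0.00471399,  0.00407623, -0.00106697,  0.00058016,
        0.00164099]), 'tau': array([-8.00565722e-04, -3.72634757e+01,  2.52638787e+01,  1.23399348e-02,
        3.66983193e-05,  2.53729667e-06]), 'eef_pos': array([ 0.20947269, -0.45340438,  0.19441264]), 'tool_rot': array([-0.69048734, -0.15239705,  0.69074018, -0.15126261]), 'ft_force': array([-0.21283662, -0.23145076, -0.36667306]), 'ft_torque': array([-0.0126294 ,  0.00482317,  0.02774135]), 'grip_width': 0.08538272251715295}
```

View pics/scene0.png

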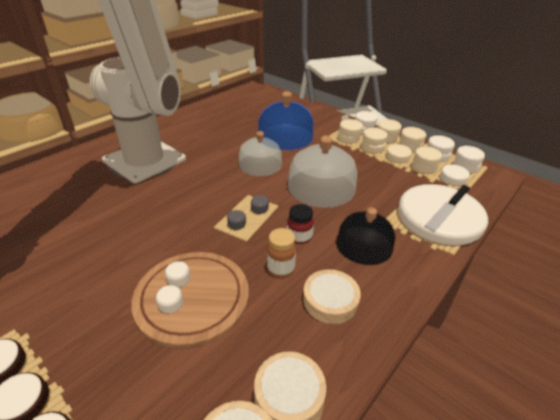

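View pics/top0.png

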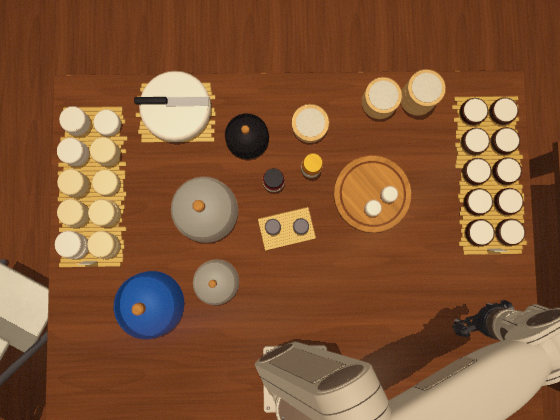

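View pics/wrist0.png

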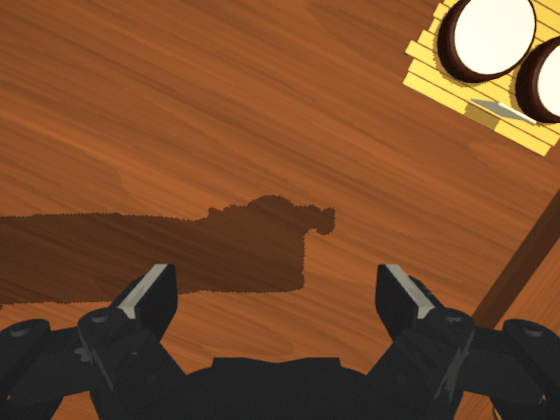

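Candidates for the dome in the top view: clear large (204,209), clear small (216,282), blue (149,305), black (247,136). By the description it is the larger clear one, at (204,209). Next I'll measure, with close crops.

Run:
```python
from h import *
c=dict(np.load('top0.npz')); f=c['frame']
cv2.imwrite('pics/crop1.png',cv2.resize(cv2.cvtColor(f[120:260,160:420],cv2.COLOR_RGB2BGR),None,fx=3,fy=3,interpolation=cv2.INTER_CUBIC))
s=dict(np.load('scene0.npz'))['frame']
cv2.imwrite('pics/crop2.png',cv2.resize(cv2.cvtColor(s[120:280,210:410],cv2.COLOR_RGB2BGR),None,fx=3.5,fy=3.5,interpolation=cv2.INTER_CUBIC))
for n,u,v,z in [('dome knob',198,206,.162),('knob small',212,284,.1),('board',372,193,.018),('w1',390,194,.052),('w2',373,208,.052),('ash1',272,227,.038),('ash2',301,226,.038),('jarlow',273,179,.08),('jartall',313,163,.1),('box',310,123,.035)]:
    print(n,ray(c,u,v,z).round(4))
```

```text
dome knob [0.507  0.2685 0.162 ]
knob small [0.2878 0.2381 0.1   ]
board [ 0.5537 -0.2449  0.018 ]
w1 [ 0.5459 -0.2927  0.052 ]
w2 [ 0.5042 -0.24    0.052 ]
ash1 [0.452  0.0647 0.038 ]
ash2 [ 0.4538 -0.023   0.038 ]
jarlow [0.5921 0.0595 0.08  ]
jartall [ 0.6349 -0.0585  0.1   ]
box [ 0.7714 -0.0566  0.035 ]
```

View pics/crop1.png

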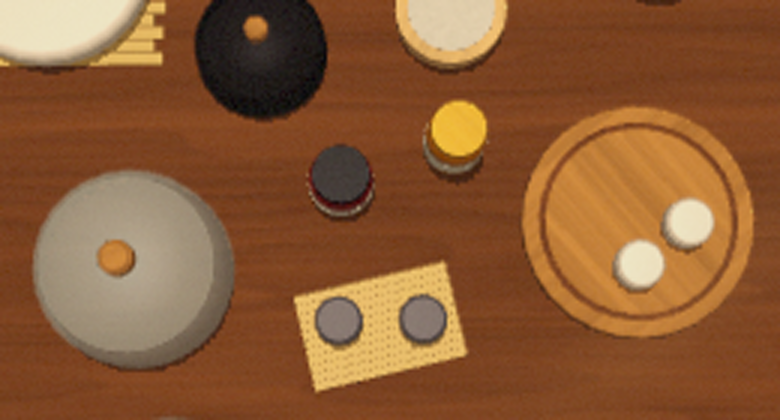

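View pics/crop2.png

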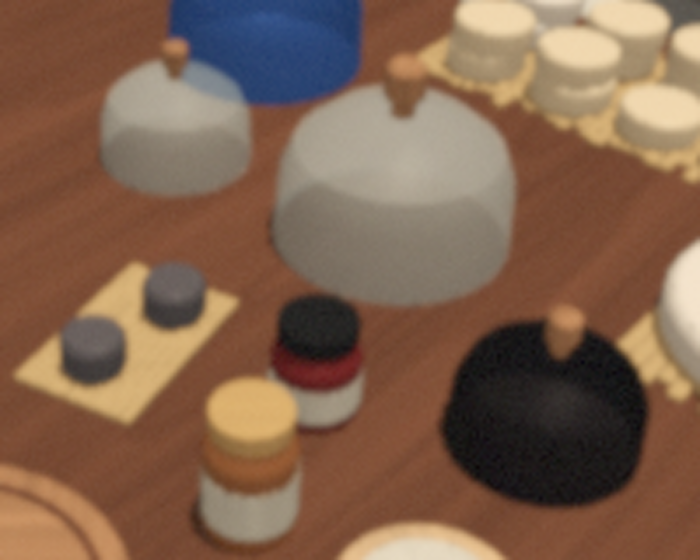

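```bash
cat > meas.py <<'E'
from h import *
def blobs(mask,amin):
    n,l,s,ce=cv2.connectedComponentsWithStats(mask.astype(np.uint8),connectivity=8)
    return [(ce[i],s[i,4],s[i,:4],l==i) for i in range(1,n) if s[i,4]>=amin]
def planefit(c,m,z):
    cs,_=cv2.findContours(m.astype(np.uint8),cv2.RETR_EXTERNAL,cv2.CHAIN_APPROX_NONE)
    k=max(cs,key=len)[:,0,:]
    P=np.array([ray(c,u,v,z)[:2] for u,v in k])
    A=np.c_[2*P,np.ones(len(P))]; x=np.linalg.lstsq(A,(P**2).sum(1),rcond=None)[0]
    return x[:2],np.sqrt(x[2]+x[:2]@x[:2])
E
python3 - <<'E'
from meas import *
for n in ['top','scene']:
    c=dict(np.load(n+'0.npz')); hsv=cv2.cvtColor(c['frame'],cv2.COLOR_RGB2HSV); H,S,V=[hsv[...,i].astype(int) for i in range(3)]
    yy,xx=np.mgrid[:420,:560]
    print(n)
    roi=(xx>325)&(xx<415)&(yy>150)&(yy<235) if n=='top' else (xx>125)&(xx<255)&(yy>245)&(yy<345)
    for b in blobs(roi&(S<90)&(V>150),30): print(' white',b[0].round(1),b[1],b[2],ray(c,*b[0],.052 if n=='top' else .035).round(4), planefit(c,b[3],.052))
    bm=roi&((V>125)|(S<90)); bb=blobs(bm,2000)
    for b in bb: print(' board',b[0],b[1],b[2],planefit(c,b[3],.018))
    roi=(xx>255)&(xx<320)&(yy>205)&(yy<250) if n=='top' else (xx>215)&(xx<280)&(yy>190)&(yy<240)
    for b in blobs(roi&(S<80)&(V<150),30): print(' ash',b[0].round(1),b[1],b[2],planefit(c,b[3],.038))
    roi=(xx>185)&(xx<212)&(yy>190)&(yy<220) if n=='top' else (xx>312)&(xx<338)&(yy>130)&(yy<155)
    for b in blobs(roi&(S>110)&(H<20),20): print(' knob',b[0].round(1),b[1],b[2],planefit(c,b[3],.157))
c=dict(np.load('top0.npz'));print(c['frame'][193,325:420].tolist()[5:20])
E
```

```text
top
 white [389.3 193.7] 199 [382 186  16  16] [ 0.5469 -0.2906  0.052 ] (array([ 0.54696909, -0.29065338]), np.float64(0.02277419863021339))
 white [372.8 207.6] 202 [365 200  17  16] [ 0.5054 -0.2395  0.052 ] (array([ 0.50540092, -0.23942227]), np.float64(0.022936604668188802))
 board [375.06559084 192.58892938] 5763 [326 153  89  82] (array([ 0.5609215 , -0.24821068]), np.float64(0.14010065815483946))
 ash [272.6 226.2] 179 [266 219  15  15] (array([0.45438024, 0.06288444]), np.float64(0.02145395414653622))
 ash [300.7 225.9] 187 [294 219  15  15] (array([ 0.45405403, -0.02217807]), np.float64(0.02195635783227094))
 knob [198.3 205.4] 119 [192 200  13  12] (array([0.50911714, 0.26846377]), np.float64(0.015959889495511463))
scene
 white [172.8 286.9] 1141 [156 261  34  53] [ 0.5324 -0.2712  0.035 ] (array([ 0.5432466 , -0.27453223]), np.float64(0.047152755698599114))
 board [186.55680077 295.2414751 ] 10440 [126 246 129  99] (array([ 0.5389578 , -0.24525002]), np.float64(0.13959465631267606))
 ash [259.4 203.6] 249 [252 195  17  18] (array([0.47269341, 0.04767943]), np.float64(0.03020298473298498))
 ash [236.  219.2] 271 [228 211  17  18] (array([ 0.47360331, -0.03736632]), np.float64(0.02875613674978369))
 knob [325.3 139. ] 386 [313 131  25  22] (array([0.51678774, 0.26297077]), np.float64(0.04594587671440055))
[[115, 61, 30], [117, 64, 33], [114, 59, 29], [112, 64, 35], [178, 113, 47], [198, 130, 60], [195, 127, 56], [194, 127, 53], [198, 130, 62], [173, 109, 55], [133, 72, 33], [128, 67, 33], [205, 136, 58], [207, 136, 59], [202, 134, 59]]
```

```bash
cat >> h.py <<'E'
from scipy.spatial.transform import Rotation as Ro
def goto(p,jaw=None,quiet=False):
    o=get_obs(); R=Ro.from_quat(o['tool_rot']).as_matrix(); e=o['eef_pos']
    d=R.T@(np.array(p)-e); s='shift tool '+str((d*1000).round(1))
    ang=np.degrees(np.arctan2(R[1,1],R[0,1])); s+=f' jaw now {ang:.1f}'
    if jaw is not None:
        a=((jaw-ang+90)%180)-90
        # roll positive turns y toward z
        y=np.array([np.cos(np.radians(jaw)),np.sin(np.radians(jaw)),0]); 
        r=np.arctan2(y@R[:,2],y@R[:,1]); r=(r+np.pi/2)%np.pi-np.pi/2
        s+=f' roll {r:.4f}'
    print(s,'tcp',e.round(4),'R',R.round(3).tolist(),'t',o['clock'],'j6',o['joint_pos'][5].round(3))
E
python3 - <<'E'
from meas import *
c=dict(np.load('top0.npz')); f=c['frame'].astype(int)
yy,xx=np.mgrid[:420,:560]
roi=(xx>328)&(xx<420)&(yy>150)&(yy<240)
for b in blobs(roi&(f[...,0]>155),2000): print(b[0],b[1],b[2],planefit(c,b[3],.018))
goto([.48,-.20,.26],-5.9); goto([.48,-.20,.26],84.1)
goto([.454,.063,.15],84.1)
E
```

```text
[372.29833503 192.97723411] 2943 [342 163  62  62] (array([ 0.5530437 , -0.24626966]), np.float64(0.09478342567305627))
shift tool [ -65.4 -116.7 -351.9] jaw now -65.2 roll -1.0350 tcp [ 0.2095 -0.4534  0.1944] R [[-0.001, 0.419, -0.908], [0.001, -0.908, -0.419], [-1.0, -0.002, 0.0]] t 0.15 j6 1.571
shift tool [ -65.4 -116.7 -351.9] jaw now -65.2 roll 0.5358 tcp [ 0.2095 -0.4534  0.1944] R [[-0.001, 0.419, -0.908], [0.001, -0.908, -0.419], [-1.0, -0.002, 0.0]] t 0.15 j6 1.571
shift tool [  45.  -366.2 -438.6] jaw now -65.2 roll 0.5358 tcp [ 0.2095 -0.4534  0.1944] R [[-0.001, 0.419, -0.908], [0.001, -0.908, -0.419], [-1.0, -0.002, 0.0]] t 0.15 j6 1.571
```

{"api": "arm_command", "payload": {
  "motion": [
    {"x":-0.0065,"y":-0.0117,"z":-0.035,"fingers":1},
    {"x":-0.0065,"y":-0.0117,"z":-0.035},
    {"x":-0.0065,"y":-0.0117,"z":-0.035},
    {"x":-0.0065,"y":-0.0117,"z":-0.035},
    {"x":-0.0065,"y":-0.0117,"z":-0.035},
    {"x":-0.0065,"y":-0.0117,"z":-0.035},
    {"x":-0.0065,"y":-0.0117,"z":-0.035},
    {"x":-0.0065,"y":-0.0117,"z":-0.035},
    {"x":-0.0065,"y":-0.0117,"z":-0.035},
    {"x":-0.0065,"y":-0.0117,"z":-0.035},
    {"roll":-0.115},
    {"roll":-0.115},
    {"roll":-0.115},
    {"roll":-0.115},
    {"roll":-0.115},
    {"roll":-0.115},
    {"roll":-0.115},
    {"roll":-0.115},
    {"roll":-0.115}
  ]
}}

```text
schema error: expected keys x, y, z, roll, fingers
```

Run:
```python
from meas import *
c=cam('wrist'); save(c,'pics/w1.png'); np.savez('wrist1.npz',frame=c['frame'],K=c['K'],R=c['R'],t=c['t'])
for p in [(.553,-.246,.018),(.5469,-.2906,.052),(.5054,-.2394,.052)]: print(proj(c,p))
goto([.454,.063,.15],-5.9)
```

```text
[ 218.44773557 -317.49074216]
[ 266.00216564 -332.81101399]
[ 176.35498545 -300.79879399]
shift tool [  45.  -366.3 -438.5] jaw now -65.2 roll -1.0351 tcp [ 0.2095 -0.4535  0.1945] R [[-0.001, 0.419, -0.908], [0.001, -0.908, -0.419], [-1.0, -0.001, -0.0]] t 0.2 j6 1.571
```

View pics/w1.png

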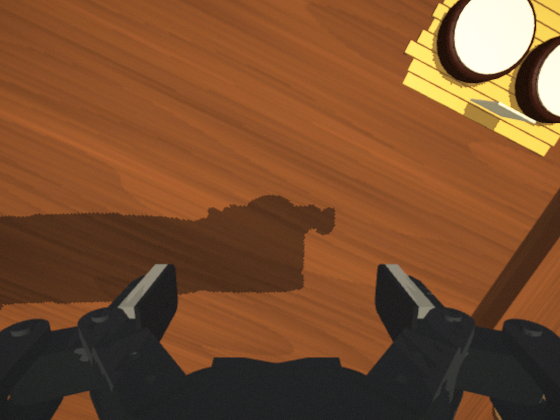

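All five keys are needed in every row, so the call was refused and the arm has not moved.

{"api": "arm_command", "payload": {
  "motion": [
    {"x":-0.0065,"y":-0.0117,"z":-0.035,"roll":0,"fingers":1},
    {"x":-0.0065,"y":-0.0117,"z":-0.035,"roll":0,"fingers":1},
    {"x":-0.0065,"y":-0.0117,"z":-0.035,"roll":0,"fingers":1},
    {"x":-0.0065,"y":-0.0117,"z":-0.035,"roll":0,"fingers":1},
    {"x":-0.0065,"y":-0.0117,"z":-0.035,"roll":0,"fingers":1},
    {"x":-0.0065,"y":-0.0117,"z":-0.035,"roll":0,"fingers":1},
    {"x":-0.0065,"y":-0.0117,"z":-0.035,"roll":0,"fingers":1},
    {"x":-0.0065,"y":-0.0117,"z":-0.035,"roll":0,"fingers":1},
    {"x":-0.0065,"y":-0.0117,"z":-0.035,"roll":0,"fingers":1},
    {"x":-0.0065,"y":-0.0117,"z":-0.035,"roll":0,"fingers":1},
    {"x":0,"y":0,"z":0,"roll":-0.115,"fingers":1},
    {"x":0,"y":0,"z":0,"roll":-0.115,"fingers":1},
    {"x":0,"y":0,"z":0,"roll":-0.115,"fingers":1},
    {"x":0,"y":0,"z":0,"roll":-0.115,"fingers":1},
    {"x":0,"y":0,"z":0,"roll":-0.115,"fingers":1},
    {"x":0,"y":0,"z":0,"roll":-0.115,"fingers":1},
    {"x":0,"y":0,"z":0,"roll":-0.115,"fingers":1},
    {"x":0,"y":0,"z":0,"roll":-0.115,"fingers":1},
    {"x":0,"y":0,"z":0,"roll":-0.115,"fingers":1}
  ]
}}

```text
clock: 1.78
eef_pos: [0.491, -0.1864, 0.2556]
tool_rot: [-0.514, -0.49, 0.514, -0.482]
ft_force: [0.4, -0.7, 0.1]
grip_width: 0.0849
```

Run:
```python
from meas import *
c=cam('wrist'); save(c,'pics/w2.png'); np.savez('wrist1.npz',frame=c['frame'],K=c['K'],R=c['R'],t=c['t'])
for p in [(.553,-.246,.018),(.5469,-.2906,.052),(.5054,-.2394,.052)]: print(proj(c,p))
goto([.454,.063,.15],-5.9)
```

```text
[327.15350219 222.8672902 ]
[326.69000873 265.02501545]
[291.56257416 227.32712322]
shift tool [ 107.8  -49.1 -246.3] jaw now -3.0 roll 0.0506 tcp [ 0.491  -0.1864  0.2556] R [[-0.008, 0.999, -0.052], [0.008, -0.052, -0.999], [-1.0, -0.008, -0.007]] t 1.8333 j6 1.258
```

View pics/w2.png

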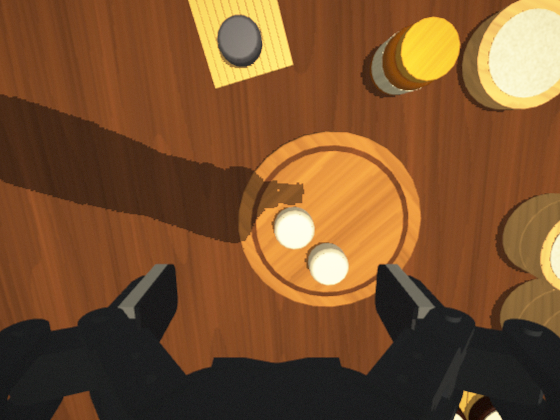

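Run:
```python
from meas import *
c=dict(np.load('wrist1.npz')); f=c['frame'].astype(int)
hsv=cv2.cvtColor(c['frame'],cv2.COLOR_RGB2HSV); S=hsv[...,1].astype(int)
yy,xx=np.mgrid[:420,:560]
roi=(xx>236)&(xx<424)&(yy>125)&(yy<310)
for b in blobs(roi&(S<110)&(f[...,0]>195),100): print('white',b[0],b[1],b[2],planefit(c,b[3],.052))
m=roi&(f[...,0]>150)&~((xx<172)|(xx>378)&(yy>262))
for b in blobs(m,2000): print('inner',b[0],b[1],b[2],planefit(c,b[3],.018))
# outer board
e=roi&(f[...,0]>150)
k=max(cv2.findContours(e.astype(np.uint8),cv2.RETR_EXTERNAL,cv2.CHAIN_APPROX_NONE)[0],key=cv2.contourArea)
hull=cv2.convexHull(np.vstack([q for q in cv2.findContours(e.astype(np.uint8),0,cv2.CHAIN_APPROX_NONE)[0] if len(q)>30]))[:,0]
P=np.array([ray(c,u,v,.018)[:2] for u,v in hull]); 
print(cv2.minEnclosingCircle((P*1000).astype(np.float32)))
m2=(xx<300)&(yy<90)&(S<90)&(f[...,0]<140)
for b in blobs(m2,200): print('ash',b[0],b[1],b[2],planefit(c,b[3],.038))
```

```text
white [294.17963576 229.25745033] 1208 [275 210  40  39] (array([ 0.50841717, -0.24235357]), np.float64(0.023712383777343943))
white [328.86036036 266.2972973 ] 1110 [310 248  39  37] (array([ 0.54952402, -0.2927859 ]), np.float64(0.023706640438060696))
inner [334.36557523 218.77629539] 21287 [241 131 181 176] (array([ 0.56152188, -0.2476456 ]), np.float64(0.1060007119163632))
((565.1103515625, -238.5774688720703), 134.19677734375)
ash [238.58953342  39.94325347] 1586 [218  16  44  50] (array([ 0.45822844, -0.02807347]), np.float64(0.024103906180652244))
```

```bash
cat >> meas.py <<'E'
def radial(c,ctr,z,r0,r1,rising=False):
    g=cv2.GaussianBlur(c['frame'][...,0].astype(np.float32),(0,0),0.8); P=[]
    for a in np.radians(np.arange(0,360,3)):
        rs=np.arange(r0,r1,.0003); uv=np.array([proj(c,[ctr[0]+r*np.cos(a),ctr[1]+r*np.sin(a),z]) for r in rs],np.float32)
        if uv.min()<1 or uv[:,0].max()>558 or uv[:,1].max()>418: continue
        v=cv2.remap(g,uv[:,0:1],uv[:,1:2],cv2.INTER_LINEAR).ravel(); d=np.gradient(v)
        i=np.argmin(d) if not rising else np.argmax(d)
        if abs(d[i])>0.5: P.append([ctr[0]+rs[i]*np.cos(a),ctr[1]+rs[i]*np.sin(a)])
    P=np.array(P)
    for _ in range(6):
        A=np.c_[2*P,np.ones(len(P))]; x=np.linalg.lstsq(A,(P**2).sum(1),rcond=None)[0]; R=np.sqrt(x[2]+x[:2]@x[:2])
        e=abs(np.linalg.norm(P-x[:2],axis=1)-R); P=P[e<max(.0015,2*np.median(e))] 
    return x[:2].round(4),R.round(4),len(P)
E
python3 - <<'E'
from meas import *
for n in ['top0','wrist1','scene0']:
    c=dict(np.load(n+'.npz'))
    print(n,'outer',radial(c,(.554,-.246),.018,.112,.128),'ring in',radial(c,(.554,-.246),.018,.088,.100),'ring out',radial(c,(.554,-.246),.018,.096,.108,True))
E
```

```text
top0 outer (array([ 0.5532, -0.2456]), np.float64(0.1185), 105) ring in (array([ 0.5529, -0.2462]), np.float64(0.0954), 114) ring out (array([ 0.5529, -0.246 ]), np.float64(0.1027), 113)
wrist1 outer (array([ 0.555 , -0.2486]), np.float64(0.1188), 113) ring in (array([ 0.5552, -0.2492]), np.float64(0.0961), 114) ring out (array([ 0.5552, -0.249 ]), np.float64(0.1026), 115)
scene0 outer (array([ 0.5581, -0.2481]), np.float64(0.119), 114) ring in (array([ 0.5573, -0.2481]), np.float64(0.0952), 107) ring out (array([ 0.5568, -0.2474]), np.float64(0.1024), 108)
```

{"api": "arm_command", "payload": {
  "motion": [
    {"x":0.006,"y":-0.0068,"z":-0.035,"roll":0,"fingers":1},
    {"x":0.006,"y":-0.0068,"z":-0.035,"roll":0,"fingers":1},
    {"x":0.012,"y":-0.0068,"z":-0.035,"roll":0.025,"fingers":1},
    {"x":0.014,"y":-0.0068,"z":-0.035,"roll":0.025,"fingers":1},
    {"x":0.014,"y":-0.0068,"z":-0.035,"roll":0,"fingers":1},
    {"x":0.014,"y":-0.0068,"z":-0.035,"roll":0,"fingers":1},
    {"x":0.014,"y":-0.0068,"z":-0.034,"roll":0,"fingers":1},
    {"x":0,"y":0,"z":0,"roll":0,"fingers":1}
  ]
}}

```text
clock: 2.5
eef_pos: [0.4643, 0.0674, 0.1728]
tool_rot: [-0.533, -0.468, 0.533, -0.462]
ft_force: [-0.2, -0.1, 0.1]
grip_width: 0.0855
```

```bash
cat > look.py <<'E'
import sys
from meas import *
def look(n,tag):
    c=cam(n); save(c,f'pics/{tag}.png'); np.savez(tag+'.npz',frame=c['frame'],K=c['K'],R=c['R'],t=c['t']); return c
E
python3 - <<'E'
from look import *
c=look('wrist','w3')
print(proj(c,(.455,.062,.038)))
goto([.456,.061,.10],-5.9)
E
```

```text
[267.7584489  202.45180357]
shift tool [73.9 -8.   5.7] jaw now -7.8 roll -0.0330 tcp [0.465  0.0653 0.1739] R [[-0.004, 0.991, -0.136], [0.004, -0.135, -0.991], [-1.0, -0.005, -0.004]] t 2.55 j6 1.843
```

View pics/w3.png

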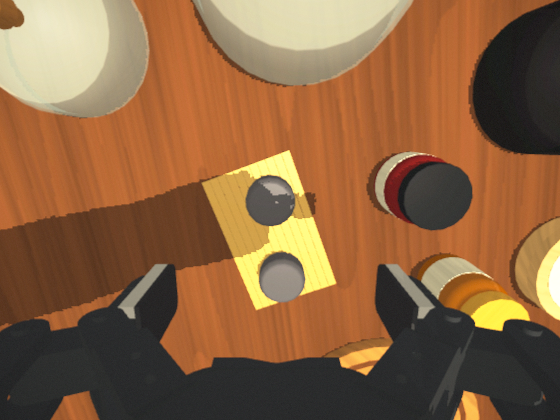

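Run:
```python
from look import *
c=dict(np.load('w3.npz')); f=c['frame'].astype(int)
print('tcp px',proj(c,get_obs()['eef_pos']), 'tcp down to .038',proj(c,[*get_obs()['eef_pos'][:2],.038]))
hsv=cv2.cvtColor(c['frame'],cv2.COLOR_RGB2HSV); S=hsv[...,1].astype(int)
yy,xx=np.mgrid[:420,:560]
roi=(xx>210)&(xx<330)&(yy>160)&(yy<305)
for b in blobs(roi&(S<95)&(f[...,2]>25),300):
  print('ash',b[0],b[1],b[2],planefit(c,b[3],.038)); 
  (u,v),r=cv2.minEnclosingCircle(np.argwhere(b[3])[:,::-1].astype(np.float32)); print(u,v,r,ray(c,u,v,.030))
```

```text
tcp px [276.90751637 245.8446693 ] tcp down to .038 [277.53252996 197.83845617]
ash [269.95124481 200.4253112 ] 1928 [246 175  49  51] (array([0.45731836, 0.0632701 ]), np.float64(0.023910048571620508))
270.0 200.11224365234375 25.191862106323242 [0.45705324 0.06235012 0.03      ]
ash [281.45835662 277.06036892] 1789 [259 252  46  50] (array([ 0.45788731, -0.01848291]), np.float64(0.025326763527283316))
281.8667297363281 276.7557678222656 24.781810760498047 [ 0.45800934 -0.02144072  0.03      ]
```

{"api": "arm_command", "payload": {
  "motion": [
    {"x":0.01,"y":-0.009,"z":0.004,"roll":-0.03,"fingers":1},
    {"x":0.03,"y":0,"z":0,"roll":0,"fingers":1},
    {"x":0.03,"y":0,"z":0,"roll":0,"fingers":1},
    {"x":0.03,"y":0,"z":0,"roll":0,"fingers":1},
    {"x":0,"y":0,"z":0,"roll":0,"fingers":1}
  ]
}}

```text
clock: 2.97
eef_pos: [0.4596, 0.0612, 0.0749]
tool_rot: [0.53, 0.47, -0.525, 0.472]
ft_force: [-1.7, 0.2, -0.0]
grip_width: 0.085
```

Run:
```python
from look import *
c=look('wrist','w4')
goto([.4565,.0625,.006],-5.9)
```

```text
shift tool [71.4 -5.6 -0.3] jaw now -6.5 roll -0.0100 tcp [0.4613 0.0613 0.0775] R [[0.01, 0.994, -0.113], [0.004, -0.113, -0.994], [-1.0, 0.009, -0.005]] t 3.0167 j6 1.814
```

View pics/w4.png

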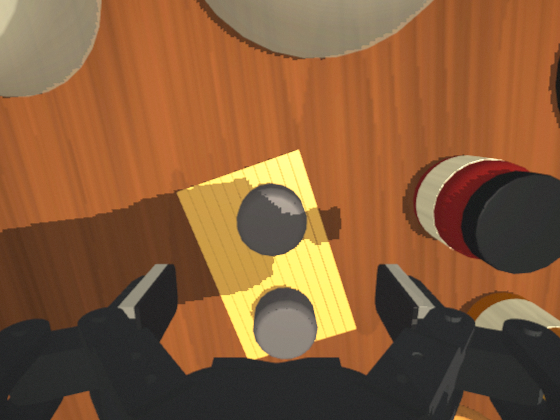

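{"api": "arm_command", "payload": {
  "motion": [
    {"x":0.02,"y":-0.004,"z":0,"roll":-0.01,"fingers":1},
    {"x":0.02,"y":-0.001,"z":0,"roll":0,"fingers":1},
    {"x":0.018,"y":0,"z":0,"roll":0,"fingers":1},
    {"x":0.01,"y":0,"z":0,"roll":0,"fingers":1},
    {"x":0,"y":0,"z":0,"roll":0,"fingers":1}
  ]
}}

```text
clock: 3.43
eef_pos: [0.4679, 0.0595, 0.0182]
tool_rot: [0.536, 0.466, -0.519, 0.476]
ft_force: [0.3, -1.2, 0.9]
grip_width: 0.0855
```

Run:
```python
from look import *
goto([.4565,.0625,.006],-5.9)
```

```text
shift tool [ 11.9 -12.   -1.6] jaw now -6.5 roll -0.0102 tcp [0.4679 0.0595 0.0182] R [[0.027, 0.993, -0.113], [0.005, -0.113, -0.994], [-1.0, 0.026, -0.008]] t 3.4333 j6 1.81
```

{"api": "arm_command", "payload": {
  "motion": [
    {"x":0,"y":-0.006,"z":-0.001,"roll":-0.01,"fingers":1},
    {"x":0,"y":-0.005,"z":0,"roll":0,"fingers":1},
    {"x":0,"y":0,"z":0,"roll":0,"fingers":1},
    {"x":0,"y":0,"z":0,"roll":0,"fingers":1}
  ]
}}

```text
clock: 3.77
eef_pos: [0.4616, 0.0612, 0.0242]
tool_rot: [0.537, 0.466, -0.515, 0.48]
ft_force: [0.7, -0.1, 0.1]
grip_width: 0.0851
```

Run:
```python
from look import *
goto([.4565,.0625,.006],-5.9)
```

```text
shift tool [18.  -5.8 -0.6] jaw now -6.1 roll -0.0029 tcp [0.4616 0.0612 0.0242] R [[0.037, 0.994, -0.106], [0.006, -0.106, -0.994], [-0.999, 0.036, -0.009]] t 3.7667 j6 1.808
```

{"api": "arm_command", "payload": {
  "motion": [
    {"x":0,"y":0,"z":0,"roll":0,"fingers":1},
    {"x":0,"y":0,"z":0,"roll":0,"fingers":1},
    {"x":0,"y":0,"z":0,"roll":0,"fingers":1},
    {"x":0,"y":0,"z":0,"roll":0,"fingers":1}
  ]
}}

```text
clock: 4.1
eef_pos: [0.4635, 0.0615, 0.0269]
tool_rot: [0.538, 0.464, -0.513, 0.481]
ft_force: [0.2, -0.3, -0.3]
grip_width: 0.0853
```

Run:
```python
from look import *
goto([.4565,.0625,.006],-5.9)
o=get_obs(); print(o['joint_pos'],o['joint_vel'],o['tau'])
```

```text
shift tool [20.6 -7.9 -0. ] jaw now -6.1 roll -0.0028 tcp [0.4635 0.0615 0.0269] R [[0.042, 0.994, -0.106], [0.006, -0.106, -0.994], [-0.999, 0.041, -0.011]] t 4.1 j6 1.808
[ 1.31465911e-01  2.95477349e-01 -4.01196577e-01  8.31983871e-01
  6.75495159e-04  1.80824533e+00] [ 0.00273735 -0.00354308  0.00343571  0.0022943   0.00115715  0.00043217] [-8.23139562e-03 -3.51671183e+01  2.05015880e+01 -3.08930157e-01
  1.77125374e-03  1.64617938e-05]
```

{"api": "arm_command", "payload": {
  "motion": [
    {"x":-0.03,"y":0,"z":0,"roll":0,"fingers":1},
    {"x":-0.03,"y":0,"z":0,"roll":0,"fingers":1},
    {"x":-0.03,"y":0,"z":0,"roll":0,"fingers":1}
  ]
}}

```text
clock: 4.35
eef_pos: [0.4531, 0.0602, 0.1123]
tool_rot: [0.533, 0.468, -0.518, 0.478]
ft_force: [0.5, -0.2, -0.1]
grip_width: 0.0855
```

Run:
```python
from look import *
goto([.4565,.0625,.006],-5.9)
o=get_obs(); print(o['joint_pos'],o['joint_vel'],o['tau'])
```

```text
shift tool [106.3   0.6  -2. ] jaw now -6.1 roll -0.0027 tcp [0.4531 0.0602 0.1123] R [[0.024, 0.994, -0.105], [0.004, -0.106, -0.994], [-1.0, 0.024, -0.006]] t 4.35 j6 1.808
[ 1.31540224e-01  1.92667325e-01 -2.81649090e-01  1.07200278e+00
  6.58609624e-04  1.80811443e+00] [ 1.65865931e-03 -3.75961951e-01  5.78850626e-01  9.68595487e-01
  2.23888395e-04 -7.38056117e-04] [-3.13640312e-04 -3.20721316e+01  2.17170739e+01 -1.29469715e+00
  2.18669316e-03  3.23448421e-04]
```

{"api": "arm_command", "payload": {
  "motion": [
    {"x":0,"y":0,"z":0,"roll":0,"fingers":1}
  ]
}}

```text
clock: 4.43
eef_pos: [0.457, 0.0607, 0.1176]
tool_rot: [0.536, 0.466, -0.516, 0.479]
ft_force: [1.3, 0.5, 0.5]
grip_width: 0.0853
```

Run:
```python
from look import *
goto([.4565,.0625,.006],-5.9)
o=get_obs(); print(o['joint_pos'],o['joint_vel'],o['tau'])
```

```text
shift tool [111.5  -4.3  -0.8] jaw now -6.1 roll -0.0026 tcp [0.457  0.0607 0.1176] R [[0.034, 0.994, -0.105], [0.005, -0.106, -0.994], [-0.999, 0.033, -0.009]] t 4.4333 j6 1.808
[ 1.31628992e-01  1.87382321e-01 -2.73591573e-01  1.07584613e+00
  6.52030541e-04  1.80816261e+00] [ 0.0016462   0.04184073 -0.06659198 -0.05801365 -0.00030816 -0.00098041] [-4.33133493e-03 -3.23339903e+01  2.19223559e+01  1.11428339e+00
  2.37175882e-03 -4.50297666e-04]
```

{"api": "arm_command", "payload": {
  "motion": [
    {"x":0,"y":0,"z":0,"roll":0,"fingers":1},
    {"x":0,"y":0,"z":0,"roll":0,"fingers":1},
    {"x":0,"y":0,"z":0,"roll":0,"fingers":1},
    {"x":0,"y":0,"z":0,"roll":0,"fingers":1}
  ]
}}

```text
clock: 4.77
eef_pos: [0.4573, 0.0608, 0.1175]
tool_rot: [0.536, 0.466, -0.515, 0.48]
ft_force: [0.3, 0.7, -0.2]
grip_width: 0.0854
```

```bash
cat >> h.py <<'E'
def st():
    o=get_obs();R=Ro.from_quat(o['tool_rot']).as_matrix(); print('tcp',o['eef_pos'].round(4),'tilt',R[:2,0].round(4),'jaw',np.degrees(np.arctan2(R[1,1],R[0,1])).round(2),'q',o['joint_pos'].round(4),'pitch err',(np.pi/2-(o['joint_pos'][1]-o['joint_pos'][2]+o['joint_pos'][3])).round(4),'t',round(o['clock'],2),'F',o['ft_force'].round(1),'w',o['grip_width'].round(4))
E
python3 -c "
from h import *
st()"
```

```text
Traceback (most recent call last):
  File "h.py", line 24, in st
    o=get_obs();R=Ro.from_quat(o['tool_rot']).as_matrix(); print('tcp',o['eef_pos'].round(4),'tilt',R[:2,0].round(4),'jaw',np.degrees(np.arctan2(R[1,1],R[0,1])).round(2),'q',o['joint_pos'].round(4),'pitch err',(np.pi/2-(o['joint_pos'][1]-o['joint_pos'][2]+o['joint_pos'][3])).round(4),'t',round(o['clock'],2),'F',o['ft_force'].round(1),'w',o['grip_width'].round(4))
                                                                                                                                                                                                                                                                                                                                                    ^^^^^^^^^^^^^^^^^^^^^
AttributeError: 'float' object has no attribute 'round'
```

{"api": "arm_command", "payload": {
  "motion": [
    {"x":0,"y":0,"z":0,"roll":0,"fingers":1},
    {"x":0,"y":0,"z":0,"roll":0,"fingers":1},
    {"x":0,"y":0,"z":0,"roll":0,"fingers":1},
    {"x":0,"y":0,"z":0,"roll":0,"fingers":1}
  ]
}}

```text
clock: 5.1
eef_pos: [0.4548, 0.0605, 0.1141]
tool_rot: [0.534, 0.467, -0.517, 0.478]
ft_force: [-0.1, 0.3, -0.5]
grip_width: 0.0855
```

```bash
python3 -c "
from h import *
st()"
```

```text
Traceback (most recent call last):
  File "h.py", line 24, in st
    o=get_obs();R=Ro.from_quat(o['tool_rot']).as_matrix(); print('tcp',o['eef_pos'].round(4),'tilt',R[:2,0].round(4),'jaw',np.degrees(np.arctan2(R[1,1],R[0,1])).round(2),'q',o['joint_pos'].round(4),'pitch err',(np.pi/2-(o['joint_pos'][1]-o['joint_pos'][2]+o['joint_pos'][3])).round(4),'t',round(o['clock'],2),'F',o['ft_force'].round(1),'w',o['grip_width'].round(4))
                                                                                                                                                                                                                                                                                                                                                    ^^^^^^^^^^^^^^^^^^^^^
AttributeError: 'float' object has no attribute 'round'
```

```bash
sed -i "s/o\['grip_width'\].round(4)/round(float(o['grip_width']),4)/" h.py; python3 -c "
from h import *
st()
camera('wrist');camera('wrist');st()"
```

```text
tcp [0.4548 0.0605 0.1141] tilt [0.028  0.0043] jaw -6.06 q [ 1.3180e-01  1.9100e-01 -2.7850e-01  1.0729e+00  6.0000e-04  1.8082e+00] pitch err 0.0284 t 5.1 F [-0.1  0.3 -0.5] w 0.0855
tcp [0.4549 0.0605 0.1143] tilt [0.0283 0.0044] jaw -6.06 q [ 1.3170e-01  1.9080e-01 -2.7830e-01  1.0730e+00  6.0000e-04  1.8082e+00] pitch err 0.0287 t 5.2 F [-0.6 -0.5  1.1] w 0.0852
```

{"api": "arm_command", "payload": {
  "motion": [
    {"x":0.012,"y":0,"z":0,"roll":0,"fingers":1}
  ]
}}

```text
clock: 5.28
eef_pos: [0.4572, 0.0608, 0.1041]
tool_rot: [0.535, 0.466, -0.516, 0.479]
ft_force: [0.7, -0.2, -0.5]
grip_width: 0.0857
```

```bash
python3 -c "
from h import *
st()
camera('wrist');st();camera('wrist');st()"
```

```text
tcp [0.4572 0.0608 0.1041] tilt [0.0328 0.0049] jaw -6.06 q [ 1.3180e-01  2.0110e-01 -2.9470e-01  1.0419e+00  6.0000e-04  1.8083e+00] pitch err 0.0331 t 5.28 F [ 0.7 -0.2 -0.5] w 0.0857
tcp [0.4548 0.0605 0.1007] tilt [0.0272 0.0042] jaw -6.06 q [ 1.3180e-01  2.0430e-01 -2.9980e-01  1.0392e+00  6.0000e-04  1.8082e+00] pitch err 0.0275 t 5.33 F [-0.7  0.5 -1.5] w 0.0855
tcp [0.454  0.0604 0.1011] tilt [0.0255 0.004 ] jaw -6.06 q [ 1.3180e-01  2.0390e-01 -2.9930e-01  1.0417e+00  6.0000e-04  1.8082e+00] pitch err 0.0259 t 5.38 F [-0.6  0.2  0.1] w 0.0853
```

{"api": "arm_command", "payload": {
  "motion": [
    {"x":0.03,"y":0,"z":0,"roll":0,"fingers":1}
  ]
}}

```text
clock: 5.47
eef_pos: [0.4596, 0.0612, 0.0755]
tool_rot: [0.536, 0.466, -0.515, 0.48]
ft_force: [2.0, 0.6, 0.0]
grip_width: 0.0854
```

```bash
python3 -c "
from h import *
st()
camera('wrist');st();camera('wrist');st()"
```

```text
tcp [0.4596 0.0612 0.0755] tilt [0.0361 0.0054] jaw -6.06 q [ 1.3180e-01  2.3270e-01 -3.3720e-01  9.6440e-01  7.0000e-04  1.8083e+00] pitch err 0.0365 t 5.47 F [2.  0.6 0. ] w 0.0854
tcp [0.4534 0.0603 0.0675] tilt [0.0226 0.0036] jaw -6.05 q [ 1.3180e-01  2.4100e-01 -3.4950e-01  9.5750e-01  6.0000e-04  1.8082e+00] pitch err 0.0229 t 5.52 F [-1.9 -0.8 -3.8] w 0.0854
tcp [0.4516 0.0601 0.0683] tilt [0.0185 0.0031] jaw -6.05 q [ 1.3180e-01  2.3990e-01 -3.4830e-01  9.6370e-01  6.0000e-04  1.8082e+00] pitch err 0.0188 t 5.57 F [-0.9 -0.5  0.3] w 0.0853
```

```bash
cat > s.py <<'E'
from h import *
import sys
for _ in range(int(sys.argv[1]) if len(sys.argv)>1 else 2): camera('top')
st()
a=[float(v) for v in sys.argv[2:]]
if len(a)>=3: goto(a[:3],a[3] if len(a)>3 else None)
E
python3 s.py 1 .4565 .0625 .006 -5.9
```

```text
tcp [0.4525 0.0602 0.0698] tilt [0.0204 0.0033] jaw -6.05 q [ 1.3180e-01  2.3850e-01 -3.4570e-01  9.6590e-01  6.0000e-04  1.8082e+00] pitch err 0.0206 t 5.62 F [-0.2 -0.6  0.3] w 0.0854
shift tool [63.9  2.4 -2.3] jaw now -6.1 roll -0.0026 tcp [0.4525 0.0602 0.0698] R [[0.02, 0.994, -0.105], [0.003, -0.105, -0.994], [-1.0, 0.02, -0.005]] t 5.6167 j6 1.808
```

{"api": "arm_command", "payload": {
  "motion": [
    {"x":0.03,"y":0.004,"z":-0.002,"roll":0,"fingers":1}
  ]
}}

```text
clock: 5.7
eef_pos: [0.462, 0.0624, 0.0449]
tool_rot: [0.535, 0.467, -0.517, 0.479]
ft_force: [1.4, 0.5, -0.2]
grip_width: 0.0855
```

```bash
python3 s.py 3 .4565 .0625 .006 -5.9
```

```text
tcp [0.456  0.0617 0.0396] tilt [0.0169 0.0029] jaw -6.05 q [ 1.3410e-01  2.8440e-01 -3.7520e-01  8.9410e-01  6.0000e-04  1.8104e+00] pitch err 0.0172 t 5.85 F [ 0.3  0.4 -0.1] w 0.0853
shift tool [33.6 -0.2 -0.7] jaw now -6.0 roll -0.0025 tcp [0.456  0.0617 0.0396] R [[0.017, 0.994, -0.105], [0.003, -0.105, -0.994], [-1.0, 0.017, -0.005]] t 5.85 j6 1.81
```

{"api": "arm_command", "payload": {
  "motion": [
    {"x":0.033,"y":0,"z":-0.001,"roll":0,"fingers":1}
  ]
}}

```text
clock: 5.93
eef_pos: [0.463, 0.0636, 0.0124]
tool_rot: [0.534, 0.467, -0.517, 0.479]
ft_force: [1.3, 0.3, -0.4]
grip_width: 0.085
```

```bash
python3 s.py 3 .4565 .0625 .006 -5.9
```

```text
tcp [0.4552 0.0626 0.0067] tilt [0.0135 0.0023] jaw -6.04 q [ 1.3630e-01  3.3090e-01 -4.1400e-01  8.1220e-01  5.0000e-04  1.8126e+00] pitch err 0.0137 t 6.08 F [-0.   0.  -0.1] w 0.0858
shift tool [ 0.7  1.3 -0. ] jaw now -6.0 roll -0.0025 tcp [0.4552 0.0626 0.0067] R [[0.013, 0.994, -0.105], [0.002, -0.105, -0.994], [-1.0, 0.013, -0.004]] t 6.0833 j6 1.813
```

Well placed. I'll close with one row and let the camera calls pass the time.

{"api": "arm_command", "payload": {
  "motion": [
    {"x":0,"y":0.001,"z":0,"roll":0,"fingers":0.3}
  ]
}}

```text
clock: 6.17
eef_pos: [0.4567, 0.0625, 0.0083]
tool_rot: [0.53, 0.47, -0.521, 0.476]
ft_force: [0.6, 0.2, -0.1]
grip_width: 0.0754
```

```bash
python3 s.py 4 ; python3 s.py 4
```

```text
tcp [0.4575 0.0626 0.0083] tilt [0.0164 0.0027] jaw -6.05 q [ 1.357e-01  3.303e-01 -4.095e-01  8.143e-01  5.000e-04  1.812e+00] pitch err 0.0166 t 6.37 F [ 0.1 -1.   0.3] w 0.0466
tcp [0.4565 0.0625 0.0073] tilt [0.0144 0.0025] jaw -6.05 q [ 1.357e-01  3.316e-01 -4.111e-01  8.135e-01  5.000e-04  1.812e+00] pitch err 0.0146 t 6.57 F [ 0.1  0.5 -0.2] w 0.0256
```

Run:
```python
from look import *
c=look('wrist','w5'); s=look('scene','s5')
cv2.imwrite('pics/s5c.png',cv2.resize(cv2.cvtColor(s['frame'][60:300,150:390],cv2.COLOR_RGB2BGR),None,fx=2.5,fy=2.5))
```

```text
(no output)
```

View pics/w5.png

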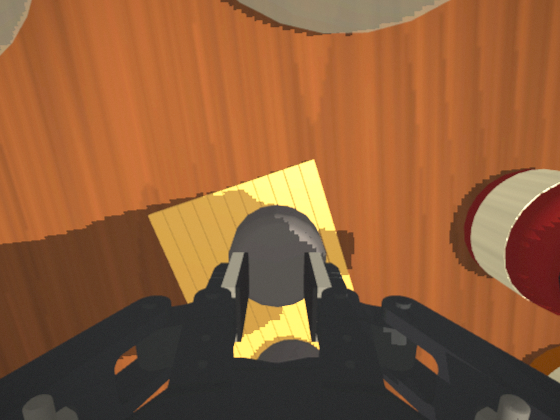

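View pics/s5c.png

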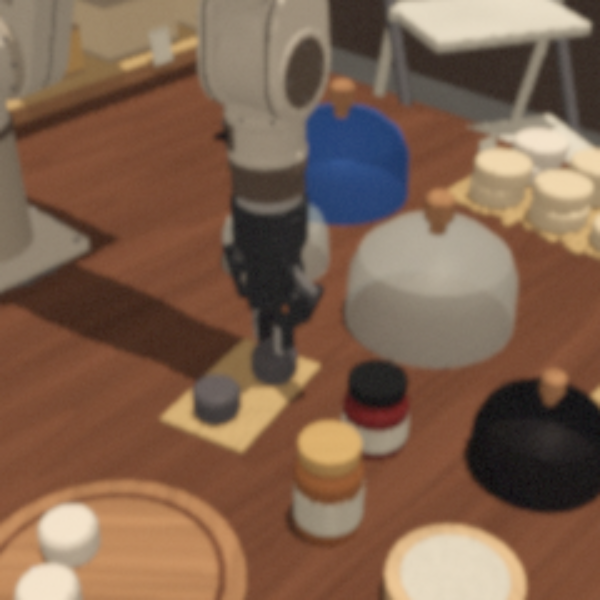

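Run:
```python
from look import *
c=dict(np.load('w5.npz'));o=get_obs()
R=Ro.from_quat(o['tool_rot']).as_matrix()
print('tcp px',proj(c,o['eef_pos']),'grasp px',proj(c,o['eef_pos']-.019*R[:,0]))
for p in [(.457,.0625,.038),(.457,.0855,.038),(.457,.0385,.038)]: print(proj(c,p))
for r in (205,206,306,305): print(r,ray(c,278,r,.038))
print(ray(c,232,255,.03),ray(c,327,255,.03))
for n in ['w3','w4']:
    d=dict(np.load(n+'.npz')); print(n,-d['R'].T@d['t'])
print(-c['R'].T@c['t'],o['eef_pos'])
s=dict(np.load('s5.npz'))
for y in (.05,.0625,.075,.09): print(proj(s,(.457,y,.038)), proj(s,(.457,y,.004)))
```

```text
tcp px [274.84368579 241.89417397] grasp px [274.7110289  254.19490105]
[276.91771709 263.07497001]
[271.77728115 217.45959321]
[281.89736442 307.26353519]
205 [0.46050122 0.09111387 0.038     ]
206 [0.4604522  0.09064233 0.038     ]
306 [0.45512765 0.03942353 0.038     ]
305 [0.45518539 0.03997895 0.038     ]
[0.43465795 0.06598634 0.03      ] [0.48250184 0.06068557 0.03      ]
w3 [0.4744874  0.1294405  0.35252972]
w4 [0.46619229 0.12397623 0.25451782]
[0.46121538 0.12553034 0.18689094] [0.45630004 0.06250434 0.0069644 ]
[255.69099006 200.56758419] [255.95631092 210.61190907]
[258.97011907 198.46828848] [259.16738164 208.48352992]
[262.20198106 196.39925308] [262.3330938  206.38521559]
[266.01924962 193.95544086] [266.07341693 203.90603452]
```

Run:
```python
from look import *
s=dict(np.load('s5.npz')); c=dict(np.load('w5.npz'))
a=cv2.resize(cv2.cvtColor(s['frame'][165:230,225:290],cv2.COLOR_RGB2BGR),(390,390),interpolation=cv2.INTER_CUBIC)
b=cv2.resize(cv2.cvtColor(c['frame'][190:350,190:350],cv2.COLOR_RGB2BGR),(390,390),interpolation=cv2.INTER_CUBIC)
cv2.imwrite('pics/z.png',cv2.convertScaleAbs(np.hstack([a,b]),alpha=1.5,beta=20))
for z in (.007,.02,.04): print(z,proj(s,(.4565,.0625,z)))
```

```text
0.007 [259.01665571 207.5385568 ]
0.02 [258.94089005 203.74408599]
0.04 [258.82199525 197.78963594]
```

View pics/z.png

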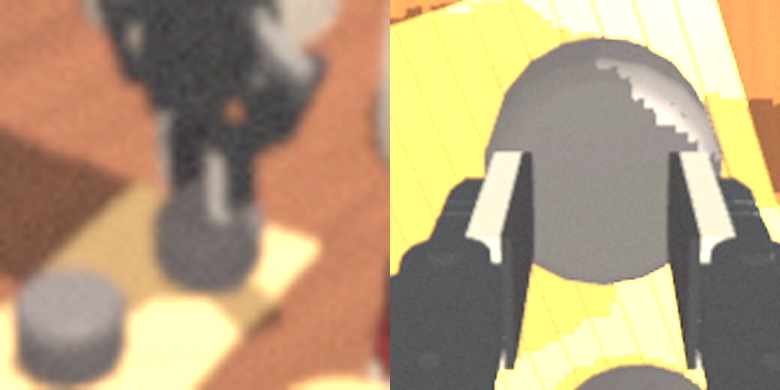

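Run:
```python
from look import *
for n in ['wrist0','w5']:
    c=dict(np.load(n+'.npz')); print(c['K'].tolist())
c=dict(np.load('wrist0.npz'))
e=np.array([0.2095,-.4534,.1944]); R=np.array([[-0.001, 0.419, -0.908], [0.001, -0.908, -0.419], [-1.0, -0.002, 0.0]])
for x in (0,-.013,-.019,-.032,-.055):
  print(x,[proj(c,e+R@np.array([x,sy*.0425,z])).round(0) for sy in (-1,1) for z in (-.011,.011)])
c=dict(np.load('w5.npz'));o=get_obs();R=Ro.from_quat(o['tool_rot']).as_matrix();e=o['eef_pos']
for x in (0,-.010,-.019,-.03,-.04):
  print(x,[proj(c,e+R@np.array([x,sy*.0128,z])).round(0) for sy in (-1,1) for z in (-.011,.011)])
```

```text
[[330.74559542016186, 0.0, 275.92276390603354], [0.0, 330.74559542016186, 214.82327276294984], [0.0, 0.0, 1.0]]
[[330.74559542016186, 0.0, 275.92276390603354], [0.0, 330.74559542016186, 214.82327276294984], [0.0, 0.0, 1.0]]
0 [array([199., 225.]), array([201., 261.]), array([349., 225.]), array([347., 261.])]
-0.013 [array([193., 232.]), array([196., 270.]), array([354., 232.]), array([352., 271.])]
-0.019 [array([191., 236.]), array([193., 275.]), array([357., 236.]), array([354., 275.])]
-0.032 [array([184., 244.]), array([187., 287.]), array([364., 245.]), array([361., 287.])]
-0.055 [array([168., 264.]), array([173., 312.]), array([378., 264.]), array([374., 312.])]
0 [array([252., 224.]), array([253., 260.]), array([297., 224.]), array([297., 260.])]
-0.01 [array([251., 229.]), array([252., 267.]), array([299., 229.]), array([298., 267.])]
-0.019 [array([250., 234.]), array([250., 274.]), array([300., 234.]), array([299., 274.])]
-0.03 [array([248., 241.]), array([249., 283.]), array([301., 241.]), array([300., 283.])]
-0.04 [array([246., 249.]), array([247., 293.]), array([303., 249.]), array([302., 293.])]
```

Run:
```python
from look import *
s=dict(np.load('s5.npz'))
for x in (.443,.469,.476):
  for y in (.0515,.0735):
    print(x,y,[proj(s,(x,y,z)).round(1).tolist() for z in (.007,.03,.045,.06)])
```

```text
0.443 0.0515 [[252.6, 207.3], [252.4, 200.5], [252.2, 196.0], [252.1, 191.5]]
0.443 0.0735 [[258.2, 203.6], [258.1, 196.9], [258.0, 192.4], [257.9, 187.9]]
0.469 0.0515 [[259.6, 211.4], [259.4, 204.6], [259.3, 200.1], [259.2, 195.5]]
0.469 0.0735 [[265.2, 207.6], [265.1, 200.9], [265.1, 196.4], [265.1, 191.8]]
0.476 0.0515 [[261.5, 212.5], [261.4, 205.7], [261.3, 201.2], [261.2, 196.5]]
0.476 0.0735 [[267.1, 208.7], [267.0, 201.9], [267.0, 197.4], [267.0, 192.8]]
```

{"api": "arm_command", "payload": {
  "motion": [
    {"x":0,"y":0,"z":0,"roll":0,"fingers":1}
  ]
}}

```text
clock: 6.75
eef_pos: [0.4562, 0.0625, 0.007]
tool_rot: [0.53, 0.47, -0.521, 0.476]
ft_force: [-0.8, -0.0, 0.2]
grip_width: 0.0362
```

Run:
```python
from look import *
for i in range(6): camera('top')
c=look('wrist','w6'); s=look('scene','s6'); st()
a=cv2.resize(cv2.cvtColor(s['frame'][165:230,225:290],cv2.COLOR_RGB2BGR),(390,390),interpolation=cv2.INTER_CUBIC)
b=cv2.resize(cv2.cvtColor(c['frame'][150:350,170:370],cv2.COLOR_RGB2BGR),(390,390),interpolation=cv2.INTER_CUBIC)
cv2.imwrite('pics/z6.png',cv2.convertScaleAbs(np.hstack([a,b]),alpha=1.5,beta=20))
```

```text
tcp [0.4563 0.0625 0.0069] tilt [0.0137 0.0024] jaw -6.04 q [ 1.358e-01  3.322e-01 -4.114e-01  8.133e-01  5.000e-04  1.812e+00] pitch err 0.0139 t 7.15 F [ 0.6 -0.5  0.3] w 0.0853
```

View pics/z6.png

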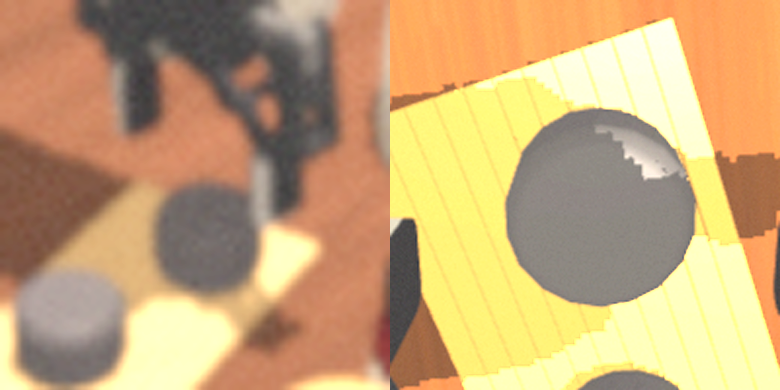

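Both cameras show the finger ends about 40 mm higher than the reported TCP (closed offset about 42 mm, open about 53 mm). The jaws therefore closed above the cheese without touching it. I'll go down in small steps, watching the force and the pictures.

{"api": "arm_command", "payload": {
  "motion": [
    {"x":0.02,"y":0.001,"z":0,"roll":0,"fingers":1}
  ]
}}

```text
clock: 7.23
eef_pos: [0.4609, 0.0629, -0.0104]
tool_rot: [0.532, 0.469, -0.519, 0.477]
ft_force: [0.7, -0.2, -0.2]
grip_width: 0.0854
```

```bash
python3 s.py 3 .4565 .0635 -.030
```

```text
tcp [ 0.4559  0.0622 -0.014 ] tilt [0.0103 0.0019] jaw -6.05 q [ 1.3520e-01  3.6540e-01 -4.3160e-01  7.6340e-01  5.0000e-04  1.8115e+00] pitch err 0.0104 t 7.38 F [0.7 0.  0.1] w 0.0853
shift tool [16.   0.3 -1.3] jaw now -6.0 tcp [ 0.4559  0.0622 -0.014 ] R [[0.01, 0.994, -0.105], [0.002, -0.105, -0.994], [-1.0, 0.01, -0.003]] t 7.3833 j6 1.812
```

{"api": "arm_command", "payload": {
  "motion": [
    {"x":0.016,"y":0.001,"z":-0.001,"roll":0,"fingers":1}
  ]
}}

```text
clock: 7.47
eef_pos: [0.4596, 0.0634, -0.0277]
tool_rot: [0.53, 0.47, -0.521, 0.476]
ft_force: [0.7, 0.1, -0.0]
grip_width: 0.0852
```

```bash
python3 s.py 3 .4565 .0635 -.030
python3 - <<'E'
from look import *
c=look('wrist','w7'); s=look('scene','s7'); st()
a=cv2.resize(cv2.cvtColor(s['frame'][165:230,225:290],cv2.COLOR_RGB2BGR),(390,390),interpolation=cv2.INTER_CUBIC)
b=cv2.resize(cv2.cvtColor(c['frame'][150:350,170:370],cv2.COLOR_RGB2BGR),(390,390),interpolation=cv2.INTER_CUBIC)
cv2.imwrite('pics/z7.png',cv2.convertScaleAbs(np.hstack([a,b]),alpha=1.5,beta=20))
E
```

```text
tcp [ 0.4562  0.063  -0.0302] tilt [0.008  0.0016] jaw -6.04 q [ 1.3690e-01  3.9320e-01 -4.4440e-01  7.2500e-01  5.0000e-04  1.8131e+00] pitch err 0.0081 t 7.62 F [-0.4  0.2  0.6] w 0.0856
shift tool [-0.2  0.3 -0.5] jaw now -6.0 tcp [ 0.4562  0.063  -0.0302] R [[0.008, 0.994, -0.105], [0.002, -0.105, -0.994], [-1.0, 0.008, -0.002]] t 7.6167 j6 1.813
tcp [ 0.4574  0.0632 -0.0293] tilt [0.0106 0.0019] jaw -6.04 q [ 1.3690e-01  3.9200e-01 -4.4330e-01  7.2470e-01  5.0000e-04  1.8131e+00] pitch err 0.0108 t 7.72 F [ 0.3 -0.2 -0.2] w 0.0855
```

View pics/z7.png

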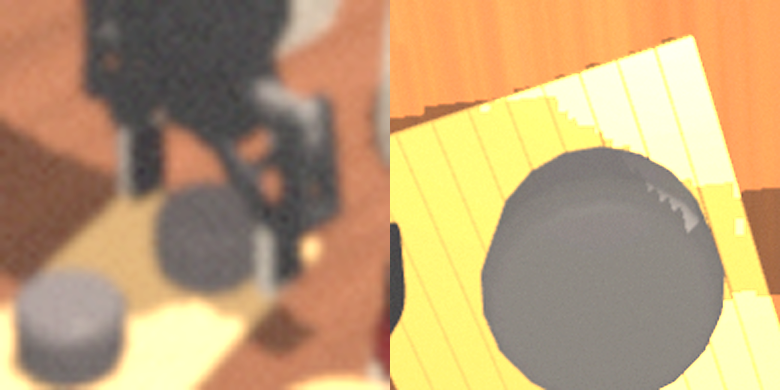

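{"api": "arm_command", "payload": {
  "motion": [
    {"x":0.007,"y":-0.001,"z":-0.001,"roll":0,"fingers":1}
  ]
}}

```text
clock: 7.8
eef_pos: [0.4585, 0.0644, -0.0348]
tool_rot: [0.53, 0.47, -0.521, 0.476]
ft_force: [0.1, 1.1, -0.4]
grip_width: 0.0856
```

```bash
python3 s.py 3
```

```text
tcp [ 0.4563  0.0643 -0.0364] tilt [0.0102 0.0019] jaw -6.04 q [ 1.3970e-01  4.0230e-01 -4.5200e-01  7.0620e-01  4.0000e-04  1.8158e+00] pitch err 0.0103 t 7.95 F [-0.2 -0.4  0.2] w 0.0856
```

{"api": "arm_command", "payload": {
  "motion": [
    {"x":0,"y":0,"z":0,"roll":0,"fingers":0.3}
  ]
}}

```text
clock: 8.03
eef_pos: [0.4563, 0.0643, -0.0362]
tool_rot: [0.529, 0.471, -0.522, 0.475]
ft_force: [-0.0, -1.4, 0.1]
grip_width: 0.0753
```

```bash
python3 s.py 4; python3 s.py 4
```

```text
tcp [ 0.4544  0.0646 -0.0347] tilt [0.0069 0.0028] jaw -6.02 q [ 0.1398  0.3988 -0.4515  0.7133  0.0019  1.8157] pitch err 0.0072 t 8.23 F [ 2.9 -3.4 12.3] w 0.0482
tcp [ 0.4557  0.0645 -0.0346] tilt [0.0098 0.0026] jaw -6.03 q [ 1.3980e-01  3.9890e-01 -4.5140e-01  7.1060e-01  1.2000e-03  1.8158e+00] pitch err 0.01 t 8.43 F [-5.2 -0.4 18.2] w 0.0479
```

{"api": "arm_command", "payload": {
  "motion": [
    {"x":-0.02,"y":0,"z":0,"roll":0,"fingers":0.3},
    {"x":-0.035,"y":0,"z":0,"roll":0,"fingers":0.3},
    {"x":-0.035,"y":0,"z":0,"roll":0,"fingers":0.3},
    {"x":-0.035,"y":0,"z":0,"roll":0,"fingers":0.3}
  ]
}}

```text
clock: 8.77
eef_pos: [0.4463, 0.0631, 0.088]
tool_rot: [-0.523, -0.475, 0.528, -0.471]
ft_force: [1.1, 0.4, -0.9]
grip_width: 0.048
```

Run:
```python
from look import *
look('top','t8');c=look('wrist','w8'); s=look('scene','s8');st()
a=cv2.resize(cv2.cvtColor(s['frame'][100:250,190:340],cv2.COLOR_RGB2BGR),(390,390),interpolation=cv2.INTER_CUBIC)
b=cv2.resize(cv2.cvtColor(c['frame'][170:370,170:370],cv2.COLOR_RGB2BGR),(390,390),interpolation=cv2.INTER_CUBIC)
cv2.imwrite('pics/z8.png',cv2.convertScaleAbs(np.hstack([a,b]),alpha=1.5,beta=20))
```

```text
tcp [0.4505 0.0637 0.0901] tilt [0.0007 0.0015] jaw -6.02 q [ 1.3940e-01  2.2950e-01 -2.9720e-01  1.0431e+00  1.3000e-03  1.8154e+00] pitch err 0.0009 t 8.92 F [ 0.4 -0.3 -1.4] w 0.0478
```

View pics/z8.png

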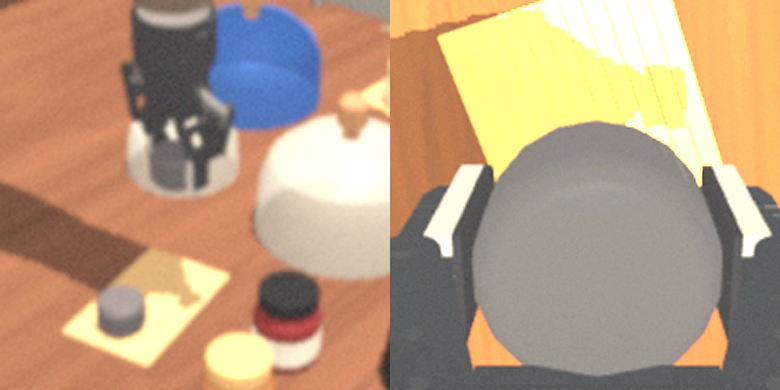

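Run:
```python
from look import *
c=dict(np.load('w8.npz'));o=get_obs();R=Ro.from_quat(o['tool_rot']).as_matrix();e=o['eef_pos']
f=c['frame'].astype(int);S=cv2.cvtColor(c['frame'],cv2.COLOR_RGB2HSV)[...,1]
print(proj(c,e-R[:,0]*.0726),proj(c,e-R[:,0]*.0386))
p0=proj(c,e-R[:,0]*.0726)
def top(dz): 
    return np.array([proj(c,e+R@np.array([-.0726,.0235*np.cos(a),dz+.0235*np.sin(a)])) for a in np.arange(0,6.28,.1)])
g=c['frame'].copy()
for dz,col in ((0,(255,0,0)),(-.004,(0,255,0)),(.004,(0,0,255))):
    cv2.polylines(g,[top(dz).round().astype(int)],True,col)
cv2.imwrite('pics/z8b.png',cv2.resize(cv2.cvtColor(g[170:370,170:390],cv2.COLOR_RGB2BGR),None,fx=3,fy=3))
goto([.58,-.219,.1])
```

```text
[272.7497495  302.88459676] [273.32273303 266.15769306]
shift tool [-10.2 158.4 267.5] jaw now -6.0 tcp [0.4505 0.0637 0.0901] R [[0.001, 0.994, -0.105], [0.001, -0.105, -0.994], [-1.0, 0.001, -0.002]] t 8.9167 j6 1.815
```

View pics/z8b.png

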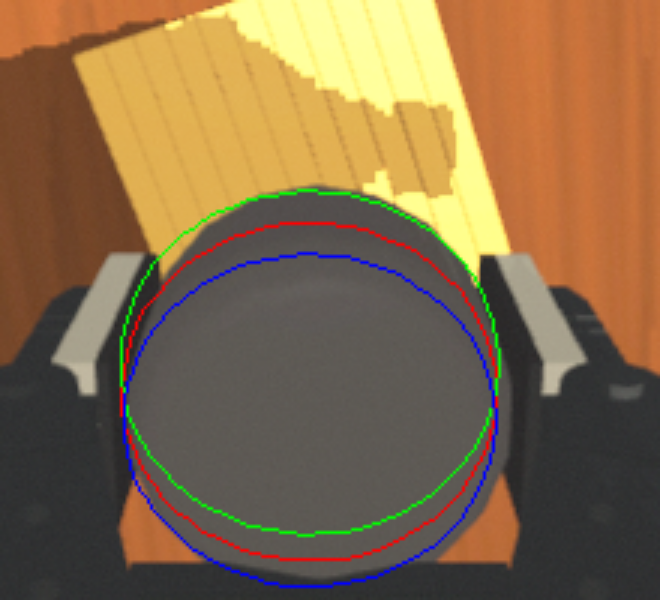

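{"api": "arm_command", "payload": {
  "motion": [
    {"x":0,"y":0.019,"z":0.035,"roll":0,"fingers":0.3},
    {"x":0,"y":0.019,"z":0.035,"roll":0,"fingers":0.3},
    {"x":0,"y":0.019,"z":0.035,"roll":0,"fingers":0.3},
    {"x":0,"y":0.019,"z":0.035,"roll":0,"fingers":0.3},
    {"x":0,"y":0.019,"z":0.035,"roll":0,"fingers":0.3},
    {"x":0,"y":0.019,"z":0.03,"roll":0,"fingers":0.3}
  ]
}}

```text
clock: 9.42
eef_pos: [0.5395, -0.1505, 0.0817]
tool_rot: [-0.52, -0.482, 0.522, -0.473]
ft_force: [1.8, 0.6, -2.0]
grip_width: 0.0477
```

```bash
python3 s.py 4 .558 -.199 -.019 -5.9
```

```text
tcp [ 0.5389 -0.1489  0.0812] tilt [-0.0125  0.008 ] jaw -5.05 q [-0.2722  0.4402 -0.0143  1.1304  0.0044  1.3867] pitch err -0.0142 t 9.62 F [-0.3  0.2 -1.7] w 0.0484
shift tool [99.6 24.7 48.9] jaw now -5.0 roll 0.0148 tcp [ 0.5389 -0.1489  0.0812] R [[-0.013, 0.996, -0.088], [0.008, -0.088, -0.996], [-1.0, -0.013, -0.007]] t 9.6167 j6 1.387
```

{"api": "arm_command", "payload": {
  "motion": [
    {"x":0,"y":0.012,"z":0.024,"roll":0.015,"fingers":0.3},
    {"x":0.015,"y":0.012,"z":0.024,"roll":0,"fingers":0.3}
  ]
}}

```text
clock: 9.78
eef_pos: [0.5566, -0.1933, 0.0661]
tool_rot: [-0.522, -0.482, 0.524, -0.469]
ft_force: [1.0, -0.7, 0.0]
grip_width: 0.048
```

```bash
python3 s.py 3 .558 -.199 -.019 -5.9
```

```text
tcp [ 0.5533 -0.1931  0.0619] tilt [-0.0223  0.0141] jaw -5.65 q [-0.3392  0.5158  0.0547  1.1355  0.0059  1.3303] pitch err -0.0257 t 9.93 F [-0.5  0.3 -0.2] w 0.0478
shift tool [80.7  7.1  6.4] jaw now -5.7 roll 0.0040 tcp [ 0.5533 -0.1931  0.0619] R [[-0.022, 0.995, -0.099], [0.014, -0.098, -0.995], [-1.0, -0.024, -0.012]] t 9.9333 j6 1.33
```

{"api": "arm_command", "payload": {
  "motion": [
    {"x":0.014,"y":0.004,"z":0.003,"roll":0,"fingers":0.3},
    {"x":0.014,"y":0.002,"z":0.002,"roll":0,"fingers":0.3},
    {"x":0.014,"y":0,"z":0,"roll":0,"fingers":0.3},
    {"x":0.01,"y":0,"z":0,"roll":0,"fingers":0.3}
  ]
}}

```text
clock: 10.27
eef_pos: [0.5572, -0.1907, 0.0111]
tool_rot: [-0.521, -0.486, 0.524, -0.468]
ft_force: [0.2, 1.0, -0.3]
grip_width: 0.0478
```

```bash
python3 s.py 3 .558 -.199 -.019 -5.9
```

```text
tcp [ 0.5572 -0.1912  0.0115] tilt [-0.0212  0.0158] jaw -5.25 q [-0.3352  0.5694  0.0015  1.0281  0.008   1.3273] pitch err -0.0252 t 10.42 F [-0.1  0.8 -0.2] w 0.0478
shift tool [30.3  2.2  8.1] jaw now -5.3 roll 0.0110 tcp [ 0.5572 -0.1912  0.0115] R [[-0.021, 0.996, -0.092], [0.016, -0.092, -0.996], [-1.0, -0.023, -0.014]] t 10.4167 j6 1.327
```

{"api": "arm_command", "payload": {
  "motion": [
    {"x":0.004,"y":0.002,"z":0.008,"roll":0.011,"fingers":0.3}
  ]
}}

```text
clock: 10.5
eef_pos: [0.5593, -0.1981, 0.0089]
tool_rot: [-0.523, -0.483, 0.526, -0.466]
ft_force: [-0.0, -0.4, -0.2]
grip_width: 0.048
```

```bash
python3 s.py 3 .558 -.199 -.019 -5.9;python3 - <<'E'
from look import *
c=look('wrist','w9'); st()
E
```

```text
tcp [ 0.5588 -0.1999  0.0079] tilt [-0.0201  0.0154] jaw -5.92 q [-0.3479  0.5799  0.0099  1.0249  0.0076  1.3263] pitch err -0.0241 t 10.65 F [-0.1 -0.1 -0.6] w 0.0482
shift tool [26.9 -0.3 -0.4] jaw now -5.9 roll -0.0007 tcp [ 0.5588 -0.1999  0.0079] R [[-0.02, 0.994, -0.103], [0.015, -0.103, -0.995], [-1.0, -0.022, -0.013]] t 10.65 j6 1.326
tcp [ 0.5588 -0.1998  0.0079] tilt [-0.0201  0.0154] jaw -5.92 q [-0.3478  0.5798  0.0098  1.0249  0.0077  1.3263] pitch err -0.0241 t 10.7 F [ 0.5 -0.  -0.7] w 0.0479
```

View pics/w9.png

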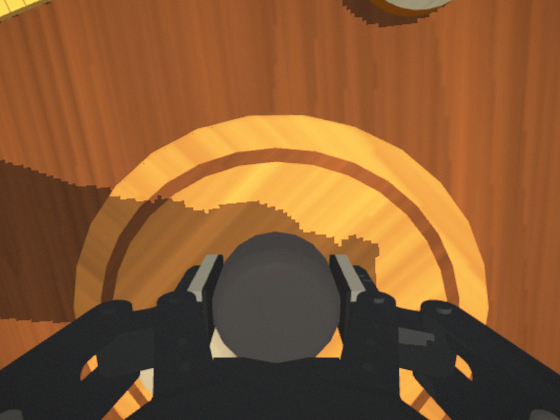

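{"api": "arm_command", "payload": {
  "motion": [
    {"x":0.011,"y":0,"z":0,"roll":0,"fingers":0.3},
    {"x":0.011,"y":0,"z":0,"roll":0,"fingers":0.3}
  ]
}}

```text
clock: 10.87
eef_pos: [0.5613, -0.2009, -0.0117]
tool_rot: [-0.525, -0.48, 0.526, -0.467]
ft_force: [0.4, 0.3, -1.2]
grip_width: 0.0481
```

```bash
python3 s.py 3 .558 -.199 -.020 -5.9;python3 - <<'E'
from look import *
c=dict(np.load('w9.npz'))
print('ring in wrist', radial(c,(.555,-.249),.018,.088,.100),radial(c,(.555,-.249),.018,.112,.128))
E
```

```text
tcp [ 0.5594 -0.2001 -0.0133] tilt [-0.0178  0.0148] jaw -5.95 q [-0.348   0.6024 -0.0132  0.977   0.0078  1.3267] pitch err -0.0218 t 11.02 F [-0.7 -0.4 -0.1] w 0.0482
shift tool [ 6.8 -1.4 -0.8] jaw now -5.9 roll -0.0011 tcp [ 0.5594 -0.2001 -0.0133] R [[-0.018, 0.994, -0.104], [0.015, -0.104, -0.995], [-1.0, -0.019, -0.013]] t 11.0167 j6 1.327
ring in wrist (array([ 0.5553, -0.2495]), np.float64(0.0963), 60) (array([ 0.5555, -0.249 ]), np.float64(0.1188), 63)
```

{"api": "arm_command", "payload": {
  "motion": [
    {"x":0.006,"y":-0.001,"z":-0.001,"roll":0,"fingers":0.3}
  ]
}}

```text
clock: 11.1
eef_pos: [0.5597, -0.1994, -0.0185]
tool_rot: [-0.525, -0.481, 0.526, -0.466]
ft_force: [0.7, -0.1, 0.1]
grip_width: 0.0477
```

```bash
python3 s.py 3 .558 -.199 -.020 -5.9
```

```text
tcp [ 0.5582 -0.1987 -0.0196] tilt [-0.0183  0.015 ] jaw -5.94 q [-0.3466  0.6074 -0.0234  0.9623  0.0079  1.3279] pitch err -0.0223 t 11.25 F [-0.1  1.2 -0.8] w 0.0476
shift tool [ 0.4 -0.1  0.3] jaw now -5.9 roll -0.0009 tcp [ 0.5582 -0.1987 -0.0196] R [[-0.018, 0.994, -0.104], [0.015, -0.103, -0.995], [-1.0, -0.02, -0.013]] t 11.25 j6 1.328
```

{"api": "arm_command", "payload": {
  "motion": [
    {"x":0.0015,"y":0,"z":0,"roll":0,"fingers":0.3}
  ]
}}

```text
clock: 11.33
eef_pos: [0.5584, -0.1988, -0.0203]
tool_rot: [-0.524, -0.481, 0.526, -0.465]
ft_force: [-5.0, 2.1, 16.4]
grip_width: 0.0479
```

```bash
python3 s.py 3 .558 -.199 -.020 -5.9
```

```text
tcp [ 0.5583 -0.1988 -0.0202] tilt [-0.0176  0.0148] jaw -5.94 q [-0.3465  0.6078 -0.0245  0.9601  0.0079  1.328 ] pitch err -0.0216 t 11.48 F [-1.8  1.3  4.7] w 0.0481
shift tool [-0.2 -0.3  0.3] jaw now -5.9 roll -0.0009 tcp [ 0.5583 -0.1988 -0.0202] R [[-0.018, 0.994, -0.104], [0.015, -0.103, -0.995], [-1.0, -0.019, -0.013]] t 11.4833 j6 1.328
```

Contact on the wood (about 5 N). Release.

{"api": "arm_command", "payload": {
  "motion": [
    {"x":0,"y":0,"z":0,"roll":0,"fingers":0.85}
  ]
}}

```text
clock: 11.57
eef_pos: [0.5584, -0.1987, -0.0199]
tool_rot: [-0.524, -0.481, 0.526, -0.465]
ft_force: [-0.1, 0.5, 0.2]
grip_width: 0.0585
```

```bash
python3 s.py 5
```

```text
tcp [ 0.5582 -0.1987 -0.0204] tilt [-0.018   0.0148] jaw -5.94 q [-0.3465  0.6081 -0.0246  0.96    0.0079  1.328 ] pitch err -0.0219 t 11.82 F [-0.9  0.1  0.3] w 0.0728
```

{"api": "arm_command", "payload": {
  "motion": [
    {"x":-0.02,"y":0,"z":0,"roll":0,"fingers":0.85},
    {"x":-0.035,"y":0,"z":0,"roll":0,"fingers":1},
    {"x":-0.035,"y":0,"z":0,"roll":0,"fingers":1},
    {"x":-0.02,"y":0,"z":-0.03,"roll":0,"fingers":1},
    {"x":0,"y":-0.01,"z":-0.04,"roll":0,"fingers":1}
  ]
}}

```text
clock: 12.23
eef_pos: [0.5558, -0.1338, 0.0903]
tool_rot: [-0.525, -0.481, 0.531, -0.46]
ft_force: [1.4, 0.7, 0.4]
grip_width: 0.0852
```

```bash
python3 s.py 1 .456 -.0215 .06 -5.9
python3 - <<'E'
from look import *
c=look('wrist','w10');t=look('top','t10'); st()
cv2.imwrite('pics/t10c.png',cv2.resize(cv2.cvtColor(t['frame'][140:260,260:430],cv2.COLOR_RGB2BGR),None,fx=4,fy=4,interpolation=cv2.INTER_CUBIC))
E
```

```text
tcp [ 0.5528 -0.125   0.0891] tilt [-0.0301  0.0227] jaw -6.1 q [-0.2315  0.4647  0.0462  1.1867  0.0152  1.4458] pitch err -0.0345 t 12.28 F [-2.4  4.2 -0.5] w 0.0853
shift tool [  34.4 -106.3  -92. ] jaw now -6.1 roll -0.0041 tcp [ 0.5528 -0.125   0.0891] R [[-0.03, 0.994, -0.107], [0.023, -0.106, -0.994], [-0.999, -0.032, -0.019]] t 12.2833 j6 1.446
tcp [ 0.5515 -0.1293  0.0866] tilt [-0.0342  0.0188] jaw -6.06 q [-0.2364  0.4688  0.0457  1.1854  0.0102  1.4402] pitch err -0.0377 t 12.38 F [ 0.1 -0.8 -0.6] w 0.0858
```

View pics/w10.png

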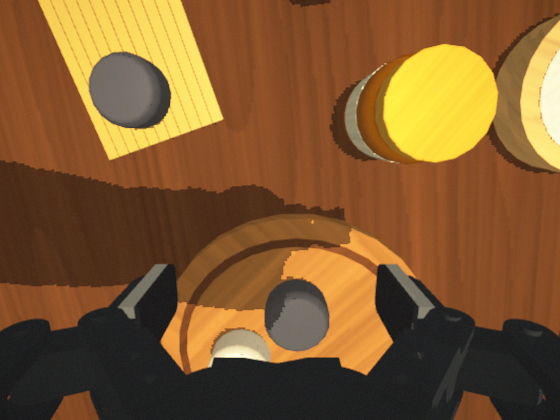

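View pics/t10c.png

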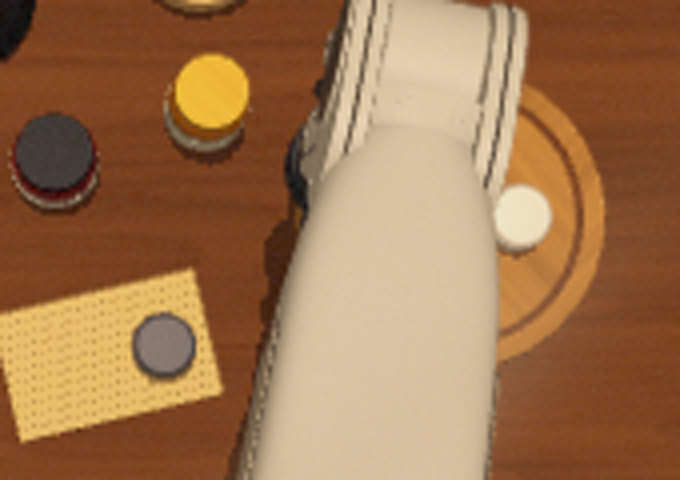

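{"api": "arm_command", "payload": {
  "motion": [
    {"x":0,"y":-0.026,"z":-0.024,"roll":0,"fingers":1},
    {"x":0,"y":-0.026,"z":-0.024,"roll":0,"fingers":1},
    {"x":0,"y":-0.026,"z":-0.024,"roll":0,"fingers":1},
    {"x":0,"y":-0.02,"z":-0.018,"roll":0,"fingers":1}
  ]
}}

```text
clock: 12.72
eef_pos: [0.4639, -0.0322, 0.0869]
tool_rot: [-0.522, -0.483, 0.533, -0.458]
ft_force: [0.8, 0.2, -0.3]
grip_width: 0.0856
```

```bash
python3 s.py 3 .456 -.0215 -.033 -5.9
python3 - <<'E'
from look import *
c=look('wrist','w11'); f=c['frame'].astype(int);S=cv2.cvtColor(c['frame'],cv2.COLOR_RGB2HSV)[...,1]
yy,xx=np.mgrid[:420,:560]
for b in blobs((yy<360)&(xx>180)&(xx<375)&(S<95)&(f[...,2]>25),400): print('b',b[0],b[1],b[2],planefit(c,b[3],.038),planefit(c,b[3],.052))
E
```

```text
tcp [ 0.4646 -0.0325  0.0874] tilt [-0.0346  0.0153] jaw -6.37 q [-0.079   0.2819 -0.2347  1.0899  0.0125  1.6029] pitch err -0.0357 t 12.87 F [ 0.7 -0.1  0.9] w 0.0852
shift tool [120.8  -5.4  -8.6] jaw now -6.4 roll -0.0086 tcp [ 0.4646 -0.0325  0.0874] R [[-0.035, 0.993, -0.111], [0.015, -0.111, -0.994], [-0.999, -0.036, -0.011]] t 12.8667 j6 1.603
b [267.55394662 206.31714935] 3522 [234 172  67  68] (array([ 0.45811012, -0.0225927 ]), np.float64(0.023855438705543994)) (array([ 0.45935177, -0.01949537]), np.float64(0.02239935500948885))
```

View pics/w11.png

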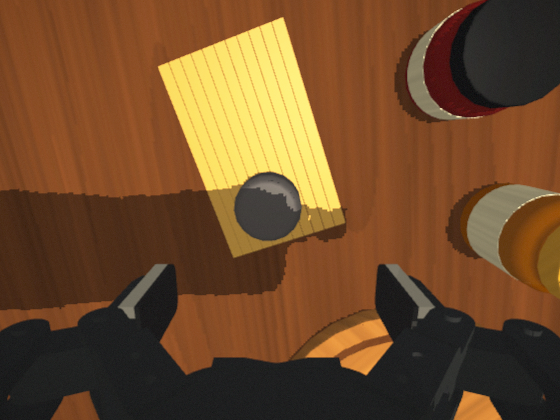

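{"api": "arm_command", "payload": {
  "motion": [
    {"x":0.012,"y":-0.006,"z":-0.008,"roll":-0.008,"fingers":1},
    {"x":0.015,"y":0,"z":-0.001,"roll":0,"fingers":1},
    {"x":0.015,"y":0,"z":0,"roll":0,"fingers":1},
    {"x":0.015,"y":0,"z":0,"roll":0,"fingers":1},
    {"x":0.015,"y":0,"z":0,"roll":0,"fingers":1}
  ]
}}

```text
clock: 13.33
eef_pos: [0.4702, -0.029, 0.0165]
tool_rot: [-0.525, -0.478, 0.529, -0.464]
ft_force: [0.2, -0.5, 0.2]
grip_width: 0.0851
```

```bash
python3 s.py 3 .4565 -.0215 -.031 -5.9
```

```text
tcp [ 0.4681 -0.0287  0.0161] tilt [-0.0221  0.0122] jaw -6.41 q [-0.0689  0.3604 -0.337   0.8962  0.0106  1.6137] pitch err -0.0229 t 13.48 F [-0.4  0.6  0.4] w 0.0856
shift tool [ 47.4 -11.3  -5.4] jaw now -6.4 roll -0.0091 tcp [ 0.4681 -0.0287  0.0161] R [[-0.022, 0.993, -0.112], [0.012, -0.112, -0.994], [-1.0, -0.023, -0.01]] t 13.4833 j6 1.614
```

{"api": "arm_command", "payload": {
  "motion": [
    {"x":0.008,"y":-0.012,"z":-0.006,"roll":-0.009,"fingers":1}
  ]
}}

```text
clock: 13.57
eef_pos: [0.4615, -0.0229, 0.0102]
tool_rot: [-0.524, -0.48, 0.527, -0.466]
ft_force: [1.8, 0.0, -0.1]
grip_width: 0.0855
```

```bash
python3 s.py 3 .4565 -.0215 -.031 -5.9
```

```text
tcp [ 0.4566 -0.0217  0.0087] tilt [-0.0227  0.0121] jaw -5.91 q [-0.0554  0.3512 -0.376   0.8669  0.0108  1.6186] pitch err -0.0233 t 13.72 F [ 0.6  0.1 -0. ] w 0.0854
shift tool [39.7  0.8  0.2] jaw now -5.9 roll -0.0005 tcp [ 0.4566 -0.0217  0.0087] R [[-0.023, 0.994, -0.103], [0.012, -0.103, -0.995], [-1.0, -0.024, -0.01]] t 13.7167 j6 1.619
```

{"api": "arm_command", "payload": {
  "motion": [
    {"x":0.012,"y":0,"z":0,"roll":0,"fingers":1},
    {"x":0.012,"y":-0.001,"z":0,"roll":0,"fingers":1},
    {"x":0.012,"y":-0.001,"z":0,"roll":0,"fingers":1}
  ]
}}

```text
clock: 13.97
eef_pos: [0.4622, -0.0227, -0.0224]
tool_rot: [0.526, 0.478, -0.525, 0.468]
ft_force: [0.2, 0.5, 0.4]
grip_width: 0.0852
```

```bash
python3 s.py 3 .4565 -.0215 -.031 -5.9
```

```text
tcp [ 0.4602 -0.0225 -0.0232] tilt [-0.0127  0.0109] jaw -5.98 q [-0.0563  0.397  -0.4122  0.7748  0.0101  1.6189] pitch err -0.0133 t 14.12 F [ 0.1 -0.1 -0. ] w 0.0858
shift tool [ 7.9 -3.7 -0.5] jaw now -6.0 roll -0.0016 tcp [ 0.4602 -0.0225 -0.0232] R [[-0.013, 0.994, -0.104], [0.011, -0.104, -0.994], [-1.0, -0.014, -0.009]] t 14.1167 j6 1.619
```

{"api": "arm_command", "payload": {
  "motion": [
    {"x":0.0075,"y":-0.0035,"z":-0.001,"roll":0,"fingers":1}
  ]
}}

```text
clock: 14.2
eef_pos: [0.4598, -0.0215, -0.0288]
tool_rot: [0.526, 0.478, -0.525, 0.468]
ft_force: [0.8, -0.4, 0.7]
grip_width: 0.0854
```

```bash
python3 s.py 3 .4565 -.0215 -.031 -5.9
```

```text
tcp [ 0.4565 -0.0211 -0.0305] tilt [-0.0131  0.0108] jaw -5.98 q [-0.0536  0.403  -0.4289  0.7525  0.0101  1.6216] pitch err -0.0136 t 14.35 F [-0.1  0.7 -0.2] w 0.0854
shift tool [0.5 0.1 0.4] jaw now -6.0 roll -0.0016 tcp [ 0.4565 -0.0211 -0.0305] R [[-0.013, 0.994, -0.104], [0.011, -0.104, -0.994], [-1.0, -0.014, -0.009]] t 14.35 j6 1.622
```

{"api": "arm_command", "payload": {
  "motion": [
    {"x":0,"y":0,"z":0,"roll":0,"fingers":0.3}
  ]
}}

```text
clock: 14.43
eef_pos: [0.4567, -0.0211, -0.0302]
tool_rot: [-0.525, -0.479, 0.526, -0.467]
ft_force: [-0.1, -0.2, 0.3]
grip_width: 0.0759
```

```bash
python3 s.py 5; python3 s.py 2
```

```text
tcp [ 0.4568 -0.0211 -0.0297] tilt [-0.0124  0.0108] jaw -5.98 q [-0.0536  0.4017 -0.4281  0.7539  0.0101  1.6216] pitch err -0.0129 t 14.68 F [-0.5  0.3  5.8] w 0.0478
tcp [ 0.4568 -0.0211 -0.0297] tilt [-0.0123  0.0108] jaw -5.98 q [-0.0536  0.4016 -0.4282  0.7538  0.0101  1.6216] pitch err -0.0128 t 14.78 F [-2.   0.6  6.4] w 0.0477
```

{"api": "arm_command", "payload": {
  "motion": [
    {"x":-0.02,"y":0,"z":0,"roll":0,"fingers":0.3},
    {"x":-0.035,"y":0,"z":0,"roll":0,"fingers":0.3},
    {"x":-0.035,"y":0,"z":0,"roll":0,"fingers":0.3},
    {"x":-0.035,"y":0,"z":0.01,"roll":0,"fingers":0.3},
    {"x":0,"y":0.022,"z":0.03,"roll":0,"fingers":0.3},
    {"x":0,"y":0.022,"z":0.03,"roll":0,"fingers":0.3},
    {"x":0,"y":0.022,"z":0.03,"roll":0,"fingers":0.3}
  ]
}}

```text
clock: 15.37
eef_pos: [0.5105, -0.126, 0.1003]
tool_rot: [-0.521, -0.483, 0.524, -0.469]
ft_force: [0.9, 0.6, -0.3]
grip_width: 0.0476
```

```bash
python3 s.py 2 .599 -.249 .08 -5.9
python3 - <<'E'
from look import *
c=look('wrist','w12')
E
```

```text
tcp [ 0.5125 -0.1296  0.0991] tilt [-0.0154  0.0098] jaw -5.66 q [-0.2512  0.3715 -0.0705  1.1462  0.0056  1.4184] pitch err -0.0174 t 15.47 F [-0.3  0.1 -1.5] w 0.0479
shift tool [ 16.6  98.2 110.5] jaw now -5.7 roll 0.0040 tcp [ 0.5125 -0.1296  0.0991] R [[-0.015, 0.995, -0.099], [0.01, -0.099, -0.995], [-1.0, -0.016, -0.008]] t 15.4667 j6 1.418
```

View pics/w12.png

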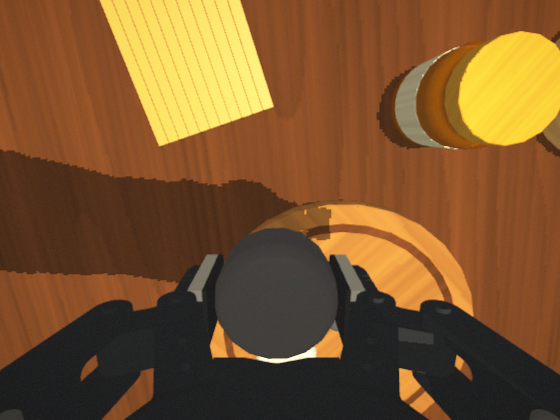

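Run:
```python
from look import *
c=dict(np.load('w10.npz')); f=c['frame'].astype(int);S=cv2.cvtColor(c['frame'],cv2.COLOR_RGB2HSV)[...,1]
g=c['frame'].copy()
yy,xx=np.mgrid[:420,:560]
for b in blobs((yy<356)&(yy>270)&(xx>250)&(xx<345)&(S<110)&(f[...,2]>30),400): print('b',b[0],b[1],b[2])
for k,(x,y) in enumerate([(.5593,-.2023),(.5573,-.2003),(.5613,-.2043)]):
    P=np.array([proj(c,(x+.0235*np.cos(a),y+.0235*np.sin(a),.052)) for a in np.arange(0,6.3,.1)]); cv2.polylines(g,[P.round().astype(int)],True,[(255,0,0),(0,255,0),(0,0,255)][k])
P=np.array([proj(c,(.5593+.025*np.cos(a),-.2023+.025*np.sin(a),.018)) for a in np.arange(0,6.3,.1)]); cv2.polylines(g,[P.round().astype(int)],True,(255,0,255))
cv2.imwrite('pics/z10.png',cv2.convertScaleAbs(cv2.resize(cv2.cvtColor(g[260:370,190:360],cv2.COLOR_RGB2BGR),None,fx=4,fy=4),alpha=1.5))
s=look('scene','s12')
cv2.imwrite('pics/s12c.png',cv2.resize(cv2.cvtColor(s['frame'][225:355,115:265],cv2.COLOR_RGB2BGR),None,fx=4,fy=4,interpolation=cv2.INTER_CUBIC))
```

```text
b [296.25259138 315.12629569] 3666 [265 279  64  72]
```

View pics/z10.png

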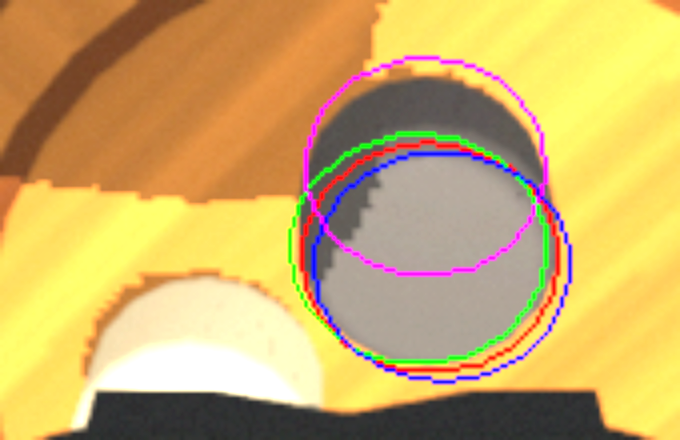

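View pics/s12c.png

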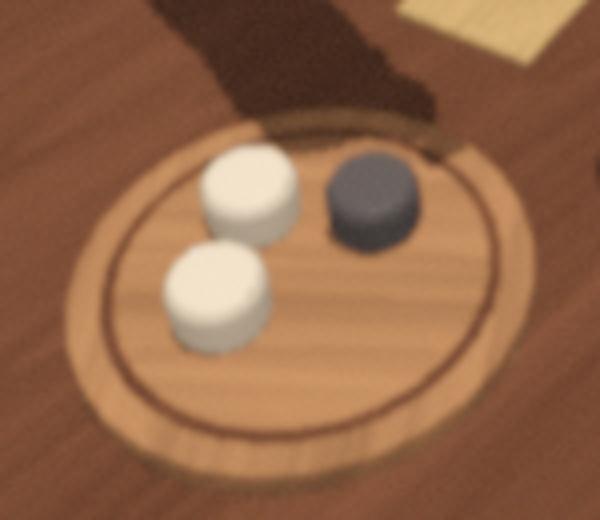

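{"api": "arm_command", "payload": {
  "motion": [
    {"x":0,"y":0.025,"z":0.027,"roll":0,"fingers":0.3},
    {"x":0,"y":0.025,"z":0.027,"roll":0,"fingers":0.3},
    {"x":0.005,"y":0.024,"z":0.027,"roll":0.004,"fingers":0.3},
    {"x":0.01,"y":0.01,"z":0.01,"roll":0,"fingers":0.3}
  ]
}}

```text
clock: 15.9
eef_pos: [0.5782, -0.2185, 0.0783]
tool_rot: [-0.518, -0.489, 0.526, -0.465]
ft_force: [1.2, 0.3, -0.9]
grip_width: 0.0475
```

```bash
python3 s.py 3 .5995 -.249 -.014 -5.9
```

```text
tcp [ 0.5745 -0.2152  0.0761] tilt [-0.0379  0.0218] jaw -5.14 q [-0.3623  0.5708  0.1874  1.2306  0.007   1.2984] pitch err -0.0432 t 16.05 F [-0.5  0.5 -0.5] w 0.0475
shift tool [88.3 31.5 33.1] jaw now -5.1 roll 0.0126 tcp [ 0.5745 -0.2152  0.0761] R [[-0.038, 0.995, -0.09], [0.022, -0.089, -0.996], [-0.999, -0.04, -0.018]] t 16.05 j6 1.298
```

{"api": "arm_command", "payload": {
  "motion": [
    {"x":0.005,"y":0.017,"z":0.017,"roll":0.012,"fingers":0.3},
    {"x":0.01,"y":0.015,"z":0.016,"roll":0,"fingers":0.3},
    {"x":0.012,"y":0,"z":0,"roll":0,"fingers":0.3},
    {"x":0.012,"y":0,"z":0,"roll":0,"fingers":0.3}
  ]
}}

```text
clock: 16.38
eef_pos: [0.6003, -0.2433, 0.0387]
tool_rot: [-0.519, -0.491, 0.528, -0.46]
ft_force: [-0.1, -0.2, -1.7]
grip_width: 0.0477
```

```bash
python3 s.py 3 .5995 -.249 -.014 -5.9
```

```text
tcp [ 0.5989 -0.2426  0.038 ] tilt [-0.0418  0.0247] jaw -5.39 q [-0.3886  0.668   0.2559  1.2068  0.0071  1.2765] pitch err -0.0481 t 16.53 F [ 0.2  0.7 -0.3] w 0.0478
shift tool [51.7  3.5  7.3] jaw now -5.4 roll 0.0080 tcp [ 0.5989 -0.2426  0.038 ] R [[-0.042, 0.995, -0.095], [0.025, -0.094, -0.995], [-0.999, -0.044, -0.021]] t 16.5333 j6 1.277
```

{"api": "arm_command", "payload": {
  "motion": [
    {"x":0.022,"y":0.003,"z":0.007,"roll":0.008,"fingers":0.3},
    {"x":0,"y":0,"z":0,"roll":0,"fingers":0.3}
  ]
}}

```text
clock: 16.7
eef_pos: [0.6007, -0.2472, 0.0186]
tool_rot: [-0.519, -0.49, 0.529, -0.459]
ft_force: [-1.9, 1.2, -2.6]
grip_width: 0.048
```

```bash
python3 s.py 3 .5995 -.249 -.014 -5.9
```

```text
tcp [ 0.6045 -0.2482  0.0236] tilt [-0.0313  0.0212] jaw -5.67 q [-0.3935  0.6843  0.2471  1.1706  0.0075  1.2764] pitch err -0.0371 t 16.85 F [ 0.4 -0.4 -0.5] w 0.0479
shift tool [37.8 -3.6  2. ] jaw now -5.7 roll 0.0034 tcp [ 0.6045 -0.2482  0.0236] R [[-0.031, 0.995, -0.099], [0.021, -0.099, -0.995], [-0.999, -0.033, -0.018]] t 16.85 j6 1.276
```

{"api": "arm_command", "payload": {
  "motion": [
    {"x":0.022,"y":-0.006,"z":0.001,"roll":0.003,"fingers":0.3},
    {"x":0,"y":0,"z":0,"roll":0,"fingers":0.3}
  ]
}}

```text
clock: 17.02
eef_pos: [0.5999, -0.248, 0.0059]
tool_rot: [-0.522, -0.485, 0.527, -0.463]
ft_force: [-2.1, 0.3, -2.1]
grip_width: 0.0481
```

```bash
python3 s.py 3 .5995 -.249 -.014 -5.9
```

```text
tcp [ 0.6048 -0.2498  0.0105] tilt [-0.0164  0.0153] jaw -5.76 q [-0.3957  0.684   0.21    1.1179  0.0078  1.2757] pitch err -0.0211 t 17.17 F [ 0.3 -0.1  0.4] w 0.0481
shift tool [24.6 -4.9  0.1] jaw now -5.8 roll 0.0022 tcp [ 0.6048 -0.2498  0.0105] R [[-0.016, 0.995, -0.101], [0.015, -0.1, -0.995], [-1.0, -0.018, -0.014]] t 17.1667 j6 1.276
```

{"api": "arm_command", "payload": {
  "motion": [
    {"x":0.01,"y":-0.005,"z":0,"roll":0.002,"fingers":0.3}
  ]
}}

```text
clock: 17.25
eef_pos: [0.6032, -0.2502, 0.0043]
tool_rot: [0.525, 0.479, -0.524, 0.468]
ft_force: [0.6, 0.2, -0.4]
grip_width: 0.0481
```

```bash
python3 s.py 3 .5995 -.249 -.014 -5.9
```

```text
tcp [ 0.5998 -0.2491  0.0014] tilt [-0.0162  0.0153] jaw -5.88 q [-0.3978  0.6833  0.1826  1.091   0.0078  1.2756] pitch err -0.0209 t 17.4 F [-0.1 -0.1 -0.6] w 0.0476
shift tool [15.4  0.   0.1] jaw now -5.9 roll 0.0002 tcp [ 0.5998 -0.2491  0.0014] R [[-0.016, 0.995, -0.103], [0.015, -0.102, -0.995], [-1.0, -0.018, -0.014]] t 17.4 j6 1.276
```

{"api": "arm_command", "payload": {
  "motion": [
    {"x":0.014,"y":0,"z":0,"roll":0,"fingers":0.3}
  ]
}}

```text
clock: 17.48
eef_pos: [0.6026, -0.2501, -0.0088]
tool_rot: [0.525, 0.479, -0.525, 0.468]
ft_force: [0.5, 0.2, -0.9]
grip_width: 0.0482
```

```bash
python3 s.py 3 .5995 -.249 -.015 -5.9
```

```text
tcp [ 0.5991 -0.2486 -0.0128] tilt [-0.0176  0.016 ] jaw -5.87 q [-0.3975  0.6971  0.1677  1.0638  0.0079  1.2757] pitch err -0.0224 t 17.63 F [-0.2  0.7 -0.4] w 0.0476
shift tool [2.2 0.4 0.4] jaw now -5.9 roll 0.0003 tcp [ 0.5991 -0.2486 -0.0128] R [[-0.018, 0.995, -0.102], [0.016, -0.102, -0.995], [-1.0, -0.019, -0.014]] t 17.6333 j6 1.276
```

{"api": "arm_command", "payload": {
  "motion": [
    {"x":0.0022,"y":0.0004,"z":0.0004,"roll":0,"fingers":0.3}
  ]
}}

```text
clock: 17.72
eef_pos: [0.6001, -0.2492, -0.014]
tool_rot: [-0.524, -0.482, 0.526, -0.466]
ft_force: [0.2, -0.3, -0.6]
grip_width: 0.0477
```

```bash
python3 s.py 3 .5995 -.249 -.016 -5.9
```

```text
tcp [ 0.5997 -0.2492 -0.0146] tilt [-0.0172  0.0158] jaw -5.87 q [-0.3979  0.6999  0.1679  1.0607  0.0079  1.2754] pitch err -0.022 t 17.87 F [ 0.8  0.6 -1.4] w 0.0478
shift tool [ 1.4 -0.2 -0.1] jaw now -5.9 roll 0.0003 tcp [ 0.5997 -0.2492 -0.0146] R [[-0.017, 0.995, -0.103], [0.016, -0.102, -0.995], [-1.0, -0.019, -0.014]] t 17.8667 j6 1.275
```

{"api": "arm_command", "payload": {
  "motion": [
    {"x":0.0018,"y":0,"z":0,"roll":0,"fingers":0.3}
  ]
}}

```text
clock: 17.95
eef_pos: [0.6002, -0.2493, -0.0156]
tool_rot: [-0.524, -0.482, 0.526, -0.466]
ft_force: [-5.0, 3.3, 16.9]
grip_width: 0.0476
```

```bash
python3 s.py 3 .5995 -.249 -.016 -5.9
```

```text
tcp [ 0.6002 -0.2493 -0.0155] tilt [-0.016   0.0154] jaw -5.87 q [-0.3979  0.7007  0.1668  1.0577  0.0079  1.2754] pitch err -0.0207 t 18.1 F [-0.5  0.3  3.3] w 0.048
shift tool [ 0.5 -0.7 -0.2] jaw now -5.9 roll 0.0003 tcp [ 0.6002 -0.2493 -0.0155] R [[-0.016, 0.995, -0.102], [0.015, -0.102, -0.995], [-1.0, -0.018, -0.014]] t 18.1 j6 1.275
```

Contact on the wood. Release, lift, and move off to the dome side.

{"api": "arm_command", "payload": {
  "motion": [
    {"x":0,"y":0,"z":0,"roll":0,"fingers":0.85}
  ]
}}

```text
clock: 18.18
eef_pos: [0.6004, -0.2494, -0.0152]
tool_rot: [-0.524, -0.481, 0.525, -0.466]
ft_force: [-0.2, -0.4, 0.1]
grip_width: 0.0584
```

```bash
python3 s.py 5
```

```text
tcp [ 0.6001 -0.2493 -0.0157] tilt [-0.0162  0.0154] jaw -5.87 q [-0.3979  0.7009  0.1667  1.0575  0.0079  1.2754] pitch err -0.0209 t 18.43 F [1.2 0.7 0.9] w 0.0726
```

{"api": "arm_command", "payload": {
  "motion": [
    {"x":-0.02,"y":0,"z":0,"roll":0,"fingers":0.85},
    {"x":-0.04,"y":0,"z":0,"roll":0,"fingers":1},
    {"x":-0.04,"y":0,"z":0,"roll":0,"fingers":1},
    {"x":-0.04,"y":0,"z":0,"roll":0,"fingers":1},
    {"x":-0.04,"y":0,"z":0,"roll":0,"fingers":1},
    {"x":-0.025,"y":-0.01,"z":-0.03,"roll":0,"fingers":1},
    {"x":0,"y":-0.02,"z":-0.035,"roll":0,"fingers":1}
  ]
}}

```text
clock: 19.02
eef_pos: [0.5784, -0.1882, 0.1917]
tool_rot: [-0.524, -0.483, 0.53, -0.459]
ft_force: [1.3, 0.9, 0.1]
grip_width: 0.0859
```

```bash
python3 s.py 2 .509 .2685 .2
python3 - <<'E'
from look import *
c=look('wrist','w13');s=look('scene','s13')
E
```

```text
tcp [ 0.573  -0.1823  0.1884] tilt [-0.0383  0.0242] jaw -5.96 q [-0.3144  0.4897  0.3488  1.4739  0.0112  1.3605] pitch err -0.0439 t 19.12 F [-1.3  0.5 -1.2] w 0.0852
shift tool [   1.7 -110.8 -441.8] jaw now -6.0 tcp [ 0.573  -0.1823  0.1884] R [[-0.038, 0.994, -0.105], [0.024, -0.104, -0.994], [-0.999, -0.041, -0.02]] t 19.1167 j6 1.36
```

View pics/w13.png

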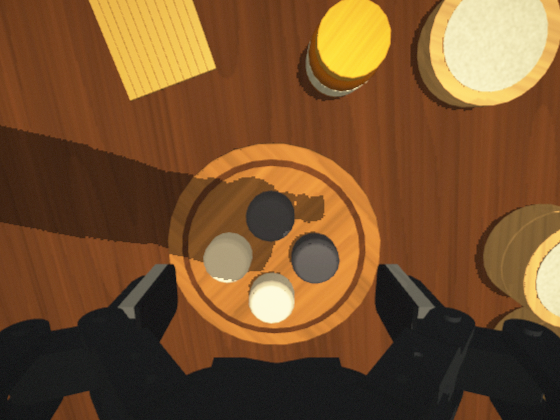

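Run:
```python
from look import *
c=dict(np.load('w13.npz')); f=c['frame'].astype(int);hs=cv2.cvtColor(c['frame'],cv2.COLOR_RGB2HSV);S=hs[...,1].astype(int)
yy,xx=np.mgrid[:420,:560]
roi=(xx>195)&(xx<350)&(yy>180)&(yy<330)
pts=[]
for b in blobs(roi&(S<115),500):
    p=planefit(c,b[3],.052); (u,v),r=cv2.minEnclosingCircle(np.argwhere(b[3])[:,::-1].astype(np.float32)); q=ray(c,u,v,.040); print(b[0].round(1),b[1],b[2],p,q.round(4)); pts.append(q[:2])
P=np.array(pts)
if len(P)==4:
    print('mean',P.mean(0)); print(np.linalg.norm(P[:,None]-P[None],axis=2).round(4))
print('ring',radial(c,(.555,-.249),.018,.088,.100),radial(c,(.555,-.249),.018,.112,.128))
```

```text
[270.  215.8] 1903 [246 191  48  51] (array([ 0.55975814, -0.19987126]), np.float64(0.02428693248780599)) [ 0.559  -0.2024  0.04  ]
[227.7 257.1] 1903 [203 232  50  51] (array([ 0.51174457, -0.23923979]), np.float64(0.02576668742251047)) [ 0.5092 -0.2431  0.04  ]
[314.6 257.9] 1868 [291 233  48  50] (array([ 0.60016222, -0.24785112]), np.float64(0.025053522579692896)) [ 0.6011 -0.2518  0.04  ]
[271.3 297.7] 1844 [249 273  45  51] (array([ 0.55154887, -0.28833965]), np.float64(0.026374997942052517)) [ 0.5506 -0.2941  0.04  ]
mean [ 0.5549664  -0.24784754]
[[0.     0.0643 0.0649 0.0921]
 [0.0643 0.     0.0924 0.0657]
 [0.0649 0.0924 0.     0.0659]
 [0.0921 0.0657 0.0659 0.    ]]
ring (array([ 0.5551, -0.2491]), np.float64(0.096), 120) (array([ 0.5552, -0.2486]), np.float64(0.1187), 111)
```

The four stand in a square in the wrist view: sides 64.3 to 65.9 mm, diagonals 92.1 and 92.4 mm, and the mean within about 1.3 mm of the ring centre. Next I'll take the tilt out of the tool by "down row + rest row" pulses, before going for the dome.

{"api": "arm_command", "payload": {
  "motion": [
    {"x":0.025,"y":0,"z":0,"roll":0,"fingers":1},
    {"x":0,"y":0,"z":0,"roll":0,"fingers":1}
  ]
}}

```text
clock: 19.38
eef_pos: [0.5734, -0.1858, 0.1603]
tool_rot: [-0.521, -0.487, 0.531, -0.457]
ft_force: [-1.9, 0.4, -1.8]
grip_width: 0.0852
```

```bash
python3 s.py 3
```

```text
tcp [ 0.5768 -0.1871  0.1658] tilt [-0.0299  0.0193] jaw -6.14 q [-0.3187  0.4986  0.3054  1.412   0.0089  1.3594] pitch err -0.0344 t 19.53 F [0.1 0.1 0.6] w 0.0851
```

{"api": "arm_command", "payload": {
  "motion": [
    {"x":-0.035,"y":0,"z":0,"roll":0,"fingers":1}
  ]
}}

```text
clock: 19.62
eef_pos: [0.5727, -0.1866, 0.1933]
tool_rot: [-0.52, -0.489, 0.532, -0.455]
ft_force: [-0.2, -0.9, -2.1]
grip_width: 0.0853
```

```bash
python3 s.py 3
```

```text
tcp [ 0.5804 -0.1892  0.2046] tilt [-0.0226  0.0168] jaw -6.19 q [-0.32    0.4895  0.3909  1.4989  0.0088  1.3588] pitch err -0.0267 t 19.77 F [ 0.3  0.1 -0.7] w 0.0855
```

{"api": "arm_command", "payload": {
  "motion": [
    {"x":0.035,"y":0,"z":0,"roll":0,"fingers":1},
    {"x":0,"y":0,"z":0,"roll":0,"fingers":1}
  ]
}}

```text
clock: 19.93
eef_pos: [0.5802, -0.1896, 0.1701]
tool_rot: [-0.525, -0.481, 0.528, -0.463]
ft_force: [-2.3, -0.0, -3.3]
grip_width: 0.0856
```

```bash
python3 s.py 3
python3 - <<'E'
from look import *
t=dict(np.load('top0.npz'))
s=dict(np.load('scene0.npz')); yy,xx=np.mgrid[:420,:560]
hsv=cv2.cvtColor(s['frame'],cv2.COLOR_RGB2HSV);H,S=hsv[...,0].astype(int),hsv[...,1].astype(int)
cv2.imwrite('pics/k.png',cv2.resize(cv2.cvtColor(s['frame'][125:215,280:370],cv2.COLOR_RGB2BGR),None,fx=6,fy=6,interpolation=cv2.INTER_CUBIC))
for p in [(.509,.2685,.145),(.509,.2685,.162),(.509,.2685,0)]: print(proj(s,p),proj(t,p))
for z in(.15,.157,.162): print(ray(t,198.3,205.4,z))
E
```

```text
tcp [ 0.5861 -0.1914  0.1789] tilt [-0.0048  0.0109] jaw -6.24 q [-0.3205  0.4909  0.3275  1.4154  0.0088  1.3592] pitch err -0.008 t 20.08 F [ 0.6 -0.7 -0.1] w 0.0855
[324.27255066 141.56555794] [198.93707299 205.85098589]
[324.83404308 135.97145052] [197.99706609 205.28236956]
[319.90428527 185.08626287] [206.12884467 210.20133567]
[0.50981714 0.26951551 0.15      ]
[0.50914211 0.26843277 0.157     ]
[0.50865995 0.26765939 0.162     ]
```

View pics/k.png

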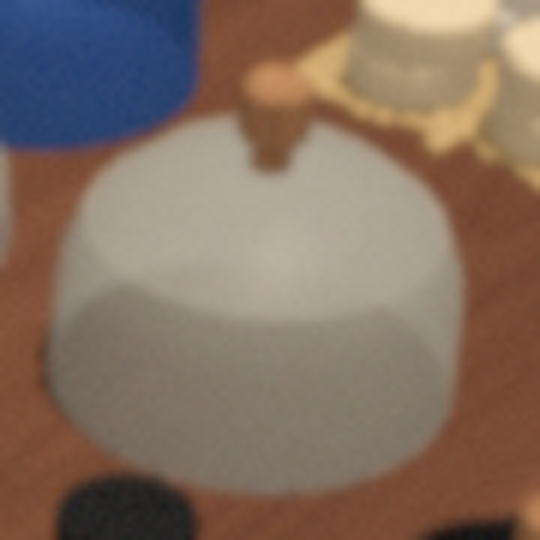

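{"api": "arm_command", "payload": {
  "motion": [
    {"x":0,"y":-0.0105,"z":-0.037,"roll":0,"fingers":1},
    {"x":0,"y":-0.0105,"z":-0.037,"roll":0,"fingers":1},
    {"x":0,"y":-0.0105,"z":-0.037,"roll":0,"fingers":1},
    {"x":0,"y":-0.0105,"z":-0.037,"roll":0,"fingers":1},
    {"x":0,"y":-0.0105,"z":-0.037,"roll":0,"fingers":1},
    {"x":0,"y":-0.0105,"z":-0.037,"roll":0,"fingers":1},
    {"x":0,"y":-0.0105,"z":-0.037,"roll":0,"fingers":1},
    {"x":0,"y":-0.0105,"z":-0.037,"roll":0,"fingers":1},
    {"x":0,"y":-0.0105,"z":-0.037,"roll":0,"fingers":1},
    {"x":0,"y":-0.0105,"z":-0.037,"roll":0,"fingers":1},
    {"x":0,"y":-0.0105,"z":-0.03,"roll":0,"fingers":1}
  ]
}}

```text
clock: 21.0
eef_pos: [0.5365, 0.2286, 0.2083]
tool_rot: [0.546, 0.46, -0.516, 0.474]
ft_force: [-0.1, 0.0, -0.4]
grip_width: 0.085
```

```bash
python3 s.py 3 .509 .268 .088
python3 - <<'E'
from look import *
c=look('wrist','w14');print(proj(c,(.509,.268,.157)))
E
```

```text
tcp [0.5362 0.2285 0.2079] tilt [0.0446 0.0123] jaw -7.08 q [ 0.4065  0.3622  0.2048  1.3675 -0.0063  2.1004] pitch err 0.0459 t 21.15 F [-0.2 -0.4  0.2] w 0.0854
shift tool [119.  -37.  -33.7] jaw now -7.1 tcp [0.5362 0.2285 0.2079] R [[0.045, 0.991, -0.122], [0.012, -0.123, -0.992], [-0.999, 0.043, -0.018]] t 21.15 j6 2.1
[226.33279222 169.93112033]
```

View pics/w14.png

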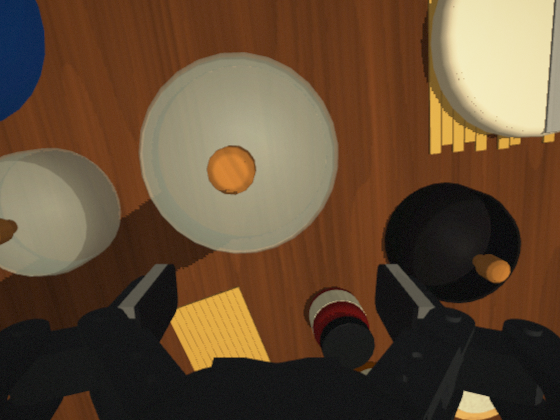

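{"api": "arm_command", "payload": {
  "motion": [
    {"x":0,"y":-0.027,"z":-0.03,"roll":0,"fingers":1}
  ]
}}

```text
clock: 21.28
eef_pos: [0.5174, 0.2551, 0.2076]
tool_rot: [0.547, 0.456, -0.518, 0.474]
ft_force: [0.3, 1.4, 0.1]
grip_width: 0.0853
```

```bash
python3 s.py 3 .510 .2685 .088
```

```text
tcp [0.5133 0.2603 0.2079] tilt [0.0451 0.0121] jaw -7.15 q [ 0.4751  0.3474  0.1835  1.3613 -0.0099  2.1702] pitch err 0.0456 t 21.43 F [ 0.5 -1.1  0. ] w 0.0856
shift tool [119.8  -9.5  -5.6] jaw now -7.2 tcp [0.5133 0.2603 0.2079] R [[0.045, 0.991, -0.124], [0.012, -0.124, -0.992], [-0.999, 0.043, -0.018]] t 21.4333 j6 2.17
```

{"api": "arm_command", "payload": {
  "motion": [
    {"x":-0.035,"y":0,"z":0,"roll":0,"fingers":1},
    {"x":0,"y":0,"z":0,"roll":0,"fingers":1}
  ]
}}

```text
clock: 21.6
eef_pos: [0.5108, 0.2563, 0.2425]
tool_rot: [0.543, 0.46, -0.518, 0.474]
ft_force: [1.3, 0.6, 1.5]
grip_width: 0.0854
```

```bash
python3 s.py 3 .510 .2685 .088
```

```text
tcp [0.5086 0.255  0.236 ] tilt [0.0319 0.0041] jaw -7.32 q [ 0.4712  0.3413  0.2476  1.4468 -0.0108  2.1695] pitch err 0.0303 t 21.75 F [ 0.2  0.  -0.7] w 0.0855
shift tool [148.   -4.9 -12.4] jaw now -7.3 tcp [0.5086 0.255  0.236 ] R [[0.032, 0.991, -0.127], [0.004, -0.127, -0.992], [-0.999, 0.031, -0.008]] t 21.75 j6 2.17
```

{"api": "arm_command", "payload": {
  "motion": [
    {"x":0.04,"y":0,"z":0,"roll":0,"fingers":1}
  ]
}}

```text
clock: 21.83
eef_pos: [0.5153, 0.2566, 0.2037]
tool_rot: [0.546, 0.459, -0.516, 0.474]
ft_force: [1.7, 1.1, 0.1]
grip_width: 0.0852
```

```bash
python3 s.py 3 .510 .2685 .088
```

```text
tcp [0.5074 0.2527 0.1925] tilt [ 0.024  -0.0001] jaw -7.41 q [ 0.4686  0.3565  0.1576  1.3506 -0.0109  2.1686] pitch err 0.0213 t 21.98 F [1.  0.3 0.6] w 0.0854
shift tool [104.6  -1.9 -15.7] jaw now -7.4 tcp [0.5074 0.2527 0.1925] R [[0.024, 0.991, -0.129], [-0.0, -0.129, -0.992], [-1.0, 0.024, -0.003]] t 21.9833 j6 2.169
```

{"api": "arm_command", "payload": {
  "motion": [
    {"x":-0.02,"y":-0.001,"z":-0.015,"roll":0,"fingers":1},
    {"x":0,"y":0,"z":0,"roll":0,"fingers":1}
  ]
}}

```text
clock: 22.15
eef_pos: [0.5087, 0.2666, 0.2145]
tool_rot: [0.538, 0.46, -0.526, 0.471]
ft_force: [0.9, 1.3, 1.2]
grip_width: 0.0857
```

```bash
python3 s.py 3 .510 .2685 .088
```

```text
tcp [0.5073 0.2643 0.2111] tilt [ 0.0194 -0.004 ] jaw -7.62 q [ 0.4879  0.3667  0.2205  1.4093 -0.0127  2.1916] pitch err 0.0153 t 22.3 F [ 0.4 -0.6 -0.3] w 0.0854
shift tool [123.1  -0.3  -4.7] jaw now -7.6 tcp [0.5073 0.2643 0.2111] R [[0.019, 0.991, -0.133], [-0.004, -0.133, -0.991], [-1.0, 0.02, 0.001]] t 22.3 j6 2.192
```

{"api": "arm_command", "payload": {
  "motion": [
    {"x":0.04,"y":0,"z":0,"roll":0,"fingers":1}
  ]
}}

```text
clock: 22.38
eef_pos: [0.5136, 0.2667, 0.1793]
tool_rot: [0.542, 0.458, -0.522, 0.473]
ft_force: [1.9, 0.4, 0.8]
grip_width: 0.0851
```

```bash
python3 s.py 3 .510 .2685 .088
```

```text
tcp [0.5057 0.2625 0.1686] tilt [ 0.0131 -0.0075] jaw -7.64 q [ 0.4864  0.384   0.1356  1.3144 -0.0128  2.1905] pitch err 0.008 t 22.53 F [-0.7  1.4  0.6] w 0.0851
shift tool [80.6  2.4 -7. ] jaw now -7.6 tcp [0.5057 0.2625 0.1686] R [[0.013, 0.991, -0.133], [-0.008, -0.133, -0.991], [-1.0, 0.014, 0.006]] t 22.5333 j6 2.19
```

{"api": "arm_command", "payload": {
  "motion": [
    {"x":0.022,"y":0.003,"z":-0.007,"roll":0,"fingers":1}
  ]
}}

```text
clock: 22.62
eef_pos: [0.513, 0.2697, 0.1523]
tool_rot: [0.537, 0.459, -0.527, 0.471]
ft_force: [1.4, 0.6, 1.8]
grip_width: 0.0853
```

```bash
python3 s.py 3 .510 .2685 .088
python3 - <<'E'
from look import *
c=look('wrist','w15');print(proj(c,(.510,.2685,.157)))
hsv=cv2.cvtColor(c['frame'],cv2.COLOR_RGB2HSV);H,S,V=[hsv[...,i].astype(int) for i in range(3)]
yy,xx=np.mgrid[:420,:560]
for b in blobs((xx>180)&(xx<375)&(yy>150)&(yy<360)&(S>140)&(H<18)&(V>170),300):
  print(b[0],b[1],b[2]); (u,v),r=cv2.minEnclosingCircle(np.argwhere(b[3])[:,::-1].astype(np.float32)); print(u,v,r,ray(c,u,v,.157))
E
```

```text
tcp [0.5098 0.2687 0.147 ] tilt [ 0.0122 -0.0081] jaw -7.63 q [ 0.4927  0.409   0.1163  1.2712 -0.0129  2.1967] pitch err 0.0069 t 22.77 F [ 0.3 -0.1  0.2] w 0.0854
shift tool [59.  -0.6 -0.2] jaw now -7.6 tcp [0.5098 0.2687 0.147 ] R [[0.012, 0.991, -0.133], [-0.008, -0.133, -0.991], [-1.0, 0.013, 0.006]] t 22.7667 j6 2.197
[275.78712229 248.66275802]
```

View pics/w15.png

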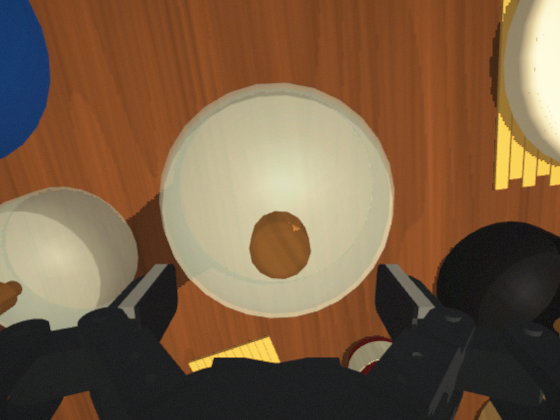

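{"api": "arm_command", "payload": {
  "motion": [
    {"x":0.028,"y":0.001,"z":-0.002,"roll":0,"fingers":1}
  ]
}}

```text
clock: 22.9
eef_pos: [0.5167, 0.2728, 0.1273]
tool_rot: [0.539, 0.459, -0.526, 0.472]
ft_force: [1.7, 0.1, 0.1]
grip_width: 0.0853
```

```bash
python3 s.py 3 .511 .2705 .088
```

```text
tcp [0.5114 0.2701 0.1201] tilt [ 0.0122 -0.0083] jaw -7.64 q [ 0.4936  0.4294  0.0759  1.2104 -0.013   2.1977] pitch err 0.0068 t 23.05 F [-0.7  0.4  0.3] w 0.0854
shift tool [32.1 -0.9 -0.5] jaw now -7.6 tcp [0.5114 0.2701 0.1201] R [[0.012, 0.991, -0.133], [-0.008, -0.133, -0.991], [-1.0, 0.013, 0.007]] t 23.05 j6 2.198
```

{"api": "arm_command", "payload": {
  "motion": [
    {"x":0.03,"y":0,"z":0,"roll":0,"fingers":1}
  ]
}}

```text
clock: 23.13
eef_pos: [0.5167, 0.2725, 0.0975]
tool_rot: [0.538, 0.459, -0.526, 0.472]
ft_force: [0.8, 1.1, 0.5]
grip_width: 0.0857
```

```bash
python3 s.py 3 .511 .2705 .088
python3 - <<'E'
from look import *
c=look('wrist','w16');s=look('scene','s16')
a=cv2.resize(cv2.cvtColor(s['frame'][80:210,260:390],cv2.COLOR_RGB2BGR),(390,390),interpolation=cv2.INTER_CUBIC)
b=cv2.resize(cv2.cvtColor(c['frame'][150:380,165:395],cv2.COLOR_RGB2BGR),(390,390),interpolation=cv2.INTER_CUBIC)
cv2.imwrite('pics/z16.png',np.hstack([a,b]))
E
```

```text
tcp [0.5106 0.2692 0.0901] tilt [ 0.0093 -0.0098] jaw -7.64 q [ 0.4928  0.4519  0.029   1.1443 -0.0131  2.197 ] pitch err 0.0036 t 23.28 F [ 0.3 -0.3  0.5] w 0.0853
shift tool [ 2.1  0.2 -1.4] jaw now -7.6 tcp [0.5106 0.2692 0.0901] R [[0.009, 0.991, -0.133], [-0.01, -0.133, -0.991], [-1.0, 0.011, 0.008]] t 23.2833 j6 2.197
```

View pics/z16.png

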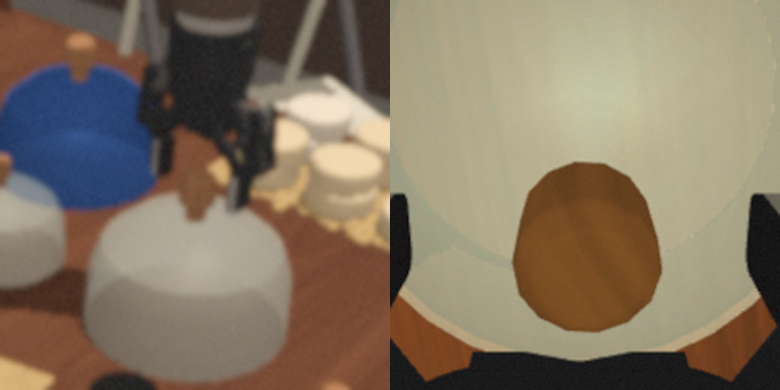

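Run:
```python
from look import *
c=dict(np.load('w16.npz'))
for y in (.2665,.2692,.2725,.2755): print(y,proj(c,(.5106,y,.160)),proj(c,(.512,y,.135)))
f=c['frame'].astype(int);hsv=cv2.cvtColor(c['frame'],cv2.COLOR_RGB2HSV);print(hsv[300,281],hsv[250,281],hsv[230,281])
m=(hsv[...,1]>140)&(hsv[...,0]<20)
for b in blobs(m[220:352,235:325],500): print(b[0]+[235,220],b[2]+np.array([235,220,0,0]),b[1])
```

```text
0.2665 [277.56649656 313.42247581] [279.8860274  281.96126928]
0.2692 [276.60735695 307.02243837] [279.09589505 276.4601789 ]
0.2725 [275.41977011 299.09804435] [278.11965498 269.66336205]
0.2755 [274.32524833 291.79464419] [277.22195449 263.41335653]
[ 15 182 118] [ 14 177 108] [ 26  45 194]
[280.56093243 296.4302154 ] [238 246  87 100] 6778
```

{"api": "arm_command", "payload": {
  "motion": [
    {"x":0.002,"y":0.001,"z":-0.002,"roll":0,"fingers":1}
  ]
}}

```text
clock: 23.47
eef_pos: [0.5145, 0.2723, 0.092]
tool_rot: [0.535, 0.46, -0.53, 0.471]
ft_force: [-0.2, -0.9, 1.0]
grip_width: 0.0854
```

```bash
python3 s.py 3 .511 .2705 .088
```

```text
tcp [0.5145 0.2725 0.0912] tilt [ 0.0155 -0.0065] jaw -7.64 q [ 0.4947  0.4547  0.0366  1.1421 -0.013   2.1988] pitch err 0.0105 t 23.62 F [ 0.1 -0.1  0.9] w 0.0855
shift tool [ 3.2 -3.3  2.5] jaw now -7.6 tcp [0.5145 0.2725 0.0912] R [[0.015, 0.991, -0.133], [-0.006, -0.133, -0.991], [-1.0, 0.016, 0.004]] t 23.6167 j6 2.199
```

{"api": "arm_command", "payload": {
  "motion": [
    {"x":0,"y":0,"z":0,"roll":0,"fingers":0.1}
  ]
}}

```text
clock: 23.7
eef_pos: [0.5147, 0.2727, 0.0918]
tool_rot: [0.535, 0.46, -0.529, 0.471]
ft_force: [-0.8, 0.1, -1.1]
grip_width: 0.0754
```

```bash
python3 s.py 5; python3 s.py 3; python3 s.py 1
```

```text
tcp [0.5145 0.2725 0.0913] tilt [ 0.0155 -0.0065] jaw -7.63 q [ 0.4948  0.4546  0.0366  1.1423 -0.0131  2.1987] pitch err 0.0106 t 23.95 F [-0.2 -0.5 -0.8] w 0.0391
tcp [0.5141 0.2727 0.0915] tilt [ 0.0148 -0.0061] jaw -7.63 q [ 0.4949  0.4542  0.0367  1.1431 -0.0124  2.1987] pitch err 0.0102 t 24.1 F [-0.8 -0.2  2.8] w 0.0322
tcp [0.5141 0.2726 0.0915] tilt [ 0.0149 -0.0061] jaw -7.63 q [ 0.4949  0.4542  0.0367  1.143  -0.0124  2.1987] pitch err 0.0102 t 24.15 F [-0.8  0.5  3.1] w 0.032
```

{"api": "arm_command", "payload": {
  "motion": [
    {"x":-0.015,"y":0,"z":0,"roll":0,"fingers":0.1},
    {"x":-0.025,"y":0,"z":0,"roll":0,"fingers":0.1}
  ]
}}

```text
clock: 24.32
eef_pos: [0.5081, 0.2698, 0.1238]
tool_rot: [-0.529, -0.462, 0.535, -0.469]
ft_force: [0.1, -0.3, -7.6]
grip_width: 0.032
```

```bash
python3 s.py 3
python3 - <<'E'
from look import *
s=look('scene','s17');c=look('wrist','w17')
a=cv2.resize(cv2.cvtColor(s['frame'][80:210,260:390],cv2.COLOR_RGB2BGR),(390,390),interpolation=cv2.INTER_CUBIC)
b=cv2.resize(cv2.cvtColor(c['frame'],cv2.COLOR_RGB2BGR),(390,292))
cv2.imwrite('pics/z17.png',np.hstack([a,np.vstack([b,np.zeros((98,390,3),np.uint8)])]))
E
```

```text
tcp [0.5118 0.2719 0.1276] tilt [ 0.0096 -0.009 ] jaw -7.63 q [ 0.4957  0.4291  0.0955  1.2331 -0.0125  2.1996] pitch err 0.0042 t 24.47 F [ 0.5 -0.3 -6.6] w 0.0325
```

View pics/z17.png

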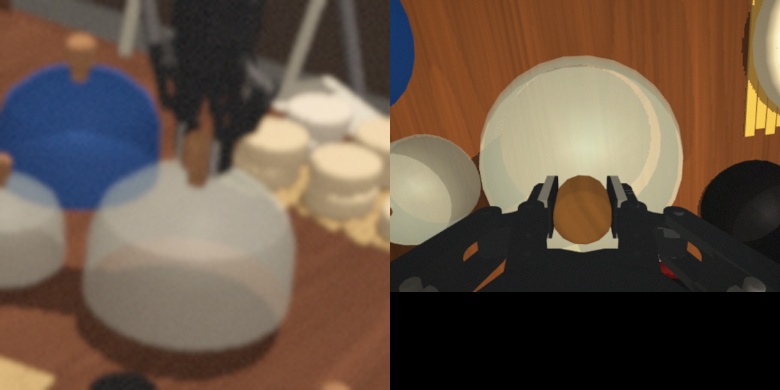

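{"api": "arm_command", "payload": {
  "motion": [
    {"x":-0.035,"y":0,"z":0,"roll":0,"fingers":0.1},
    {"x":-0.035,"y":0,"z":0,"roll":0,"fingers":0.1},
    {"x":-0.035,"y":0,"z":0,"roll":0,"fingers":0.1},
    {"x":-0.025,"y":0,"z":0,"roll":0,"fingers":0.1}
  ]
}}

```text
clock: 24.9
eef_pos: [0.5009, 0.2676, 0.2406]
tool_rot: [-0.518, -0.464, 0.546, -0.467]
ft_force: [1.0, 0.6, -6.6]
grip_width: 0.0321
```

```bash
python3 s.py 3 .5535 -.2455 .25
```

```text
tcp [0.5021 0.2683 0.2399] tilt [-0.0239 -0.0272] jaw -7.65 q [ 0.4982  0.402   0.346   1.5488 -0.0125  2.2025] pitch err -0.034 t 25.05 F [ 0.3  0.2 -8.3] w 0.0319
shift tool [  2.7 119.2 502.5] jaw now -7.7 tcp [0.5021 0.2683 0.2399] R [[-0.024, 0.991, -0.133], [-0.027, -0.133, -0.991], [-0.999, -0.02, 0.03]] t 25.05 j6 2.202
```

{"api": "arm_command", "payload": {
  "motion": [
    {"x":-0.03,"y":0,"z":0,"roll":0,"fingers":0.1}
  ]
}}

```text
clock: 25.13
eef_pos: [0.4974, 0.2662, 0.2593]
tool_rot: [-0.512, -0.465, 0.552, -0.465]
ft_force: [0.0, -1.8, -9.5]
grip_width: 0.032
```

```bash
python3 s.py 3 .5535 -.2455 .25
```

```text
tcp [0.5035 0.2695 0.2688] tilt [-0.0229 -0.0266] jaw -7.65 q [ 0.4988  0.4051  0.4243  1.6228 -0.0124  2.2031] pitch err -0.0328 t 25.28 F [ 0.8  0.3 -6.5] w 0.0319
shift tool [ 31.3 118.4 503.1] jaw now -7.7 tcp [0.5035 0.2695 0.2688] R [[-0.023, 0.991, -0.133], [-0.027, -0.133, -0.991], [-0.999, -0.019, 0.029]] t 25.2833 j6 2.203
```

{"api": "arm_command", "payload": {
  "motion": [
    {"x":0.03,"y":0,"z":0,"roll":0,"fingers":0.1},
    {"x":0,"y":0,"z":0,"roll":0,"fingers":0.1}
  ]
}}

```text
clock: 25.45
eef_pos: [0.5007, 0.2675, 0.2322]
tool_rot: [-0.517, -0.464, 0.547, -0.467]
ft_force: [-3.9, -3.8, -9.9]
grip_width: 0.0318
```

```bash
python3 s.py 3 .5535 -.2455 .25
```

```text
tcp [0.5063 0.2705 0.242 ] tilt [-0.013  -0.0216] jaw -7.64 q [ 0.4982  0.4005  0.3495  1.5415 -0.0127  2.2024] pitch err -0.0217 t 25.6 F [ 1.6  0.1 -6.1] w 0.0319
shift tool [  2.5 115.3 505.2] jaw now -7.6 tcp [0.5063 0.2705 0.242 ] R [[-0.013, 0.991, -0.133], [-0.022, -0.133, -0.991], [-1.0, -0.01, 0.023]] t 25.6 j6 2.202
```

{"api": "arm_command", "payload": {
  "motion": [
    {"x":-0.025,"y":0.004,"z":0.015,"roll":0,"fingers":0.1},
    {"x":-0.005,"y":0.007,"z":0.03,"roll":0,"fingers":0.1},
    {"x":0,"y":0.007,"z":0.03,"roll":0,"fingers":0.1},
    {"x":0,"y":0.007,"z":0.03,"roll":0,"fingers":0.1}
  ]
}}

```text
clock: 25.93
eef_pos: [0.5226, 0.1705, 0.2798]
tool_rot: [-0.526, -0.466, 0.532, -0.472]
ft_force: [1.1, -0.1, -6.7]
grip_width: 0.0317
```

```bash
python3 s.py 3 .5535 -.2455 .25
```

```text
tcp [0.5225 0.1685 0.2798] tilt [-0.0017 -0.013 ] jaw -7.28 q [ 0.3193  0.331   0.3454  1.5909 -0.0118  2.0171] pitch err -0.0057 t 26.08 F [ 0.1  1.5 -6.4] w 0.032
shift tool [ 35.1  83.2 406.4] jaw now -7.3 tcp [0.5225 0.1685 0.2798] R [[-0.002, 0.992, -0.127], [-0.013, -0.127, -0.992], [-1.0, -0.0, 0.013]] t 26.0833 j6 2.017
```

{"api": "arm_command", "payload": {
  "motion": [
    {"x":0,"y":0.007,"z":0.034,"roll":0,"fingers":0.1},
    {"x":0,"y":0.007,"z":0.034,"roll":0,"fingers":0.1},
    {"x":0,"y":0.007,"z":0.034,"roll":0,"fingers":0.1},
    {"x":0,"y":0.007,"z":0.034,"roll":0,"fingers":0.1},
    {"x":0,"y":0.007,"z":0.034,"roll":0,"fingers":0.1},
    {"x":0,"y":0.007,"z":0.034,"roll":0,"fingers":0.1}
  ]
}}

```text
clock: 26.58
eef_pos: [0.5473, -0.0334, 0.2898]
tool_rot: [0.531, 0.467, -0.522, 0.477]
ft_force: [0.2, 0.3, -8.3]
grip_width: 0.032
```

```bash
python3 s.py 3 .5535 -.2455 .25
```

```text
tcp [ 0.5474 -0.0348  0.2895] tilt [ 0.0181 -0.0023] jaw -6.57 q [-6.2800e-02  3.0790e-01  3.3800e-01  1.5826e+00 -1.1000e-03  1.6227e+00] pitch err 0.0182 t 26.73 F [-0.1  2.3 -7.4] w 0.0322
shift tool [ 40.1  29.4 208.6] jaw now -6.6 tcp [ 0.5474 -0.0348  0.2895] R [[0.018, 0.993, -0.114], [-0.002, -0.114, -0.993], [-1.0, 0.018, 0.0]] t 26.7333 j6 1.623
```

{"api": "arm_command", "payload": {
  "motion": [
    {"x":0,"y":0.004,"z":0.032,"roll":0,"fingers":0.1},
    {"x":0,"y":0.004,"z":0.032,"roll":0,"fingers":0.1},
    {"x":0,"y":0.004,"z":0.032,"roll":0,"fingers":0.1},
    {"x":0,"y":0.004,"z":0.032,"roll":0,"fingers":0.1},
    {"x":0,"y":0.004,"z":0.032,"roll":0,"fingers":0.1},
    {"x":0,"y":0.003,"z":0.025,"roll":0,"fingers":0.1}
  ]
}}

```text
clock: 27.23
eef_pos: [0.5578, -0.2141, 0.2951]
tool_rot: [0.532, 0.469, -0.514, 0.482]
ft_force: [1.1, -0.6, -7.7]
grip_width: 0.0321
```

```bash
python3 s.py 3 .5535 -.2455 .25
python3 - <<'E'
from look import *
look('wrist','w18'); look('scene','s18')
E
```

```text
tcp [ 0.5577 -0.2136  0.2945] tilt [0.0311 0.0066] jaw -5.58 q [-0.3758  0.4092  0.4966  1.6317  0.0176  1.2924] pitch err 0.0265 t 27.38 F [ 0.1  2.6 -6.2] w 0.0321
shift tool [44.1 -2.4 32.5] jaw now -5.6 tcp [ 0.5577 -0.2136  0.2945] R [[0.031, 0.995, -0.097], [0.007, -0.097, -0.995], [-0.999, 0.03, -0.01]] t 27.3833 j6 1.292
```

View pics/w18.png

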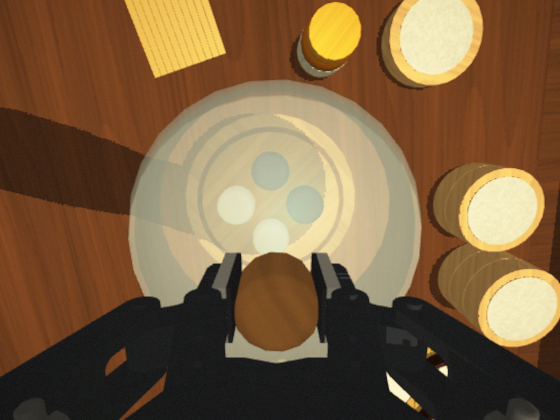

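View pics/s18.png

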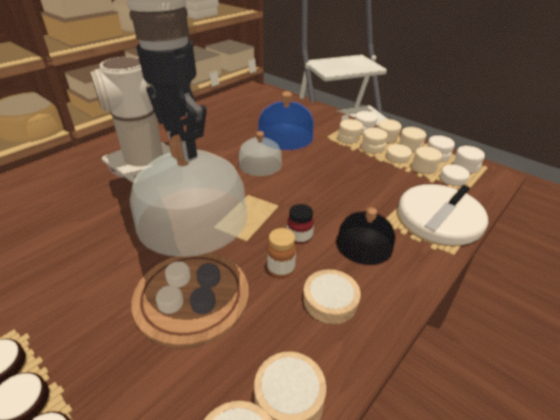

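{"api": "arm_command", "payload": {
  "motion": [
    {"x":0.02,"y":-0.001,"z":0.03,"roll":0,"fingers":0.1}
  ]
}}

```text
clock: 27.57
eef_pos: [0.5581, -0.2355, 0.2796]
tool_rot: [0.534, 0.471, -0.508, 0.485]
ft_force: [2.0, 1.4, -6.1]
grip_width: 0.0317
```

```bash
python3 s.py 3 .5535 -.2455 .25
```

```text
tcp [ 0.5536 -0.2409  0.2726] tilt [0.0273 0.0079] jaw -5.41 q [-0.4207  0.4249  0.4643  1.5885  0.0184  1.2445] pitch err 0.0217 t 27.72 F [ 0.5  2.2 -7.4] w 0.0318
shift tool [22.6 -0.3  4.9] jaw now -5.4 tcp [ 0.5536 -0.2409  0.2726] R [[0.027, 0.995, -0.094], [0.008, -0.094, -0.996], [-1.0, 0.026, -0.01]] t 27.7167 j6 1.245
```

{"api": "arm_command", "payload": {
  "motion": [
    {"x":0.02,"y":-0.001,"z":0.025,"roll":0,"fingers":0.1}
  ]
}}

```text
clock: 27.8
eef_pos: [0.5546, -0.2605, 0.2575]
tool_rot: [0.533, 0.471, -0.509, 0.484]
ft_force: [1.6, 1.1, -4.6]
grip_width: 0.0321
```

```bash
python3 s.py 3 .5535 -.2455 .25
```

```text
tcp [ 0.5503 -0.2643  0.2507] tilt [0.0242 0.0101] jaw -5.38 q [-0.4587  0.4428  0.4356  1.5464  0.0198  1.206 ] pitch err 0.0172 t 27.95 F [-0.   1.5 -6. ] w 0.0321
shift tool [  0.9   1.4 -19. ] jaw now -5.4 tcp [ 0.5503 -0.2643  0.2507] R [[0.024, 0.995, -0.093], [0.01, -0.094, -0.996], [-1.0, 0.023, -0.012]] t 27.95 j6 1.206
```

{"api": "arm_command", "payload": {
  "motion": [
    {"x":0,"y":0,"z":-0.035,"roll":0,"fingers":0.1},
    {"x":0,"y":0,"z":0,"roll":0,"fingers":0.1}
  ]
}}

```text
clock: 28.12
eef_pos: [0.5546, -0.2268, 0.2517]
tool_rot: [0.532, 0.473, -0.513, 0.479]
ft_force: [0.8, 4.4, -5.5]
grip_width: 0.0315
```

```bash
python3 s.py 3 .5535 -.2455 .25
```

```text
tcp [ 0.5542 -0.2324  0.252 ] tilt [0.0257 0.0041] jaw -5.55 q [-0.4049  0.417   0.3997  1.5316  0.0139  1.2629] pitch err 0.022 t 28.27 F [-0.1  0.7 -6.1] w 0.032
shift tool [ 1.9  0.5 13.1] jaw now -5.6 tcp [ 0.5542 -0.2324  0.252 ] R [[0.026, 0.995, -0.097], [0.004, -0.097, -0.995], [-1.0, 0.025, -0.007]] t 28.2667 j6 1.263
```

{"api": "arm_command", "payload": {
  "motion": [
    {"x":0.02,"y":0,"z":0.035,"roll":0,"fingers":0.1}
  ]
}}

```text
clock: 28.35
eef_pos: [0.5556, -0.2612, 0.2376]
tool_rot: [0.532, 0.47, -0.51, 0.485]
ft_force: [1.7, 2.0, -5.3]
grip_width: 0.032
```

```bash
python3 s.py 3
```

```text
tcp [ 0.5505 -0.2684  0.2305] tilt [0.0232 0.004 ] jaw -5.67 q [-0.4613  0.4461  0.3892  1.4949  0.0139  1.2085] pitch err 0.019 t 28.5 F [-0.7  2.4 -7.1] w 0.0318
```

{"api": "arm_command", "payload": {
  "motion": [
    {"x":0,"y":0,"z":-0.04,"roll":0,"fingers":0.1},
    {"x":0,"y":0,"z":0,"roll":0,"fingers":0.1}
  ]
}}

```text
clock: 28.67
eef_pos: [0.5548, -0.2289, 0.2307]
tool_rot: [0.533, 0.469, -0.518, 0.478]
ft_force: [0.7, 3.9, -6.0]
grip_width: 0.032
```

```bash
python3 s.py 3 .5535 -.2455 .25
```

```text
tcp [ 0.5543 -0.2351  0.2311] tilt [ 0.0239 -0.0034] jaw -6.11 q [-0.4047  0.4193  0.3497  1.4779  0.0063  1.2729] pitch err 0.0233 t 28.82 F [ 0.3  0.7 -6.6] w 0.0321
shift tool [-18.9   0.7  10.4] jaw now -6.1 tcp [ 0.5543 -0.2351  0.2311] R [[0.024, 0.994, -0.107], [-0.003, -0.106, -0.994], [-1.0, 0.024, 0.001]] t 28.8167 j6 1.273
```

{"api": "arm_command", "payload": {
  "motion": [
    {"x":0.02,"y":0,"z":0.035,"roll":0,"fingers":0.1}
  ]
}}

```text
clock: 28.9
eef_pos: [0.5553, -0.2648, 0.2166]
tool_rot: [0.533, 0.466, -0.515, 0.483]
ft_force: [1.3, 1.7, -5.6]
grip_width: 0.0318
```

```bash
python3 s.py 3
```

```text
tcp [ 0.5498 -0.2723  0.2096] tilt [ 0.0211 -0.0041] jaw -6.3 q [-0.4631  0.4497  0.3414  1.4418  0.0057  1.2178] pitch err 0.0207 t 29.05 F [ 0.2  2.2 -7. ] w 0.0321
```

{"api": "arm_command", "payload": {
  "motion": [
    {"x":0,"y":0,"z":-0.04,"roll":0,"fingers":0.1},
    {"x":0,"y":0,"z":0,"roll":0,"fingers":0.1}
  ]
}}

```text
clock: 29.22
eef_pos: [0.5542, -0.2343, 0.2093]
tool_rot: [0.533, 0.464, -0.523, 0.476]
ft_force: [0.3, 4.3, -8.0]
grip_width: 0.0318
```

```bash
python3 s.py 3 .5535 -.2455 .25
```

```text
tcp [ 0.5538 -0.2403  0.2098] tilt [ 0.0218 -0.0115] jaw -6.85 q [-0.4084  0.4249  0.3036  1.4249 -0.0019  1.282 ] pitch err 0.0246 t 29.37 F [ 0.1  0.7 -7.1] w 0.0318
shift tool [-40.2   1.3   5.5] jaw now -6.9 tcp [ 0.5538 -0.2403  0.2098] R [[0.022, 0.993, -0.119], [-0.012, -0.119, -0.993], [-1.0, 0.023, 0.009]] t 29.3667 j6 1.282
```

{"api": "arm_command", "payload": {
  "motion": [
    {"x":0.03,"y":0.001,"z":0.005,"roll":0,"fingers":0.1}
  ]
}}

```text
clock: 29.45
eef_pos: [0.5593, -0.247, 0.1871]
tool_rot: [0.534, 0.457, -0.523, 0.482]
ft_force: [2.7, -1.0, -4.8]
grip_width: 0.0318
```

```bash
python3 s.py 3 .5535 -.2455 .13 -5.9
python3 - <<'E'
from look import *
c=look('wrist','w19'); s=look('scene','s19')
o=get_obs(); e=o['eef_pos']; zr=e[2]-.0915
hsv=cv2.cvtColor(c['frame'],cv2.COLOR_RGB2HSV)
m=(hsv[...,1]>140)&(hsv[...,0]<20); m[:230]=0; m[352:]=0; m[:,:230]=0; m[:,325:]=0
for b in blobs(m,1000): print(b[0],b[2],b[1])
for dy in(-.004,-.002,0,.002): 
    print(dy,[proj(c,(e[0],e[1]+dy-.0165,zr+.155)).round(1), proj(c,(e[0],e[1]+dy+.0168,zr+.135)).round(1)])
E
```

```text
tcp [ 0.5526 -0.2454  0.1775] tilt [ 0.016  -0.0087] jaw -6.91 q [-0.4171  0.4422  0.2472  1.3576 -0.0015  1.2744] pitch err 0.0182 t 29.6 F [-0.4 -0.5 -7. ] w 0.032
shift tool [47.5  0.1 -0.3] jaw now -6.9 roll -0.0178 tcp [ 0.5526 -0.2454  0.1775] R [[0.016, 0.993, -0.12], [-0.009, -0.12, -0.993], [-1.0, 0.017, 0.007]] t 29.6 j6 1.274
[276.01692354 298.7574796 ] [235 247  83 101] 6618
-0.004 [array([289.2, 348.3]), array([278.2, 251.8])]
-0.002 [array([288.7, 344. ]), array([277.6, 247.5])]
0 [array([288.1, 339.7]), array([277.1, 243.1])]
0.002 [array([287.6, 335.3]), array([276.5, 238.7])]
```

View pics/w19.png

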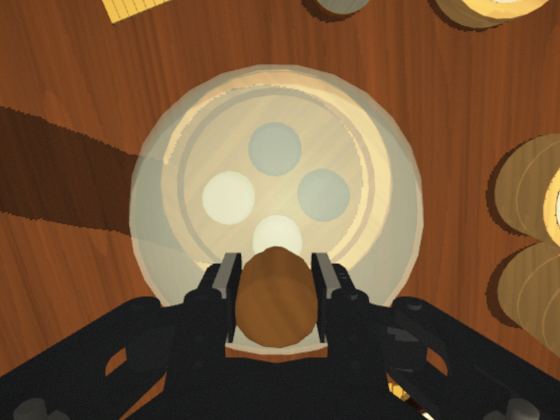

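View pics/s19.png

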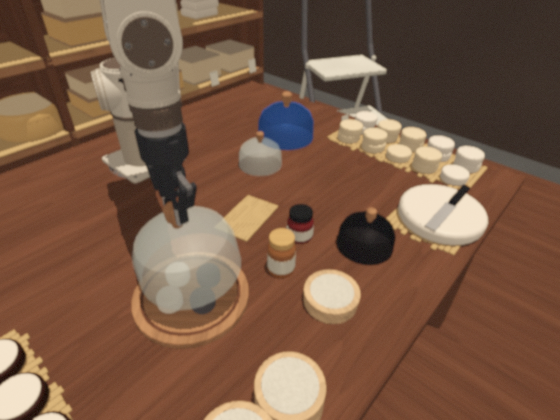

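{"api": "arm_command", "payload": {
  "motion": [
    {"x":0.027,"y":0.002,"z":0.001,"roll":0,"fingers":0.1}
  ]
}}

```text
clock: 29.78
eef_pos: [0.5616, -0.2495, 0.1609]
tool_rot: [0.534, 0.456, -0.524, 0.481]
ft_force: [2.6, -1.0, -4.6]
grip_width: 0.0322
```

```bash
python3 s.py 4 .555 -.246 .1215
```

```text
tcp [ 0.5567 -0.2474  0.1538] tilt [ 0.0204 -0.0106] jaw -6.89 q [-0.4174  0.4572  0.2085  1.2992 -0.0014  1.2737] pitch err 0.023 t 29.98 F [-0.2  0.7 -5.5] w 0.0318
shift tool [32.2 -2.6 -1.4] jaw now -6.9 tcp [ 0.5567 -0.2474  0.1538] R [[0.02, 0.993, -0.12], [-0.011, -0.12, -0.993], [-1.0, 0.022, 0.008]] t 29.9833 j6 1.274
```

{"api": "arm_command", "payload": {
  "motion": [
    {"x":0.02,"y":-0.002,"z":-0.001,"roll":0,"fingers":0.1}
  ]
}}

```text
clock: 30.07
eef_pos: [0.5594, -0.2482, 0.1398]
tool_rot: [0.534, 0.458, -0.524, 0.48]
ft_force: [1.2, -2.0, -4.1]
grip_width: 0.032
```

```bash
python3 s.py 4 .555 -.246 .1215;python3 - <<'E'
from look import *
c=look('wrist','w20'); s=look('scene','s20')
cv2.imwrite('pics/s20c.png',cv2.resize(cv2.cvtColor(s['frame'][190:350,100:280],cv2.COLOR_RGB2BGR),None,fx=3.5,fy=3.5,interpolation=cv2.INTER_CUBIC))
E
```

```text
tcp [ 0.5552 -0.2463  0.1347] tilt [ 0.0203 -0.0105] jaw -6.89 q [-0.4168  0.4634  0.168   1.2525 -0.0014  1.2744] pitch err 0.0228 t 30.27 F [-0.3  0.  -6. ] w 0.0317
shift tool [13.2 -0.5 -0.4] jaw now -6.9 tcp [ 0.5552 -0.2463  0.1347] R [[0.02, 0.993, -0.12], [-0.01, -0.12, -0.993], [-1.0, 0.021, 0.008]] t 30.2667 j6 1.274
```

View pics/w20.png

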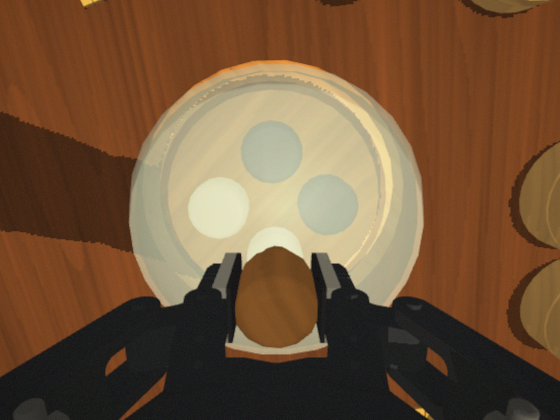

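View pics/s20c.png

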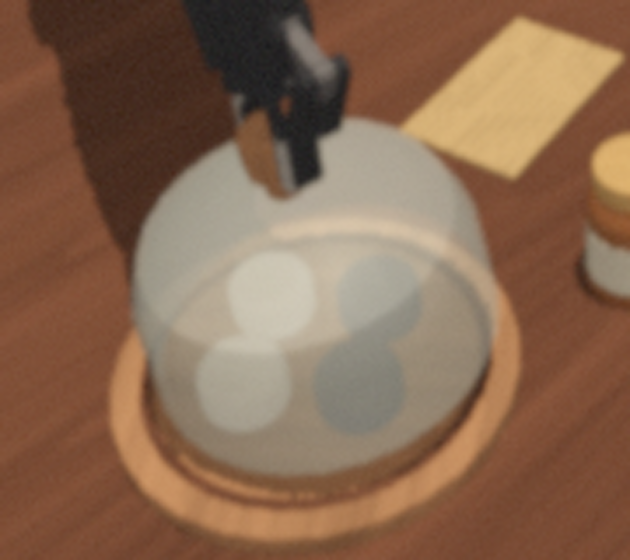

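```bash
cat > ov.py <<'E'
from look import *
import sys
n=sys.argv[1]; z=float(sys.argv[2])
s=dict(np.load(n+'.npz')); g=cv2.resize(s['frame'][190:350,100:280],None,fx=4,fy=4,interpolation=cv2.INTER_CUBIC)
a=np.arange(0,6.3,.05)
def circ(x,y,z,r,col):
    P=np.array([(proj(s,(x+r*np.cos(t),y+r*np.sin(t),z))-[100,190]+.5)*4 for t in a]); cv2.polylines(g,[P.round().astype(int)],True,col)
circ(.5572,-.248,z,.1,(255,0,0)); circ(.5572,-.248,.018,.1,(0,0,255)); circ(.5572,-.248,z+.06,.1,(0,160,0))
cv2.imwrite(f'pics/ov_{n}.png',cv2.cvtColor(g,cv2.COLOR_RGB2BGR))
E
python3 ov.py s20 .0432
```

```text
(no output)
```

View pics/ov_s20.png

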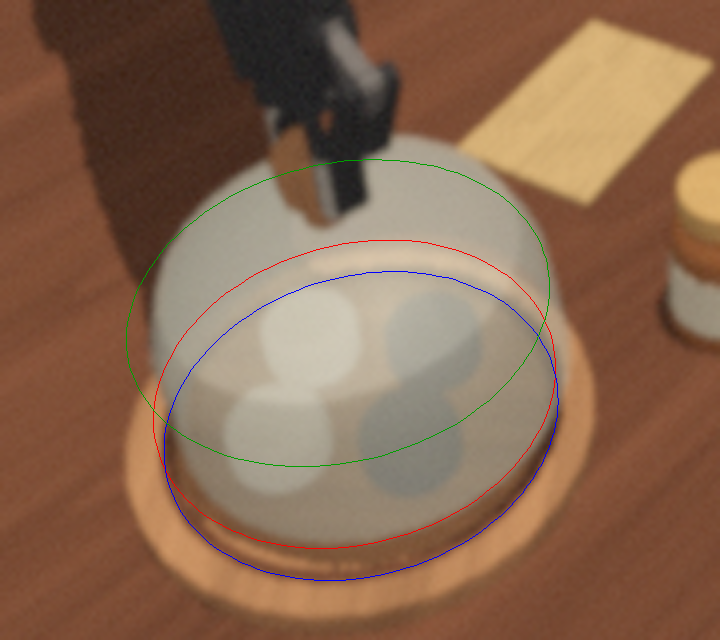

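Run:
```python
from look import *
s=dict(np.load('s20.npz'))
g=cv2.cvtColor(s['frame'],cv2.COLOR_RGB2BGR)[200:350,120:260]
g=cv2.resize(g,None,fx=5,fy=5,interpolation=cv2.INTER_CUBIC)
l=cv2.cvtColor(g,cv2.COLOR_BGR2LAB); l[...,0]=cv2.createCLAHE(4,(4,4)).apply(l[...,0]); g=cv2.cvtColor(l,cv2.COLOR_LAB2BGR)
g=cv2.resize(g,(560,600)); 
cv2.imwrite('pics/e20.png',g)
```

```text
(no output)
```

View pics/e20.png

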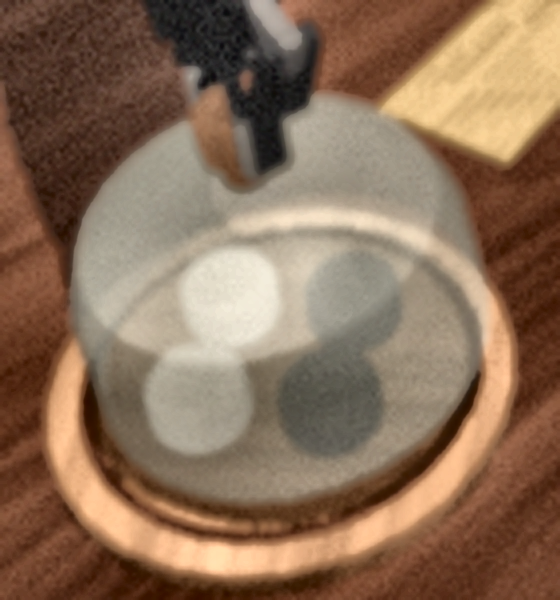

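Run:
```python
from look import *
s=dict(np.load('scene0.npz')); a=np.arange(0,6.3,.05)
g=cv2.resize(s['frame'][120:220,270:380],None,fx=6,fy=6,interpolation=cv2.INTER_CUBIC)
def circ(x,y,z,r,col):
    P=np.array([(proj(s,(x+r*np.cos(t),y+r*np.sin(t),z))-[270,120]+.5)*6 for t in a]); cv2.polylines(g,[P.round().astype(int)],True,col)
x,y=.512,.2665
circ(x,y,0,.1,(255,0,0)); circ(x,y,.06,.1,(0,160,0)); circ(x,y,.157,.017,(0,0,255))
cv2.imwrite('pics/ov0.png',cv2.cvtColor(g,cv2.COLOR_RGB2BGR))
```

```text
(no output)
```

View pics/ov0.png

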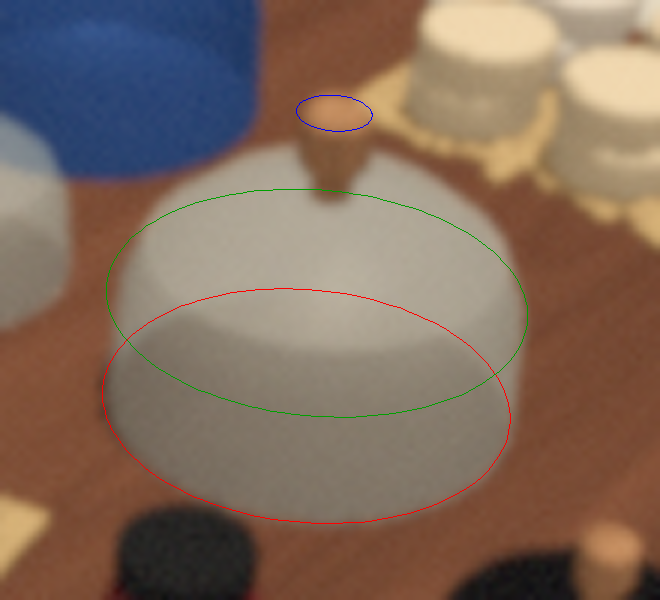

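Run:
```python
from look import *
c=dict(np.load('w20.npz')); o=get_obs(); e=o['eef_pos']; zr=e[2]-.0915
g=c['frame'].copy(); a=np.arange(0,6.3,.05)
def circ(x,y,z,r,col):
    P=np.array([proj(c,(x+r*np.cos(t),y+r*np.sin(t),z)) for t in a]); cv2.polylines(g,[P.round().astype(int)],True,col)
    print(z,r,P[:,0].min(),P[:,0].max(),P[:,1].min())
x,y=e[0],e[1]-.002
circ(x,y,zr,.1,(255,0,0)); circ(x,y,zr+.06,.1,(0,255,0));circ(x,y,zr+.08,.0965,(0,0,255)); circ(.5551,-.249,.018,.1,(255,255,0)); circ(.5551,-.249,.018,.12,(255,0,255))
cv2.imwrite('pics/ow.png',cv2.cvtColor(g[0:420],cv2.COLOR_RGB2BGR))
```

```text
0.043886498766430054 0.1 154.36244925687402 393.43004264504947 79.77313785672624
0.10388649876643005 0.1 123.51878550965914 426.29152529451346 66.56607384743607
0.12388649876643006 0.0965 115.20454709075028 435.702623480392 67.4047540104848
0.018 0.1 162.86731893826828 382.05827749883696 84.2202654838262
0.018 0.12 140.3897955386051 403.86228241325654 58.14310584673562
```

View pics/ow.png

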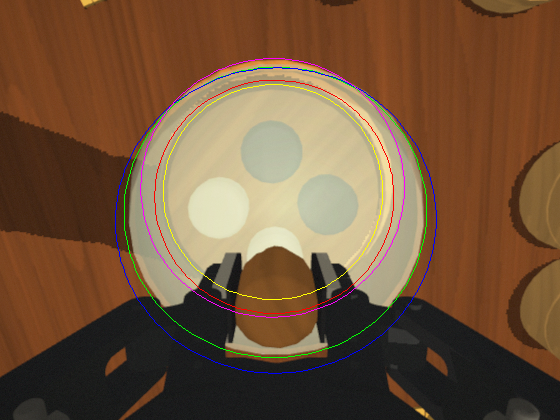

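{"api": "arm_command", "payload": {
  "motion": [
    {"x":0.009,"y":-0.001,"z":0.0035,"roll":0,"fingers":0.1}
  ]
}}

```text
clock: 30.45
eef_pos: [0.5572, -0.2505, 0.1294]
tool_rot: [0.533, 0.459, -0.525, 0.479]
ft_force: [0.8, -0.4, -6.0]
grip_width: 0.0319
```

```bash
python3 s.py 4 .554 -.2495 .1215;python3 - <<'E'
from look import *
c=look('wrist','w21'); s=look('scene','s21')
E
python3 ov.py s21 .034
```

```text
tcp [ 0.5546 -0.2503  0.1262] tilt [ 0.022  -0.0113] jaw -6.91 q [-4.2330e-01  4.6890e-01  1.5410e-01  1.2314e+00 -1.2000e-03  1.2682e+00] pitch err 0.0247 t 30.65 F [-0.8 -0.1 -7.1] w 0.032
shift tool [ 4.7 -0.8 -0.8] jaw now -6.9 tcp [ 0.5546 -0.2503  0.1262] R [[0.022, 0.992, -0.121], [-0.011, -0.12, -0.993], [-1.0, 0.023, 0.009]] t 30.65 j6 1.268
```

View pics/ov_s21.png

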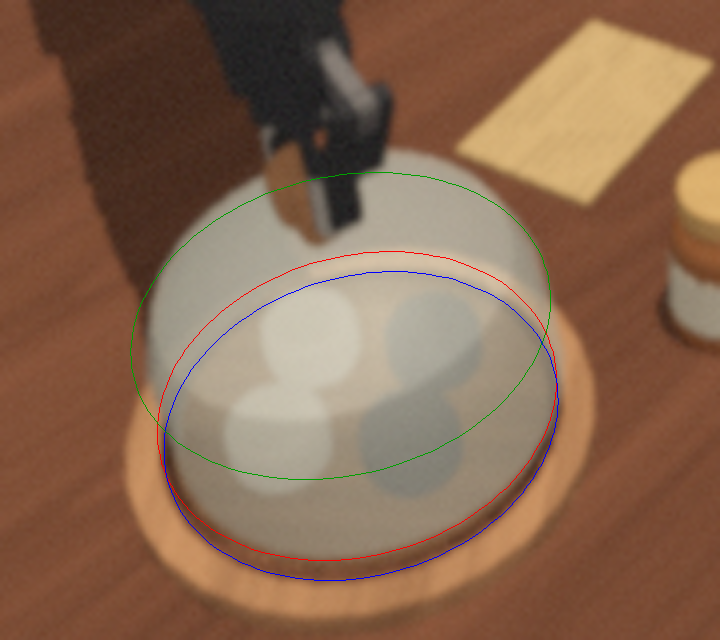

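Run:
```python
from look import *
s=dict(np.load('s21.npz'))
for h in (.115,.133,.157,.162): print(h,((proj(s,(.5572,-.248,.0347+h))-[100,190]+.5)*4).round(0))
g=s['frame'][190:350,100:280]; hsv=cv2.cvtColor(g,cv2.COLOR_RGB2HSV)
m=cv2.resize(cv2.convertScaleAbs(cv2.cvtColor(g[25:75,50:110],cv2.COLOR_RGB2BGR),alpha=1.5),None,fx=8,fy=8,interpolation=cv2.INTER_CUBIC)
for h in (.115,.133,.157,.162):
    p=((proj(s,(.5572,-.248,.0347+h))-[150,215]+.5)*8).round().astype(int); cv2.circle(m,tuple(map(int,p)),4,(0,0,255),-1)
cv2.imwrite('pics/kn.png',m)
```

```text
0.115 [329. 227.]
0.133 [323. 199.]
0.157 [316. 160.]
0.162 [314. 151.]
```

View pics/kn.png

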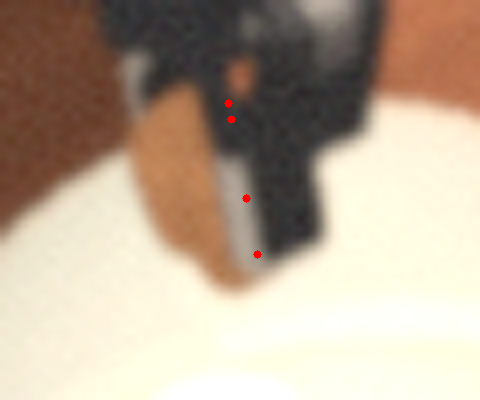

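Run:
```python
from look import *
ims=[]
for n in ['w17','w18','w19','w20','w21']:
    c=dict(np.load(n+'.npz')); p=c['frame'][40:130,180:380]; ims.append(cv2.resize(cv2.cvtColor(p,cv2.COLOR_RGB2BGR),None,fx=1.9,fy=1.3*1.0)); 
cv2.imwrite('pics/rows.png',np.vstack(ims))
```

```text
(no output)
```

View pics/rows.png

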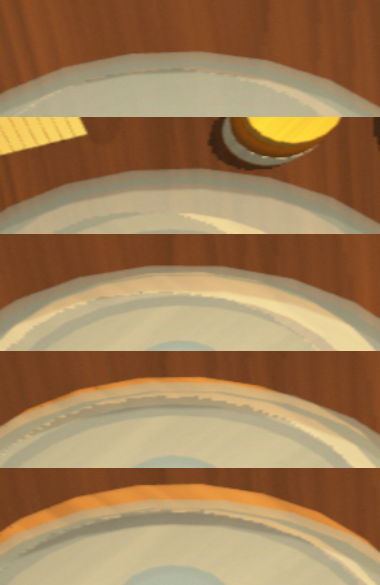

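Run:
```python
from look import *
c=dict(np.load('w21.npz')); o=get_obs(); e=o['eef_pos']; R=Ro.from_quat(o['tool_rot']).as_matrix()
J=R[:,1]  # jaw axis
piv=e-.0585*R[:,0]
t=np.arange(0,6.3,.03)
prof=[(0,.1),(.03,.1),(.06,.1),(.07,.0985),(.08,.096),(.09,.09),(.1,.08)]
for th in (-.04,0,.04,.08,.12):
    Q=Ro.from_rotvec(J*th).as_matrix()
    rows=[];P=[]
    for h,r in prof:
        for a in t:
            d=np.array([r*np.cos(a),r*np.sin(a),h-.15]); P.append(proj(c,piv+Q@d))
    P=np.array(P); print(th,P.min(0).round(1),P.max(0).round(1), 'axis rim shift',((Q@np.array([0,0,-.15]))*1000).round(1))
```

```text
-0.04 [112.6  68.5] [430.3 378.4] axis rim shift [  -0.7   -6.  -149.9]
0 [111.7  61. ] [431.2 371.2] axis rim shift [   0.    0. -150.]
0.04 [110.6  53.3] [432.3 364.2] axis rim shift [   0.7    6.  -149.9]
0.08 [109.4  45.1] [433.4 357.2] axis rim shift [   1.4   11.9 -149.5]
0.12 [108.   36.8] [434.8 350.4] axis rim shift [   2.1   17.8 -148.9]
```

The dome has swung about the jaw axis in the grip, by about 4 degrees: its outline in the wrist view went from row 80 to row 65 during the sideways pulses. I'll raise it clear of the cheeses and swing it back with the opposite pulses.

{"api": "arm_command", "payload": {
  "motion": [
    {"x":-0.035,"y":0,"z":0,"roll":0,"fingers":0.1}
  ]
}}

```text
clock: 30.83
eef_pos: [0.5487, -0.2475, 0.1534]
tool_rot: [0.53, 0.466, -0.528, 0.472]
ft_force: [-2.0, 1.3, -9.0]
grip_width: 0.0321
```

```bash
python3 s.py 3
```

```text
tcp [ 0.5569 -0.2511  0.1647] tilt [ 0.0301 -0.015 ] jaw -6.9 q [-4.2290e-01  4.4620e-01  2.1950e-01  1.3105e+00 -1.3000e-03  1.2684e+00] pitch err 0.0336 t 30.98 F [ 0.2  0.5 -6.2] w 0.0322
```

{"api": "arm_command", "payload": {
  "motion": [
    {"x":-0.03,"y":0,"z":-0.02,"roll":0,"fingers":0.1}
  ]
}}

```text
clock: 31.07
eef_pos: [0.554, -0.2329, 0.1872]
tool_rot: [0.532, 0.46, -0.529, 0.476]
ft_force: [-2.3, -0.4, -8.9]
grip_width: 0.0321
```

```bash
cat > dt.py <<'E'
from look import *
import sys
c=look('wrist',sys.argv[1]); g=c['frame'].astype(float)
st()
print('torque',np.round(get_obs()['ft_torque'],3))
cols=[]
for u in range(255,297,6):
    cols.append(g[45:100,u:u+6].mean(1))
p=np.mean(cols,0); sat=p.max(1)-p.min(1)
print('sat',[int(v) for v in sat]);
cv2.imwrite('pics/%s_c.png'%sys.argv[1],cv2.resize(cv2.cvtColor(c['frame'][40:130,180:380],cv2.COLOR_RGB2BGR),None,fx=3,fy=3))
E
python3 s.py 2; python3 dt.py d1
```

```text
tcp [ 0.5613 -0.229   0.1983] tilt [ 0.0381 -0.0144] jaw -6.76 q [-3.8800e-01  4.1800e-01  2.6300e-01  1.3751e+00  1.1000e-03  1.3011e+00] pitch err 0.0407 t 31.17 F [ 1.1 -1.4 -5.6] w 0.0317
tcp [ 0.5604 -0.2307  0.1965] tilt [ 0.0354 -0.0172] jaw -6.8 q [-0.3891  0.4195  0.2608  1.3728 -0.0025  1.3006] pitch err 0.0393 t 31.22 F [ 0.4 -0.9 -6.5] w 0.0319
torque [-0.208  0.102 -0.005]
sat [85, 84, 85, 84, 85, 85, 85, 85, 85, 85, 85, 85, 86, 85, 86, 86, 85, 85, 85, 85, 66, 54, 51, 51, 50, 50, 50, 39, 42, 49, 51, 52, 52, 52, 52, 52, 53, 53, 53, 54, 55, 56, 57, 57, 57, 56, 57, 57, 59, 59, 58, 58, 58, 58, 58]
```

View pics/d1_c.png

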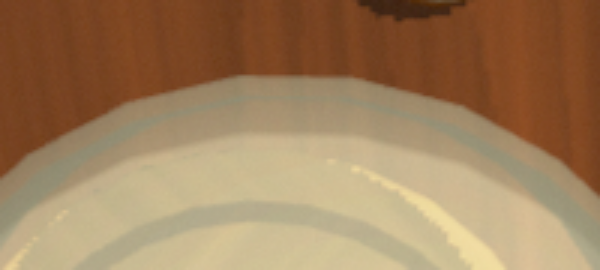

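{"api": "arm_command", "payload": {
  "motion": [
    {"x":0,"y":0,"z":0.04,"roll":0,"fingers":0.1},
    {"x":0,"y":0,"z":0,"roll":0,"fingers":0.1}
  ]
}}

```text
clock: 31.38
eef_pos: [0.5559, -0.2694, 0.1951]
tool_rot: [0.533, 0.458, -0.522, 0.483]
ft_force: [-1.2, -5.0, -5.6]
grip_width: 0.0316
```

```bash
sed -i "s/^print('sat.*$/i=int(np.argmax(sat<70)); print('edge row',45+i,(sat[i-1],sat[i],sat[i+1]))/" dt.py; python3 s.py 2; python3 dt.py d2
```

```text
tcp [ 0.5562 -0.2633  0.1942] tilt [ 0.0337 -0.0076] jaw -6.35 q [-0.4464  0.4449  0.2939  1.3861  0.0077  1.2355] pitch err 0.0337 t 31.48 F [-0.4  2.  -7.4] w 0.0318
tcp [ 0.556  -0.2627  0.1942] tilt [ 0.0331 -0.0077] jaw -6.31 q [-0.4454  0.4447  0.2936  1.3865  0.0073  1.2357] pitch err 0.0332 t 31.53 F [ 0.1 -1.1 -7.4] w 0.0317
torque [-0.118  0.137 -0.05 ]
edge row 95 (np.float64(83.21428571428571), np.float64(63.023809523809504), np.float64(50.69047619047619))
```

{"api": "arm_command", "payload": {
  "motion": [
    {"x":0,"y":0,"z":-0.028,"roll":0,"fingers":0.1},
    {"x":0,"y":0,"z":0,"roll":0,"fingers":0.1}
  ]
}}

```text
clock: 31.7
eef_pos: [0.5583, -0.2343, 0.1914]
tool_rot: [0.534, 0.462, -0.521, 0.48]
ft_force: [0.9, 4.5, -7.5]
grip_width: 0.0322
```

```bash
python3 s.py 2; python3 dt.py d3
```

```text
tcp [ 0.5577 -0.2389  0.1915] tilt [ 0.0292 -0.0128] jaw -6.56 q [-4.0450e-01  4.2920e-01  2.6300e-01  1.3726e+00 -3.0000e-04  1.2809e+00] pitch err 0.0319 t 31.8 F [-0.2  0.1 -6.4] w 0.0323
tcp [ 0.558  -0.239   0.1919] tilt [ 0.0302 -0.0121] jaw -6.59 q [-4.0510e-01  4.2920e-01  2.6380e-01  1.3729e+00  7.0000e-04  1.2808e+00] pitch err 0.0325 t 31.85 F [ 0.1  0.8 -7.2] w 0.0322
torque [0.058 0.051 0.013]
edge row 77 (np.float64(87.9047619047619), np.float64(67.35714285714283), np.float64(54.33333333333334))
```

View pics/d3.png

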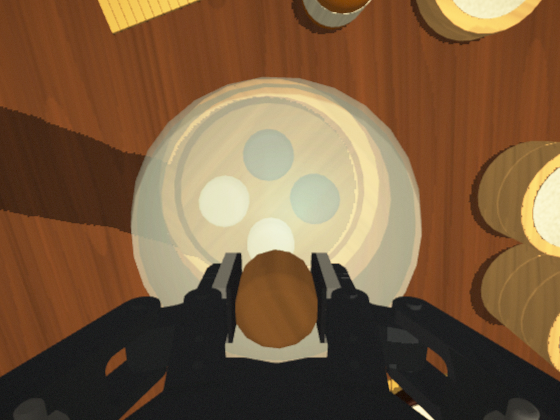

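Run:
```python
from look import *
for n in ['w17','w18','w19','d1','d2','d3']:
    g=np.load(n+'.npz')['frame'].astype(float); p=g[45:120,255:297].mean(1); sat=p.max(1)-p.min(1)
    i=int(np.argmax(sat<70)); 
    # bottom outline between fingers: rows 340-375 at cols 265-290
    q=g[335:385,235:320].mean(1); s2=q.max(1)-q.min(1)
    print(n,45+i,(sat[i-1:i+2]).round(),'bot',[int(v) for v in s2[10:32]])
```

```text
w17 80 [89. 70. 56.] bot [66, 63, 60, 56, 53, 48, 41, 39, 40, 41, 42, 43, 39, 29, 23, 17, 10, 4, 0, 1, 1, 1]
w18 80 [79. 61. 50.] bot [60, 57, 53, 51, 48, 43, 35, 33, 34, 34, 35, 35, 30, 21, 18, 13, 9, 3, 0, 1, 0, 1]
w19 65 [70. 55. 51.] bot [56, 54, 49, 47, 53, 57, 60, 65, 69, 76, 84, 87, 73, 54, 43, 31, 20, 8, 0, 1, 1, 0]
d1 65 [86. 66. 54.] bot [55, 53, 48, 45, 49, 54, 58, 62, 67, 71, 77, 86, 73, 54, 43, 32, 20, 8, 0, 1, 1, 1]
d2 95 [83. 63. 51.] bot [54, 49, 43, 38, 37, 37, 37, 37, 37, 37, 37, 37, 32, 23, 18, 13, 8, 3, 0, 1, 1, 1]
d3 77 [88. 67. 54.] bot [53, 49, 42, 37, 36, 36, 37, 37, 37, 37, 39, 41, 35, 24, 20, 19, 13, 5, 0, 1, 1, 1]
```

{"api": "arm_command", "payload": {
  "motion": [
    {"x":-0.03,"y":0,"z":0.002,"roll":0,"fingers":0.1},
    {"x":0,"y":0,"z":0,"roll":0,"fingers":0.1}
  ]
}}

```text
clock: 32.02
eef_pos: [0.5553, -0.2398, 0.2199]
tool_rot: [0.532, 0.462, -0.523, 0.479]
ft_force: [2.5, -1.7, -2.4]
grip_width: 0.032
```

```bash
python3 s.py 2; python3 dt.py d4
```

```text
tcp [ 0.5528 -0.2384  0.2138] tilt [ 0.0166 -0.0059] jaw -6.55 q [-4.0780e-01  4.2710e-01  3.1770e-01  1.4437e+00  1.2000e-03  1.2774e+00] pitch err 0.0176 t 32.12 F [ 0.4 -0.4 -7.3] w 0.0318
tcp [ 0.5522 -0.2383  0.213 ] tilt [ 0.0148 -0.0054] jaw -6.56 q [-4.0780e-01  4.2780e-01  3.1640e-01  1.4437e+00  1.0000e-03  1.2774e+00] pitch err 0.0157 t 32.17 F [ 0.1 -0.6 -5.9] w 0.0322
torque [ 0.045  0.145 -0.06 ]
edge row 78 (np.float64(82.88095238095241), np.float64(60.380952380952365), np.float64(51.928571428571416))
```

{"api": "arm_command", "payload": {
  "motion": [
    {"x":0.03,"y":0,"z":0.002,"roll":0,"fingers":0.1}
  ]
}}

```text
clock: 32.25
eef_pos: [0.5564, -0.2417, 0.1883]
tool_rot: [0.532, 0.462, -0.523, 0.479]
ft_force: [1.9, -1.1, -5.3]
grip_width: 0.0318
```

```bash
python3 s.py 3 .555 -.246 .1215; python3 dt.py d5
```

```text
tcp [ 0.5493 -0.2391  0.1788] tilt [ 0.006  -0.0013] jaw -6.58 q [-4.1120e-01  4.4130e-01  2.4920e-01  1.3726e+00  1.2000e-03  1.2743e+00] pitch err 0.0061 t 32.4 F [-0.7 -0.3 -6.2] w 0.0318
shift tool [57.3  6.1  6.2] jaw now -6.6 tcp [ 0.5493 -0.2391  0.1788] R [[0.006, 0.993, -0.115], [-0.001, -0.115, -0.993], [-1.0, 0.006, 0.001]] t 32.4 j6 1.274
tcp [ 0.5509 -0.2398  0.181 ] tilt [ 0.0101 -0.0032] jaw -6.58 q [-4.1120e-01  4.3990e-01  2.5270e-01  1.3730e+00  1.1000e-03  1.2744e+00] pitch err 0.0106 t 32.45 F [ 0.4 -0.7 -5.9] w 0.032
torque [ 0.037  0.007 -0.07 ]
edge row 85 (np.float64(76.71428571428572), np.float64(56.47619047619047), np.float64(49.404761904761884))
```

{"api": "arm_command", "payload": {
  "motion": [
    {"x":0.004,"y":0.003,"z":0.008,"roll":0,"fingers":0.1}
  ]
}}

```text
clock: 32.53
eef_pos: [0.554, -0.2472, 0.1788]
tool_rot: [0.53, 0.467, -0.525, 0.475]
ft_force: [0.7, 0.7, -6.3]
grip_width: 0.0323
```

```bash
python3 s.py 3; python3 dt.py d6
```

```text
tcp [ 0.5534 -0.2489  0.1774] tilt [ 0.011  -0.0036] jaw -6.62 q [-4.2330e-01  4.5290e-01  2.6350e-01  1.3699e+00  1.3000e-03  1.2631e+00] pitch err 0.0115 t 32.68 F [ 1.1 -0.2 -6.3] w 0.0318
tcp [ 0.5534 -0.2486  0.1776] tilt [ 0.0112 -0.0035] jaw -6.61 q [-0.423   0.4524  0.2633  1.3701  0.0014  1.2631] pitch err 0.0116 t 32.73 F [ 0.3  1.3 -7.7] w 0.0319
torque [ 0.06  -0.05   0.021]
edge row 85 (np.float64(70.28571428571429), np.float64(45.738095238095255), np.float64(36.071428571428584))
```

{"api": "arm_command", "payload": {
  "motion": [
    {"x":0.004,"y":0.002,"z":0.008,"roll":0,"fingers":0.1}
  ]
}}

```text
clock: 32.82
eef_pos: [0.5554, -0.2559, 0.1751]
tool_rot: [0.531, 0.467, -0.525, 0.475]
ft_force: [0.6, 1.1, -6.0]
grip_width: 0.0321
```

```bash
python3 s.py 3; python3 dt.py d7
```

```text
tcp [ 0.5546 -0.2575  0.1735] tilt [ 0.0113 -0.0036] jaw -6.66 q [-0.4356  0.4637  0.2704  1.3658  0.0015  1.2515] pitch err 0.0118 t 32.97 F [ 0.2  0.  -6.6] w 0.032
tcp [ 0.5545 -0.2572  0.1736] tilt [ 0.0111 -0.0034] jaw -6.64 q [-0.4352  0.4634  0.2701  1.366   0.0016  1.2516] pitch err 0.0115 t 33.02 F [ 0.1 -0.4 -6.9] w 0.0322
torque [0.053 0.064 0.007]
edge row 78 (np.float64(92.30952380952382), np.float64(66.30952380952382), np.float64(56.47619047619047))
```

{"api": "arm_command", "payload": {
  "motion": [
    {"x":0,"y":0,"z":-0.012,"roll":0,"fingers":0.1},
    {"x":0,"y":0,"z":0,"roll":0,"fingers":0.1}
  ]
}}

```text
clock: 33.18
eef_pos: [0.5559, -0.2443, 0.1736]
tool_rot: [0.531, 0.467, -0.526, 0.473]
ft_force: [0.3, 1.3, -7.4]
grip_width: 0.0319
```

```bash
python3 s.py 3; python3 dt.py d8
```

```text
tcp [ 0.5557 -0.2468  0.1738] tilt [ 0.0112 -0.0057] jaw -6.76 q [-4.1750e-01  4.5570e-01  2.5850e-01  1.3610e+00 -7.0000e-04  1.2713e+00] pitch err 0.0126 t 33.33 F [-0.3  0.6 -6.3] w 0.0322
tcp [ 0.5557 -0.247   0.1737] tilt [ 0.0112 -0.0057] jaw -6.78 q [-4.1780e-01  4.5590e-01  2.5870e-01  1.3610e+00 -7.0000e-04  1.2713e+00] pitch err 0.0126 t 33.38 F [-0.  -0.4 -6.4] w 0.0315
torque [ 0.069  0.034 -0.007]
edge row 85 (np.float64(70.80952380952384), np.float64(53.33333333333336), np.float64(46.5))
```

Run:
```python
from look import *
cv2.imwrite('pics/cmp.png',np.vstack([cv2.imread('pics/%s_c.png'%n)[:200] for n in('d4','d7','d8')]))
```

```text
(no output)
```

View pics/cmp.png

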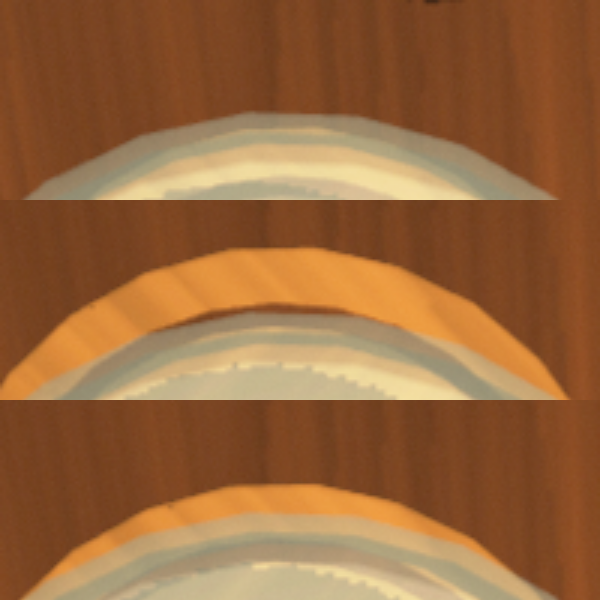

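{"api": "arm_command", "payload": {
  "motion": [
    {"x":0.018,"y":0,"z":0,"roll":0,"fingers":0.1}
  ]
}}

```text
clock: 33.47
eef_pos: [0.5586, -0.2482, 0.1599]
tool_rot: [0.531, 0.463, -0.526, 0.477]
ft_force: [1.7, -0.2, -5.4]
grip_width: 0.0313
```

```bash
python3 s.py 4 .5545 -.2475 .1215
```

```text
tcp [ 0.5552 -0.2468  0.1552] tilt [ 0.0092 -0.0049] jaw -6.78 q [-4.1780e-01  4.6430e-01  2.2370e-01  1.3198e+00 -7.0000e-04  1.2713e+00] pitch err 0.0104 t 33.67 F [ 0.5  0.5 -6.6] w 0.032
shift tool [33.7 -0.9  0.7] jaw now -6.8 tcp [ 0.5552 -0.2468  0.1552] R [[0.009, 0.993, -0.118], [-0.005, -0.118, -0.993], [-1.0, 0.01, 0.004]] t 33.6667 j6 1.271
```

{"api": "arm_command", "payload": {
  "motion": [
    {"x":0.015,"y":-0.001,"z":0.001,"roll":0,"fingers":0.1}
  ]
}}

```text
clock: 33.75
eef_pos: [0.557, -0.2488, 0.1443]
tool_rot: [0.531, 0.464, -0.526, 0.476]
ft_force: [2.2, -1.4, -5.1]
grip_width: 0.0317
```

```bash
python3 s.py 4 .5545 -.2475 .1215; python3 dt.py d9
python3 - <<'E'
from look import *
look('scene','s22')
E
python3 ov.py s22 .047
```

```text
tcp [ 0.5539 -0.2477  0.1405] tilt [ 0.0085 -0.0045] jaw -6.79 q [-4.2010e-01  4.7060e-01  1.9510e-01  1.2856e+00 -7.0000e-04  1.2692e+00] pitch err 0.0096 t 33.95 F [-0.7  0.3 -7.7] w 0.0321
shift tool [19.   0.4 -0.3] jaw now -6.8 tcp [ 0.5539 -0.2477  0.1405] R [[0.009, 0.993, -0.118], [-0.005, -0.118, -0.993], [-1.0, 0.009, 0.004]] t 33.95 j6 1.269
tcp [ 0.5544 -0.2479  0.141 ] tilt [ 0.0098 -0.0051] jaw -6.79 q [-4.2000e-01  4.7020e-01  1.9580e-01  1.2853e+00 -7.0000e-04  1.2693e+00] pitch err 0.0111 t 34.0 F [ 0.8  0.3 -6.1] w 0.032
torque [0.039 0.021 0.026]
edge row 82 (np.float64(71.42857142857143), np.float64(60.09523809523806), np.float64(53.73809523809524))
```

View pics/ov_s22.png

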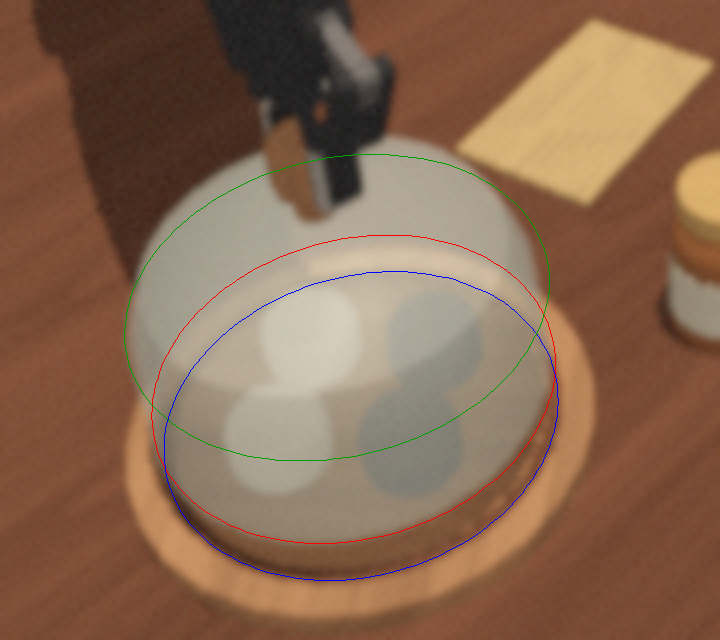

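View pics/d9.png

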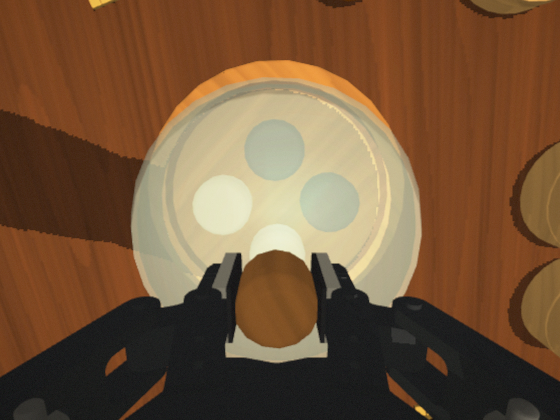

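{"api": "arm_command", "payload": {
  "motion": [
    {"x":0.013,"y":0,"z":-0.001,"roll":0,"fingers":0.1}
  ]
}}

```text
clock: 34.13
eef_pos: [0.5575, -0.2483, 0.132]
tool_rot: [0.531, 0.463, -0.526, 0.476]
ft_force: [2.0, 0.3, -5.9]
grip_width: 0.0318
```

```bash
python3 s.py 4 .5545 -.2468 .1215
```

```text
tcp [ 0.5548 -0.2469  0.1286] tilt [ 0.0101 -0.0053] jaw -6.78 q [-4.1830e-01  4.7670e-01  1.7320e-01  1.2559e+00 -7.0000e-04  1.2708e+00] pitch err 0.0114 t 34.33 F [-0.6  0.5 -6.5] w 0.0321
shift tool [ 7.1 -0.4 -0.1] jaw now -6.8 tcp [ 0.5548 -0.2469  0.1286] R [[0.01, 0.993, -0.118], [-0.005, -0.118, -0.993], [-1.0, 0.011, 0.004]] t 34.3333 j6 1.271
```

{"api": "arm_command", "payload": {
  "motion": [
    {"x":0.0065,"y":0,"z":0,"roll":0,"fingers":0.1}
  ]
}}

```text
clock: 34.42
eef_pos: [0.5563, -0.2476, 0.1241]
tool_rot: [0.531, 0.464, -0.527, 0.475]
ft_force: [0.1, -0.9, -6.0]
grip_width: 0.0317
```

```bash
python3 s.py 5 .5545 -.2468 .1215; python3 dt.py d10
python3 - <<'E'
from look import *
look('scene','s23')
E
python3 ov.py s23 .030; python3 s.py 1
```

```text
tcp [ 0.5549 -0.247   0.1221] tilt [ 0.01   -0.0053] jaw -6.78 q [-4.1840e-01  4.8070e-01  1.6250e-01  1.2412e+00 -8.0000e-04  1.2708e+00] pitch err 0.0113 t 34.67 F [-0.2  0.6 -6.8] w 0.0318
shift tool [ 0.6 -0.4 -0.2] jaw now -6.8 tcp [ 0.5549 -0.247   0.1221] R [[0.01, 0.993, -0.118], [-0.005, -0.118, -0.993], [-1.0, 0.011, 0.004]] t 34.6667 j6 1.271
tcp [ 0.555  -0.2471  0.1223] tilt [ 0.0104 -0.0054] jaw -6.78 q [-4.1840e-01  4.8060e-01  1.6260e-01  1.2411e+00 -8.0000e-04  1.2708e+00] pitch err 0.0117 t 34.72 F [-0.1  0.4 -6.6] w 0.0321
torque [ 0.085  0.016 -0.013]
edge row 80 (np.float64(70.49999999999999), np.float64(57.64285714285714), np.float64(54.61904761904762))
tcp [ 0.5551 -0.2471  0.1223] tilt [ 0.0106 -0.0055] jaw -6.78 q [-4.1840e-01  4.8050e-01  1.6260e-01  1.2410e+00 -7.0000e-04  1.2708e+00] pitch err 0.0119 t 34.82 F [ 0.4  0.2 -7.5] w 0.0319
```

View pics/ov_s23.png

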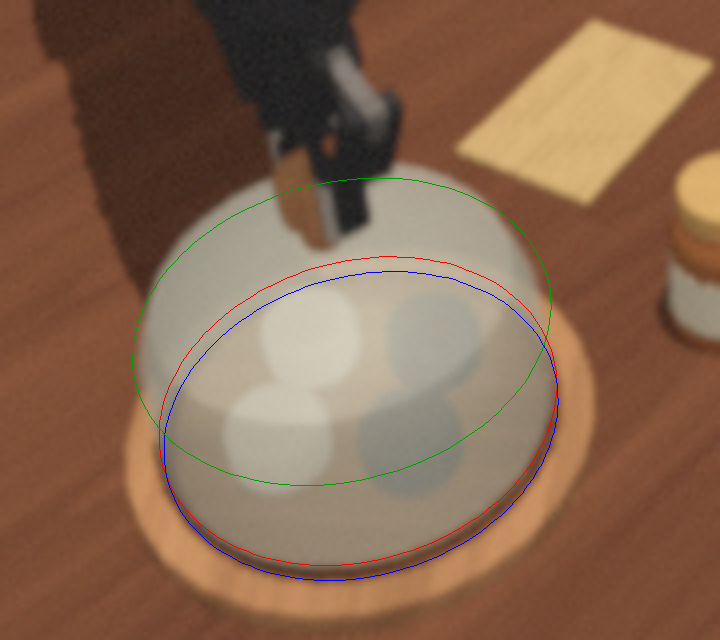

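View pics/d10.png

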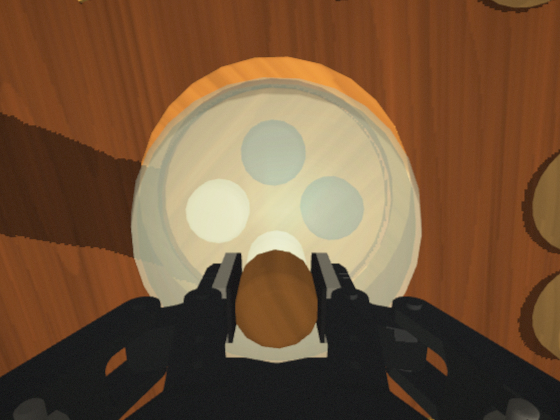

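```bash
python3 -c "
from h import *
print(np.abs(get_obs()['joint_vel']).max()); print(job_done()); st()"
```

```text
0.0014656370779831931
the job is handed in; nothing more can be done
None
the job is handed in; nothing more can be done
```

I stood both ash-grey cheeses on the board and handed the job in at about 34.8 s. The dome was lowered around all four and held in the grip, with its rim about 12.7 mm above the wood.

**Last checks**
- **Square:** the wrist view gave sides of 64.3–65.9 mm and diagonals of 92.1 and 92.4 mm. The mean centre was about 1.3 mm from the ring's. The gripper stayed clear of the white cheeses.
- **Dome:** the rim lies within about 2 mm of the ring's centre in the scene view, and the dome is level to about 0.7° by my estimate. The force reading was only the dome's weight (about 6.6 N), so nothing was touching. Joint speeds were at most 0.0015 rad/s.

**What failed or disagreed**
- **Fingertip height:** the real finger ends sit about 40 mm behind the reported TCP. My first grasp therefore closed above the cheese without touching it, and I corrected heights from the pictures.
- **Dome swing:** quick sideways moves over the board tipped the dome about 4° in the grip while I was levelling the tool. By then its rim was already around the cheeses, so I lifted it clear, swung it back and lowered it again.
- **Cameras:** they disagree by 2–4 mm, so the centring is no surer than that.
- **Gap:** the 12.7 mm comes from how far the arm rose since gripping the dome on the table. The scene view agrees with it, but I did not measure it separately.

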